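# Gauge the pockets of the bamboo blanks and pull the shallow ones

### The arm

A 7-joint arm with a two-finger parallel gripper is mounted at the origin on the work surface. World frame = base frame: x ahead of the robot, y to its left, z up, the work surface at z = 0. Lengths are in mm, angles in degrees, forces in N, time in s.
With the tool pointing down it reaches from about 425 to 875 mm from the base axis. Payload 4.7 kg.
Tool frame: the origin (TCP) lies midway between the tips of the shut fingers; the grasp point (between the pads) lies manip.grip_depth behind it (manip.grip_depth is the distance from the TCP to the grasp point, in mm); z points along the fingers, x is the direction in which the jaws open and shut, and the axes are right-handed (so a half turn about z gives the same grasp; the last joint's range is limited). The gripper opens to 85 mm and grips with 20 to 120 N. Pads are 22 mm wide; open, the fingers measure 114 mm over their backs; the gripper's body (76 mm by 85 mm) begins 54 mm behind the grasp point. The pads swing forward as they close: fully open they stand 13 mm farther back than shut.
Start: joints at [-67.718, 18.392, -4.016, 83.108, 1.295, 78.541, -3.26], TCP at [237.984, 604.887, 231.349] pointing down, gripper open.
Joint ranges: [-163.93, 163.93], [-17.29, 119.83], [-79.2, 71.16], [3.27, 140.29], [-89.18, 269.18], [5.43, 117.66], [-154.24, 154.24]. Speed limits (degrees/s): [147.25, 147.25, 180, 180, 180, 180, 180].

### API

Orientations are given as [roll, pitch, yaw] about the fixed x, y, z axes, in that order (R = Rz(yaw) Ry(pitch) Rx(roll)).
In Python, from station import manip gives the robot as it stands.
- The arm moves only by the shell command python3 -m crank 'ROWS' [OPENING]. ROWS is JSON, a list of rows, each an object of numbers: "x", "y", "z": the shift along the tool's x, y, z each as a share of 20 mm, from -1 to 1; "rx", "ry", "rz": the turn, a rotation vector about the tool's x, y, z each as a share of 4 degrees, from -1 to 1. A call has 1 to 20 rows; each row shifts and turns the commanded pose from where the row before left it, along the tool's axes as they then stand; what a row does not reach is not made up. A row lasts 1/12 s, in which the tool goes at most 41.7 mm and 7.16 degrees, less where a joint would pass 70% of its speed; a pose out of reach is approached as far as the arm can. A call with a number of a shift or a turn outside -1 to 1 is refused whole. A call with a gripper value outside its range is refused whole. OPENING is the closure in counts, from 0 (fully open) to 255 (shut), set as the call begins (- or left out, the last holds). The fingers move at their own pace and stop on an object; the grip force is fixed at half the most. Time passes only in rows, so rows that do not move let the fingers close. It gives the time, the measured TCP pose, the force and the opening at its end, in the units of the state.
- manip.get_obs(): the state, without advancing time (a new reading comes with each control period).
- manip.grab_frame(name): name is "side" or "top"; returns the picture (384x512x3 uint8, blue, green, red); there is no depth.
- manip.camera_params(name): a dict with "fx", "fy", "cx", "cy" (pixels), "k1" (the pictures are not rectified: a ray, as slopes to the right and down, at radius r is drawn at 1 + k1 r^2 times it, then the intrinsics apply), "rvec" (rotation vector, rad) and "tvec" (3), from world to camera coordinates, as OpenCV has them. Camera axes: x right, y down, z forward; pixel columns grow to the right and rows downward; lengths in mm; the calibration is good to about 2 mm. A picture is of the moment at which its call begins. camera_params takes no time and is no camera call.
- manip.sign_off(): hands the job in, once; it reports no verdict.
Trained networks look in the newest picture that a camera, given by its name, has taken for a name from the list of things; names that differ only in an ending like _2 or _b are one class to them, and where a whole thing is asked for, a point or a joint stands for the part that bears it (a point fixed in the world has none). Each returns a list of dicts, best first, with "conf" (0 to 1); they miss things now and then, are a little off and sometimes report something else, mostly with a low value. They report only what shows in the picture. A call takes as long as a camera call. They do not tell look-alikes from the thing itself.
- manip.spot_in(camera, thing): "location" ([x, y, z] in mm, in world coordinates, good to about 4 mm: the middle of the surface that is visible of it).
- manip.regions_of(camera, thing): "mask" (384x512 bool, what is visible of it).
The state is a dict: "time": time; "joint_pos": joint angles; "dq": joint speeds; "joint_efforts": joint torques, N m; "position": TCP position; "eef_rot": TCP orientation; "contact_force": force on the tool from outside, world axes, zero at the start; "torque": the same for the moment, N m; "gripper_width": finger opening in mm.
Only numpy, scipy, OpenCV 4.12 (cv2) and the standard library are available. Lean on these libraries where they do the work, as an engineer would, in place of code of your own. Each camera call takes 0.05 s, during which the arm holds its last target.

### The job

Take the T-handled depth gauge out of its stand and check the pocket of every bamboo blank in the row, working from the robot's left to its right: lower the rod into each until it bottoms. Then push the gauge back down into its stand until the sprung jaw snaps over the bar. Blanks whose pocket is less than 35 mm deep go into the blue rework bin; leave the others standing where they are (within 2 mm of the limit either is all right), and do not disturb the bottle, mug or tape.

Things in the scene. Friction and masses are not known exactly. Their poses are not given: they have to be found in the camera images.
- block_1: bamboo blank one counted from the left (+y) of a row 125 mm apart; 100 (its x, roughly away from the robot) x 50 (y) x 60 mm high, 0.15-0.26 kg; origin: middle of underside. Mid-top: a 22 x 22 mm square blind pocket with a flat firm floor, 22 to 42 mm deep, new at every start (the rules call the floor block floor_1_c0; its middle is 8.5 mm below the floor face). May be absent
- block_2: bamboo blank two counted from the left (+y) of a row 125 mm apart; 100 (its x, roughly away from the robot) x 50 (y) x 60 mm high, 0.15-0.26 kg; origin: middle of underside. Mid-top: a 22 x 22 mm square blind pocket with a flat firm floor, 22 to 42 mm deep, new at every start (the rules call the floor block floor_2_c0; its middle is 8.5 mm below the floor face). May be absent
- block_3: bamboo blank three counted from the left (+y) of a row 125 mm apart; 100 (its x, roughly away from the robot) x 50 (y) x 60 mm high, 0.15-0.26 kg; origin: middle of underside. Mid-top: a 22 x 22 mm square blind pocket with a flat firm floor, 22 to 42 mm deep, new at every start (the rules call the floor block floor_3_c0; its middle is 8.5 mm below the floor face). May be absent
- block_4: bamboo blank four counted from the left (+y) of a row 125 mm apart; 100 (its x, roughly away from the robot) x 50 (y) x 60 mm high, 0.15-0.26 kg; origin: middle of underside. Mid-top: a 22 x 22 mm square blind pocket with a flat firm floor, 22 to 42 mm deep, new at every start (the rules call the floor block floor_4_c0; its middle is 8.5 mm below the floor face). May be absent
- block_5: bamboo blank five counted from the left (+y) of a row 125 mm apart; 100 (its x, roughly away from the robot) x 50 (y) x 60 mm high, 0.15-0.26 kg; origin: middle of underside. Mid-top: a 22 x 22 mm square blind pocket with a flat firm floor, 22 to 42 mm deep, new at every start (the rules call the floor block floor_5_c0; its middle is 8.5 mm below the floor face). May be absent
- gauge: T-shaped depth gauge, 0.15 kg: black round cross bar, 12 mm diameter, 136 mm long (its y); from its middle a 12 mm steel shank hangs (its -z), flat tip 100 mm below bar centre. A red band starts 35 mm above the tip: in a deep enough pocket its lower edge reaches the blank's top. Origin: bar centre. Starts snapped in its stand; grip from above across the bar's middle
- gauge_tip (a point): centre of the flat lower end of the gauge's shank
- stand: fixed stand: grey base 110 x 150 mm, two posts 72 mm clear apart (along its y) with open-topped forks, 160 mm high over all. The gauge's bar lies in both forks along y, shank hanging between the posts; seated bar centre: x 0, y 0, z 125 mm (origin: underside, below the bar; z up). Sloping front lips on the -x side, jaw on the +x side. Gauge may be turned half round
- jaw (a joint): sprung red wire jaw of the stand, hinged 30 mm below the seated bar; 0 = sprung shut, two wire noses (112 mm apart) reaching over the bar; grows (rad) when pushed back, about 0.1 lets the bar by, then it snaps back to 0. The bar pushes straight down past it , or pulls straight up out, with about 5 to 10 N
- jaw_tip (a point): midway between the two wire noses of the jaw, about 9 mm above and 6 mm behind the seated bar's centre
- bin: fixed blue open bin (rework bin), outside 150 (x) x 340 (y) x 70 mm high, walls and floor 5 mm; origin at the middle of its underside. Blanks fit with their length along its x, three side by side (at y about -100, 0, +100 mm), more on top
- glue: bystander: white glue bottle with a red cap, 56 mm diameter, 150 mm high, origin at its underside
- mug: bystander: white mug, 76 mm diameter, 85 mm high, origin at its underside
- tape: bystander: roll of yellow tape lying flat, 90 mm outside diameter, 24 mm high, origin at its underside
Things that resemble listed ones, but are neither listed nor needed, are in the scene too. Leave any turquoise or yellow look-alike of the block_5 alone. What is shaped like the block_2 but green is not meant.

How it is judged:
By the outcome, as a careful person would: the job done as asked, in the order asked, and still so for the second after the job is handed in, with the robot touching nothing.
Of block_1, block_2, block_3, block_4, block_5 only 4 to 5 are there at a start; the rules pass over those that are not, and their reading is None.
At some moment in a run one of block_1, block_2, block_3, block_4, block_5 may be knocked a few centimetres aside while the robot is not near it.
It also fails if it takes over 210 s, if anything falls off the work surface, if the arm or the gripper's body presses on something with over 40 N, if the wrist force passes 120 N, or if a joint passes its speed limit or range.

## Working session

There is one attempt and no reset: what is moved stays moved. The work goes in short steps, Python scripts to look and compute and a shell command to move; the robot and the scene stay as the last step left them, time stands still between calls to the robot, and variables do not carry over. Pictures are saved under pics/ and viewed, and the job is handed in when it is done.

```bash
ls; mkdir -p pics; python3 - <<'E'
from station import manip
import cv2
o=manip.get_obs()
print({k:o[k] for k in o})
print(manip.grip_depth)
for c in("side","top"):
    cv2.imwrite(f"pics/{c}0.png",manip.grab_frame(c)); print(manip.camera_params(c))
E
```

```text
pics
{'time': 0.0, 'joint_pos': array([-67.7184826 ,  18.43795106,  -4.01551087,  83.17568085,
         1.2974902 ,  78.54114513,  -3.2595673 ]), 'dq': array([-0.00162602,  0.08629857, -0.01415335, -0.03051993, -0.00443856,
       -0.02800648, -0.06463449]), 'joint_efforts': array([ 5.46014035e-04, -4.93586791e+01, -3.81952152e-01, -3.14337873e+01,
        1.28859398e-02,  1.11472030e-02,  6.81634120e-06]), 'position': array([237.80957649, 604.34942887, 230.22925921]), 'eef_rot': array([1.79991719e+02, 1.09393172e-01, 6.85291517e+01]), 'contact_force': array([ 0.05230727, -0.29650449,  0.1172246 ]), 'torque': array([-0.02430325,  0.01931563, -0.0150044 ]), 'gripper_width': 85.3820294788499}
18.700000000000003
{'fx': 418.30807004083215, 'fy': 418.30807004083215, 'cx': 258.002242717844, 'cy': 199.94817546871656, 'k1': -0.025614676745490058, 'rvec': array([ 2.2123468 , -0.72463409,  0.30046092]), 'tvec': array([-342.65619817,  236.24065379, 1152.81161184])}
{'fx': 408.3593668336234, 'fy': 408.3593668336234, 'cx': 253.88838175412226, 'cy': 189.23179382843034, 'k1': -0.1349461516831749, 'rvec': array([ 2.18957317, -2.15347323,  0.05754467]), 'tvec': array([   2.38737561,  423.27484979, 1460.04225796])}
```

View pics/side0.png

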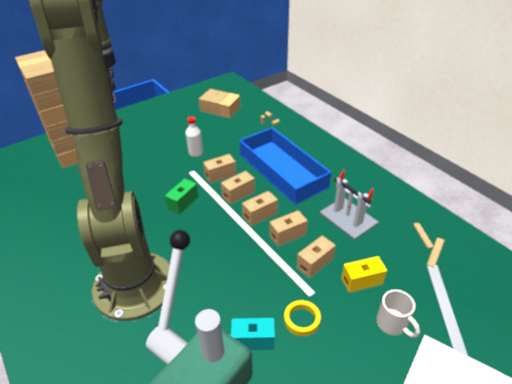

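View pics/top0.png

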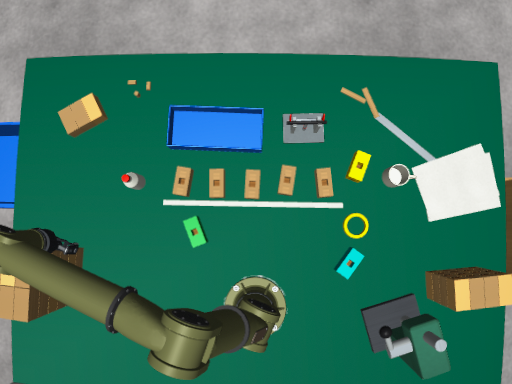

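The top view shows five bamboo blanks at about (182,181), (217,183), (252,183), (288,180) and (324,183). The look-alikes are green (194,232), yellow (359,166) and turquoise (350,263). The stand with the gauge is at (304,127) and the bin at (215,128).

```bash
cat > h.py <<'E'
from station import manip
import numpy as np, cv2
from scipy.spatial.transform import Rotation as Rn
def cam(n):
    p=manip.camera_params(n); K=np.array([[p['fx'],0,p['cx']],[0,p['fy'],p['cy']],[0,0,1]]); 
    return K,np.array([p['k1'],0,0,0,0.]),np.array(p['rvec']),np.array(p['tvec'])
def proj(n,P):
    K,d,r,t=cam(n); return cv2.projectPoints(np.array(P,float).reshape(-1,1,3),r,t,K,d)[0].reshape(-1,2)
def unproj(n,uv,z):
    K,d,r,t=cam(n); u=cv2.undistortPoints(np.array(uv,float).reshape(-1,1,2),K,d).reshape(-1,2)
    R=cv2.Rodrigues(r)[0]; c=-R.T@t; D=np.c_[u,np.ones(len(u))]@R
    return c+D*((z-c[2])/D[:,2])[:,None]
def poly(P): return cv2.convexHull(P.astype(np.float32)).reshape(-1,2)
def boxmask(n,x,y,yaw,L=100,W=50,H=60,z0=0):
    c,s=np.cos(np.radians(yaw)),np.sin(np.radians(yaw))
    P=[[x+c*a-s*b,y+s*a+c*b,z] for a in(-L/2,L/2) for b in(-W/2,W/2) for z in(z0,z0+H)]
    m=np.zeros((384*4,512*4),np.uint8); cv2.fillConvexPoly(m,np.round((proj(n,P)+.5)*4-.5).astype(int),1)
    return cv2.resize(m.astype(np.float32),(512,384),interpolation=cv2.INTER_AREA)
E
cat > det.py <<'E'
from h import *
import sys
from scipy.optimize import minimize
def blocks(tag,fit=True,cams=("top","side")):
    fr={};M={}
    for c in cams:
        fr[c]=manip.grab_frame(c); cv2.imwrite(f"pics/{c}{tag}.png",fr[c])
        M[c]=[m for m in manip.regions_of(c,"block_1")]
        M[c]=[(m['conf'],m['mask']) for m in M[c]]
    out=[]
    for conf,m in M["top"]:
        ys,xs=np.nonzero(m); 
        p=unproj("top",[[xs.mean(),ys.mean()]],50)[0]
        col=fr["top"][m].mean(0)
        r=cv2.minAreaRect(unproj("top",np.c_[xs,ys],60)[:,:2].astype(np.float32))
        # match in side
        best=None
        if "side" in M and M["side"]:
            q=proj("side",[[p[0],p[1],35]])[0]
            ds=[np.hypot(*(np.array([np.nonzero(mm)[1].mean(),np.nonzero(mm)[0].mean()])-q)) for _,mm in M["side"]]
            i=int(np.argmin(ds)); 
            if ds[i]<15: best=M["side"][i][1]
        def cost(v):
            e=((boxmask("top",*v)-m)**2).sum()
            if best is not None: e+=((boxmask("side",*v)-best)**2).sum()
            return e
        bs=min((minimize(cost,[p[0],p[1],a],method="Nelder-Mead",options=dict(initial_simplex=[[p[0],p[1],a],[p[0]+8,p[1],a],[p[0],p[1]+8,a],[p[0],p[1],a+8]],xatol=.1,fatol=.1,maxiter=150)) for a in (-8,8)),key=lambda r:r.fun)
        out.append((bs.x,bs.fun,conf,m.sum(),best is not None,col.round()))
    for o in sorted(out,key=lambda o:-o[0][1]): print(o[0].round(1),round(o[1]),round(o[2],2),o[3],o[4],o[5])
if __name__=="__main__":
    blocks(sys.argv[1])
    for t in("gauge","stand","bin","jaw_tip","gauge_tip","glue","mug"):
        for c in("top","side"):
            print(t,c,[(d['conf'],np.round(d['location'])) for d in manip.spot_in(c,t)][:3])
E
python3 det.py 1
```

```text
[446.6 270.5 -10.8] 622 0.95 473 True [ 87. 135. 164.]
[270.3 214.4  24.5] 679 0.84 472 True [ 95. 190.  65.]
[444.6 146.    3.7] 621 0.77 404 True [ 97. 153. 192.]
[442.8  16.4   3.6] 684 0.94 429 True [ 97. 152. 187.]
[ 455.7 -102.    -8.2] 754 0.78 390 True [ 97. 152. 191.]
[ 451.  -238.1   11.1] 903 0.75 493 True [ 91. 143. 173.]
[ 173.7 -321.2  -35.4] 949 0.8 500 True [177. 183.   7.]
[ 516.2 -354.   -35.5] 932 0.57 515 True [  5. 202. 203.]
gauge top [(0.57, array([ 643., -166.,  132.]))]
gauge side [(0.48, array([ 644., -170.,  129.])), (0.32, array([ 475., -498.,   50.]))]
stand top [(0.94, array([ 642., -164.,   14.])), (0.52, array([ 663., -168.,   96.]))]
stand side [(0.61, array([ 477., -499.,   50.])), (0.58, array([ 645., -177.,   13.]))]
bin top [(0.75, array([648., 155.,   2.])), (0.32, array([ 479., -504.,   40.]))]
bin side [(0.98, array([655., 148.,  24.])), (0.72, array([ 642., -174.,   15.]))]
jaw_tip top [(0.62, array([ 299., -360.,   24.])), (0.45, array([ 664., -169.,   97.]))]
jaw_tip side [(0.5, array([ 664., -176.,  128.])), (0.19, array([433.,  -1.,  52.]))]
gauge_tip top [(0.68, array([ 653., -163.,  134.]))]
gauge_tip side [(0.68, array([ 641., -170.,  123.])), (0.33, array([ 642., -178.,   13.]))]
glue top [(0.74, array([446., 428.,  96.])), (0.42, array([ 479., -510.,   42.]))]
glue side [(0.69, array([437., 424.,  76.]))]
mug top [(0.89, array([ 482., -509.,   40.]))]
mug side []
```

```bash
python3 - <<'E'
from h import *
a=cv2.imread("pics/top1.png");b=cv2.imread("pics/side1.png")
B=[[446.6,270.5,-10.8],[444.6,146,3.7],[442.8,16.4,3.6],[455.7,-102,-8.2],[451,-238,11.1]]
S=5
def big(im,x0,y0,w,h,n,S):
    o=cv2.resize(im[y0:y0+h,x0:x0+w],None,fx=S,fy=S,interpolation=cv2.INTER_CUBIC)
    for x,y,yw in B:
        c,s=np.cos(np.radians(yw)),np.sin(np.radians(yw))
        P=[[x+c*p-s*q,y+s*p+c*q,60] for p,q in((-50,-25),(50,-25),(50,25),(-50,25))]
        cv2.polylines(o,[np.round((proj(n,P)+.5-[x0,y0])*S).astype(int)],True,(0,0,255),1)
    return o
cv2.imwrite("pics/c_top1.png",big(a,165,90,160,115,"top",5))
cv2.imwrite("pics/c_side1.png",big(b,190,130,190,150,"side",4))
E
```

```text
(no output)
```

View pics/c_top1.png

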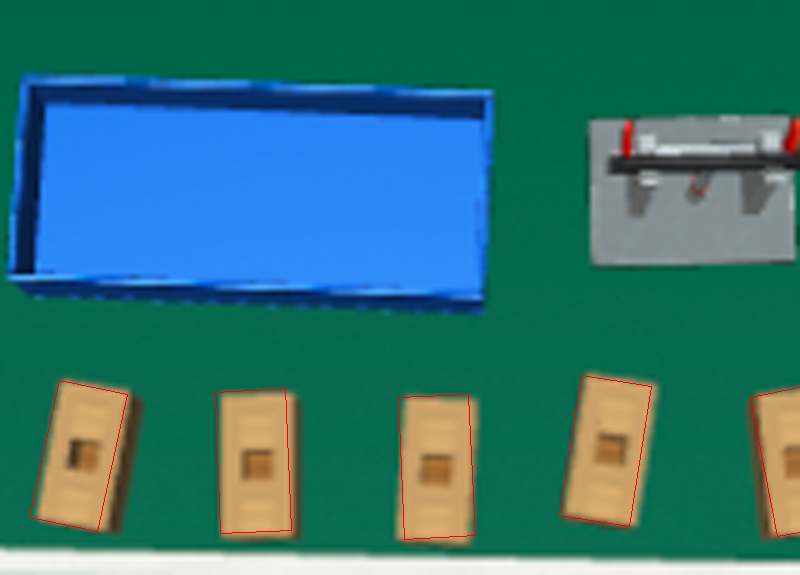

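View pics/c_side1.png

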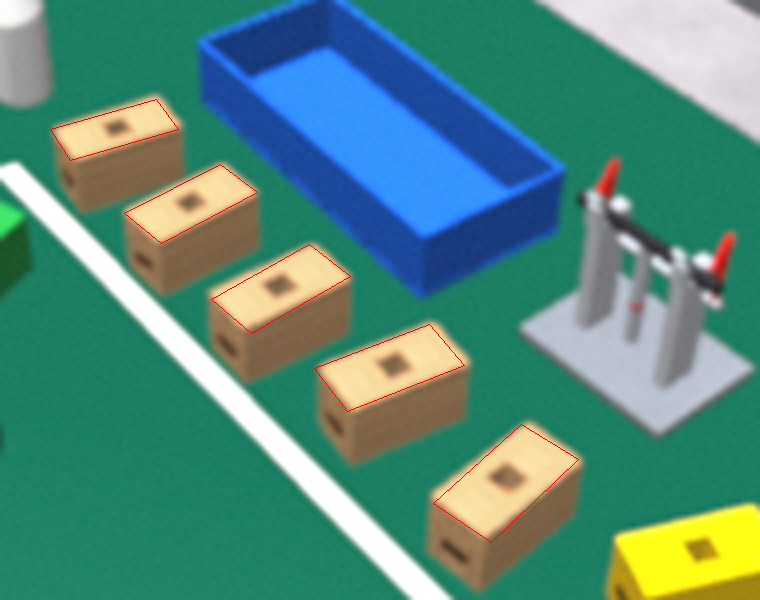

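```bash
cat > col.py <<'E'
from h import *
import sys
def blk(tag,guess):
    out=[]
    for c in("top","side"):
        im=cv2.imread(f"pics/{c}{tag}.png"); S=4
        big=cv2.resize(im,None,fx=S,fy=S,interpolation=cv2.INTER_CUBIC)
        hsv=cv2.cvtColor(big,cv2.COLOR_BGR2HSV)
        H,s,V=cv2.split(hsv)
        for i,(x,y) in guess:
            q=proj(c,[[x,y,60]])[0]
            roi=boxmask(c,x,y,0,160,110,60); roi=cv2.resize(roi,None,fx=S,fy=S)>0.3
            bam=(H>8)&(H<26)&(s>60)&roi
            vv=np.percentile(V[bam],85)
            k=(bam&(V>vv*0.86)).astype(np.uint8)
            k=cv2.morphologyEx(k,cv2.MORPH_OPEN,np.ones((5,5)))
            n,l,st,ce=cv2.connectedComponentsWithStats(k)
            j=1+np.argmax(st[1:,4]); ys,xs=np.nonzero(l==j)
            P=unproj(c,np.c_[(xs+.5)/S-.5,(ys+.5)/S-.5],60)[:,:2]
            r=cv2.minAreaRect(P.astype(np.float32)); (cx,cy),(w,h),a=r
            if w<h: a-=90; w,h=h,w
            a=(a+90)%180-90
            # pocket: dark inside top face near centre
            cc=np.zeros_like(k); cv2.drawContours(cc,cv2.findContours((l==j).astype(np.uint8),0,2)[0],-1,1,-1)
            hole=(cc>0)&(V<vv*0.8)
            hn,hl,hs,hc=cv2.connectedComponentsWithStats(hole.astype(np.uint8))
            hp=None
            if hn>1:
                d=1+np.argmax(hs[1:,4]); b=hs[d]; hp=unproj(c,[(hc[d]+.5)/S-.5],60)[0,:2].round(1)
            print(i,c,np.round([cx,cy,w,h,a],1),'hole',hp)
if __name__=="__main__":
    g={1:(447,270),2:(445,146),3:(443,16),4:(456,-102),5:(451,-238)}
    blk(sys.argv[1],g.items())
E
python3 col.py 1
python3 - <<'E'
from h import *
for c,(x0,y0,w,h) in {"top":(275,105,60,45),"side":(315,160,70,80)}.items():
    im=cv2.imread(f"pics/{c}1.png")
    S=11 if c=="top" else 7
    o=cv2.resize(im[y0:y0+h,x0:x0+w],None,fx=S,fy=S,interpolation=cv2.INTER_CUBIC)
    cv2.imwrite(f"pics/stand_{c}.png",o)
E
```

```text
1 top [476.3 261.7  46.1  36.9  82.4] hole None
2 top [412.4 142.   46.1  37.9 -89.1] hole None
3 top [410.4  16.5  44.8  37.5  88.4] hole None
4 top [ 426.8 -102.    46.9   38.3   81.8] hole None
5 top [ 479.7 -236.2   46.7   36.8  -82.5] hole None
1 side [472.2 266.5  53.1  49.2  -8. ] hole None
2 side [473.6 133.6  73.9  38.5  40.7] hole None
3 side [471.5   4.8  73.   40.1  39.6] hole None
4 side [ 474.7 -106.1   69.7   49.7   -8.5] hole None
5 side [ 471.8 -251.4   93.6   42.4   36. ] hole None
```

View pics/stand_top.png

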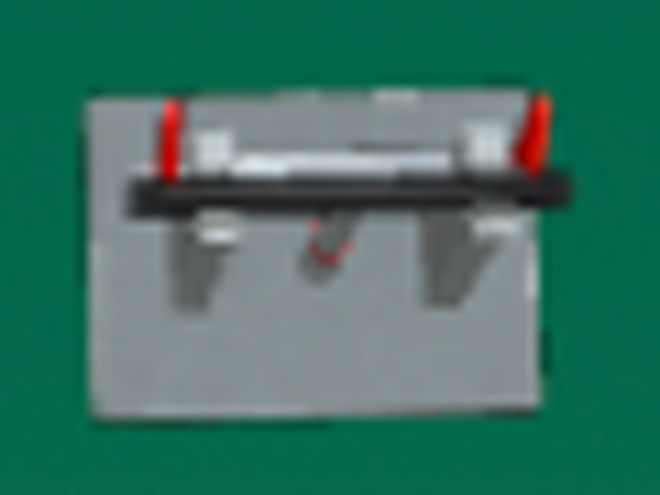

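View pics/stand_side.png

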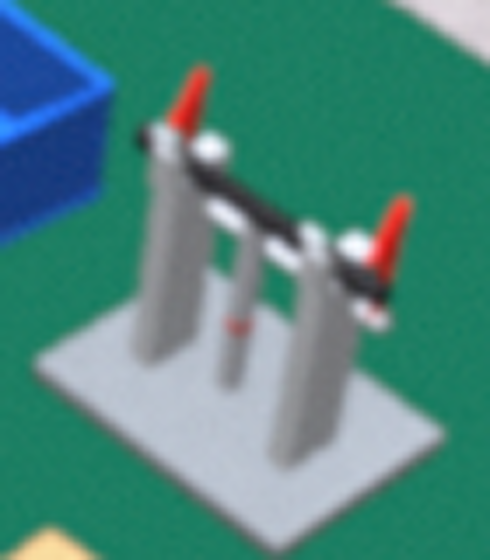

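```bash
cat > fit.py <<'E'
from h import *
import sys
from scipy.optimize import minimize
def bam(im):
    S=2
    hsv=cv2.cvtColor(im,cv2.COLOR_BGR2HSV); H,s,V=cv2.split(hsv)
    return ((H>6)&(H<27)&(s>70)&(V>40)).astype(np.float32)
def fit(tag,guess,cams=("top","side")):
    M={c:bam(cv2.imread(f"pics/{c}{tag}.png")) for c in cams}
    for i,(x,y) in guess:
        res={}
        for cs in [(c,) for c in cams]+([cams] if len(cams)>1 else []):
            roi={c:boxmask(c,x,y,0,170,120,70)>0 for c in cs}
            def cost(v):
                return sum(((boxmask(c,*v)-M[c])[roi[c]]**2).sum() for c in cs)
            b=min((minimize(cost,[x,y,a],method="Nelder-Mead",options=dict(initial_simplex=[[x,y,a],[x+8,y,a],[x,y+8,a],[x,y,a+8]],xatol=.1,fatol=.1,maxiter=120)) for a in (-8,8)),key=lambda r:r.fun)
            print(i,cs,b.x.round(1),round(b.fun))
if __name__=="__main__":
    g={1:(447,270),2:(445,146),3:(443,16),4:(456,-102),5:(451,-238)}
    fit(sys.argv[1],g.items())
E
python3 fit.py 1
python3 - <<'E'
from h import *
t=np.array([[130,197],[570,188]])/11+[275,105]-.5
s=np.array([[140,138],[388,297]])/7+[315,160]-.5
from scipy.optimize import least_squares
def f(v):
    x,y,z,a=v; a=np.radians(a); d=np.array([-np.sin(a),np.cos(a),0])*68
    P=[np.array([x,y,z])+d,np.array([x,y,z])-d]
    return np.r_[(proj("top",P)-t).ravel(),(proj("side",P)-s).ravel()]
r=least_squares(f,[645,-168,125,0]);print("bar",r.x.round(1),r.fun.round(2))
# base corners top z~?; crop
tb=np.array([[85,100],[540,90],[542,410],[92,418]])/11+[275,105]-.5
print(unproj("top",tb,8).round(1),unproj("top",tb,8).mean(0))
sb=np.array([[35,362],[280,548],[445,432]])/7+[315,160]-.5
print(unproj("side",sb,8).round(1))
print(unproj("top",t,125).round(1),unproj("side",s,125).round(1))
# bin corners from c_top1 (z70)
b=np.array([[22,75],[493,92],[485,298],[10,275]])/5+[165,90]-.5
print(unproj("top",b,70).round(1),unproj("top",b,70).mean(0))
b=np.array([[200,42],[425,238],[563,170]])/4+[190,130]-.5
print(unproj("side",b,70).round(1))
E
```

```text
1 ('top',) [448.6 268.4  -5.9] 61
1 ('side',) [460.1 284.9 -29.7] 133
1 ('top', 'side') [448.5 271.4  -9.2] 207
2 ('top',) [443.3 144.2   0.6] 67
2 ('side',) [453.8 161.5 -35.9] 167
2 ('top', 'side') [441.9 145.6   1.4] 264
3 ('top',) [441.6  14.9   0.5] 67
3 ('side',) [441.1  20.4  -7.9] 193
3 ('top', 'side') [4.414e+02 1.730e+01 4.000e-01] 277
4 ('top',) [ 457.9 -103.7   -7.6] 73
4 ('side',) [ 456.3 -101.8   -7.6] 223
4 ('top', 'side') [ 456.5 -103.    -5.3] 303
5 ('top',) [ 451.4 -237.8    4. ] 89
5 ('side',) [ 445.8 -241.7    8.8] 265
5 ('top', 'side') [ 449.6 -239.7    5.9] 370
bar [ 646.9 -167.7  127.7    3.2] [ 0.17  0.2   0.09 -0.46  0.18 -0.14 -0.47  0.16]
[[ 706.2  -90.4    8. ]
 [ 712.4 -243.8    8. ]
 [ 602.7 -244.2    8. ]
 [ 597.5  -93.7    8. ]] [ 654.69193228 -168.02372666    8.        ]
[[ 602.2  -91.     8. ]
 [ 608.7 -240.5    8. ]
 [ 718.8 -234.9    8. ]]
[[ 644.4  -99.4  125. ]
 [ 649.7 -235.7  125. ]] [[ 644.7  -97.8  125. ]
 [ 654.8 -234.2  125. ]]
[[720.1 319.4  70. ]
 [709.5 -19.5  70. ]
 [560.9 -16.1  70. ]
 [573.8 321.9  70. ]] [641.04485064 151.41504003  70.        ]
[[574.2 323.8  70. ]
 [562.9 -14.3  70. ]
 [710.8 -16.5  70. ]]
```

```bash
cat > to.py <<'E'
# python3 to.py x y z yaw : delta (tool axes) from measured pose, in units of rows (20mm / 4deg). first rotate then shift
from h import *
import sys
o=manip.get_obs(); p=np.array(o['position']); rpy=o['eef_rot']
R0=Rn.from_euler('xyz',rpy,degrees=True)
x,y,z,yaw=map(float,sys.argv[1:5])
R1=Rn.from_euler('xyz',[180,0,yaw],degrees=True)
rv=(R0.inv()*R1).as_rotvec(degrees=True)
d=R1.inv().apply(np.array([x,y,z])-p)
d0=R0.inv().apply(np.array([x,y,z])-p)
print('t',round(o['time'],2),'p',p.round(1),'rpy',np.round(rpy,2),'F',np.round(o['contact_force'],1),'w',round(o['gripper_width'],1))
print('rot rows',(rv/4).round(2),'| shift rows after rot (x,y,z)',(d/20).round(2),'| before rot',(d0/20).round(2))
E
python3 to.py 647 -167.5 230 2.5
```

```text
t 1.0 p [238.  604.9 231.3] rpy [180.    -0.    68.53] F [ 0.9  0.4 -0.3] w 85.4
rot rows [-0.   -0.   16.51] | shift rows after rot (x,y,z) [18.75 39.47  0.07] | before rot [-28.45  33.17   0.07]
```

```bash
python3 -m crank '[{"rz":1},{"rz":1},{"rz":1},{"rz":1},{"rz":1},{"rz":1},{"rz":1},{"rz":1},{"rz":1},{"rz":1},{"rz":1},{"rz":1},{"rz":1},{"rz":1},{"rz":1},{"rz":1},{"rz":0.5}]'; python3 to.py 647 -167.5 230 2.5
```

```text
t 1.0 p [238.  604.9 231.3] rpy [180.    -0.    68.53] F [ 0.9  0.4 -0.3] w 85.4
rot rows [-0.   -0.   16.51] | shift rows after rot (x,y,z) [18.75 39.47  0.07] | before rot [-28.45  33.17   0.07]schema error: expected keys x, y, z, rx, ry, rz
```

```bash
python3 -m crank '[{"x":0,"y":0,"z":0,"rx":0,"ry":0,"rz":1},{"x":0,"y":0,"z":0,"rx":0,"ry":0,"rz":1},{"x":0,"y":0,"z":0,"rx":0,"ry":0,"rz":1},{"x":0,"y":0,"z":0,"rx":0,"ry":0,"rz":1},{"x":0,"y":0,"z":0,"rx":0,"ry":0,"rz":1},{"x":0,"y":0,"z":0,"rx":0,"ry":0,"rz":1},{"x":0,"y":0,"z":0,"rx":0,"ry":0,"rz":1},{"x":0,"y":0,"z":0,"rx":0,"ry":0,"rz":1},{"x":0,"y":0,"z":0,"rx":0,"ry":0,"rz":1},{"x":0,"y":0,"z":0,"rx":0,"ry":0,"rz":1},{"x":0,"y":0,"z":0,"rx":0,"ry":0,"rz":1},{"x":0,"y":0,"z":0,"rx":0,"ry":0,"rz":1},{"x":0,"y":0,"z":0,"rx":0,"ry":0,"rz":1},{"x":0,"y":0,"z":0,"rx":0,"ry":0,"rz":1},{"x":0,"y":0,"z":0,"rx":0,"ry":0,"rz":1},{"x":0,"y":0,"z":0,"rx":0,"ry":0,"rz":1},{"x":0,"y":0,"z":0,"rx":0,"ry":0,"rz":0.5}]'; python3 to.py 647 -167.5 230 2.5
```

```text
time: 2.42
position: [237.9, 604.9, 231.4]
eef_rot: [-180.0, -0.0, 2.3]
contact_force: [-0.2, -0.2, 0.3]
gripper_width: 85.5
t 2.42 p [237.9 604.9 231.4] rpy [-179.99   -0.      2.34] F [-0.2 -0.2  0.3] w 85.5
rot rows [-0.   -0.   -0.04] | shift rows after rot (x,y,z) [18.75 39.48  0.07] | before rot [18.86 39.43  0.07]
```

```bash
python3 -m crank '[{"x":0.48,"y":1,"z":0,"rx":0,"ry":0,"rz":0},{"x":0.48,"y":1,"z":0,"rx":0,"ry":0,"rz":0},{"x":0.48,"y":1,"z":0,"rx":0,"ry":0,"rz":0},{"x":0.48,"y":1,"z":0,"rx":0,"ry":0,"rz":0},{"x":0.48,"y":1,"z":0,"rx":0,"ry":0,"rz":0},{"x":0.48,"y":1,"z":0,"rx":0,"ry":0,"rz":0},{"x":0.48,"y":1,"z":0,"rx":0,"ry":0,"rz":0},{"x":0.48,"y":1,"z":0,"rx":0,"ry":0,"rz":0},{"x":0.48,"y":1,"z":0,"rx":0,"ry":0,"rz":0},{"x":0.48,"y":1,"z":0,"rx":0,"ry":0,"rz":0},{"x":0.48,"y":1,"z":0,"rx":0,"ry":0,"rz":0},{"x":0.48,"y":1,"z":0,"rx":0,"ry":0,"rz":0},{"x":0.48,"y":1,"z":0,"rx":0,"ry":0,"rz":0},{"x":0.48,"y":1,"z":0,"rx":0,"ry":0,"rz":0},{"x":0.48,"y":1,"z":0,"rx":0,"ry":0,"rz":0},{"x":0.48,"y":1,"z":0,"rx":0,"ry":0,"rz":0},{"x":0.48,"y":1,"z":0,"rx":0,"ry":0,"rz":0},{"x":0.48,"y":1,"z":0,"rx":0,"ry":0,"rz":0},{"x":0.48,"y":1,"z":0,"rx":0,"ry":0,"rz":0},{"x":0.48,"y":1,"z":0,"rx":0,"ry":0,"rz":0}]' 
python3 -m crank '[{"x":0.48,"y":1,"z":0,"rx":0,"ry":0,"rz":0},{"x":0.48,"y":1,"z":0,"rx":0,"ry":0,"rz":0},{"x":0.48,"y":1,"z":0,"rx":0,"ry":0,"rz":0},{"x":0.48,"y":1,"z":0,"rx":0,"ry":0,"rz":0},{"x":0.48,"y":1,"z":0,"rx":0,"ry":0,"rz":0},{"x":0.48,"y":1,"z":0,"rx":0,"ry":0,"rz":0},{"x":0.48,"y":1,"z":0,"rx":0,"ry":0,"rz":0},{"x":0.48,"y":1,"z":0,"rx":0,"ry":0,"rz":0},{"x":0.48,"y":1,"z":0,"rx":0,"ry":0,"rz":0},{"x":0.48,"y":1,"z":0,"rx":0,"ry":0,"rz":0},{"x":0.48,"y":1,"z":0,"rx":0,"ry":0,"rz":0},{"x":0.48,"y":1,"z":0,"rx":0,"ry":0,"rz":0},{"x":0.48,"y":1,"z":0,"rx":0,"ry":0,"rz":0},{"x":0.48,"y":1,"z":0,"rx":0,"ry":0,"rz":0},{"x":0.48,"y":1,"z":0,"rx":0,"ry":0,"rz":0},{"x":0.48,"y":1,"z":0,"rx":0,"ry":0,"rz":0},{"x":0.48,"y":1,"z":0,"rx":0,"ry":0,"rz":0},{"x":0.48,"y":1,"z":0,"rx":0,"ry":0,"rz":0},{"x":0,"y":1,"z":0,"rx":0,"ry":0,"rz":0}]' ; python3 to.py 647 -167.5 170 2.5
python3 - <<'E'
from h import *
for c,(x0,y0,w,h) in {"top":(255,85,100,75),"side":(300,110,100,120)}.items():
    im=manip.grab_frame(c);cv2.imwrite(f"pics/{c}2.png",im)
    cv2.imwrite(f"pics/s2_{c}.png",cv2.resize(im[y0:y0+h,x0:x0+w],None,fx=5,fy=5,interpolation=cv2.INTER_CUBIC))
E
```

```text
time: 4.08
position: [447.9, 212.7, 231.6]
eef_rot: [-180.0, -0.0, 2.5]
contact_force: [0.4, -0.4, 0.6]
gripper_width: 85.1
time: 5.67
position: [638.4, -158.3, 230.9]
eef_rot: [180.0, -0.0, 2.6]
contact_force: [0.5, 0.8, -0.4]
gripper_width: 85.5
t 5.67 p [ 638.4 -158.3  230.9] rpy [ 1.7999e+02 -3.0000e-02  2.6200e+00] F [ 0.5  0.8 -0.4] w 85.5
rot rows [ 0.   -0.01  0.03] | shift rows after rot (x,y,z) [0.41 0.48 3.05] | before rot [0.41 0.48 3.05]
```

View pics/s2_top.png

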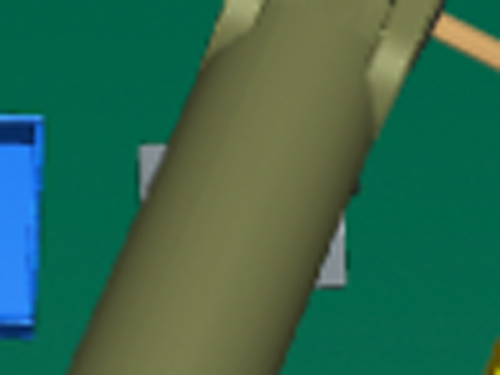

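View pics/s2_side.png

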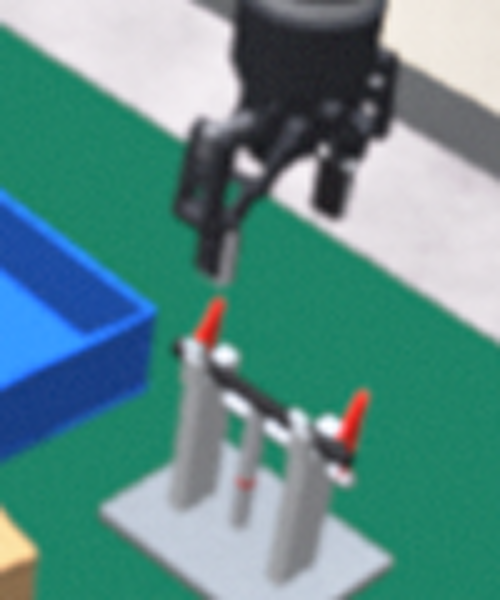

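```bash
python3 -m crank '[{"x":0.41,"y":0.48,"z":0,"rx":0,"ry":0,"rz":0},{"x":0,"y":0,"z":1,"rx":0,"ry":0,"rz":0},{"x":0,"y":0,"z":1,"rx":0,"ry":0,"rz":0},{"x":0,"y":0,"z":0,"rx":0,"ry":0,"rz":0}]'; python3 to.py 647 -167.5 110 2.5
python3 - <<'E'
from h import *
for c,(x0,y0,w,h) in {"side":(300,110,100,120)}.items():
    im=manip.grab_frame(c);cv2.imwrite(f"pics/{c}3.png",im)
    cv2.imwrite(f"pics/s3_{c}.png",cv2.resize(im[y0:y0+h,x0:x0+w],None,fx=5,fy=5,interpolation=cv2.INTER_CUBIC))
E
```

```text
time: 6.1
position: [643.4, -165.4, 187.2]
eef_rot: [-179.9, 0.4, 2.6]
contact_force: [-0.6, 0.7, -1.3]
gripper_width: 85.3
t 6.1 p [ 643.4 -165.4  187.2] rpy [-179.86    0.36    2.59] F [-0.6  0.7 -1.3] w 85.3
rot rows [-0.04  0.09  0.02] | shift rows after rot (x,y,z) [0.17 0.11 3.86] | before rot [0.2  0.12 3.86]
```

View pics/s3_side.png

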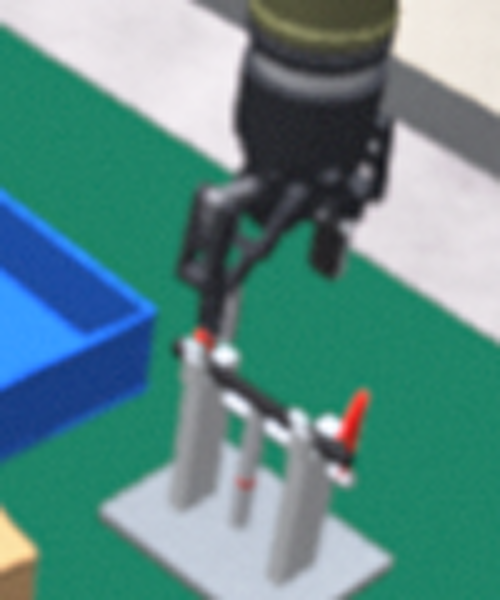

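```bash
python3 to.py 647 -167.5 110 2.5; python3 - <<'E'
from h import *
print((proj("side",[[601,-165,200],[686,-168,200],[647,-167.5,125],[647,-167.5,110]])-[300,110])*5)
E
```

```text
t 6.15 p [ 644.2 -165.7  189.2] rpy [-179.89    0.24    2.59] F [-0.4  0.5 -0.4] w 85.3
rot rows [-0.03  0.06  0.02] | shift rows after rot (x,y,z) [0.14 0.1  3.96] | before rot [0.15 0.11 3.96]
[[213.33316319 333.51146911]
 [323.00490708 280.42514958]
 [256.92178986 404.23963825]
 [253.54776227 423.10382446]]
```

```bash
python3 -m crank '[{"x":0.12,"y":0.08,"z":0.5,"rx":0,"ry":0,"rz":0},{"x":0,"y":0,"z":1,"rx":0,"ry":0,"rz":0},{"x":0,"y":0,"z":1,"rx":0,"ry":0,"rz":0},{"x":0,"y":0,"z":1,"rx":0,"ry":0,"rz":0},{"x":0,"y":0,"z":0.4,"rx":0,"ry":0,"rz":0},{"x":0,"y":0,"z":0,"rx":0,"ry":0,"rz":0},{"x":0,"y":0,"z":0,"rx":0,"ry":0,"rz":0},{"x":0,"y":0,"z":0,"rx":0,"ry":0,"rz":0}]'; python3 to.py 647 -167.5 110 2.5
python3 - <<'E'
from h import *
for c,(x0,y0,w,h) in {"side":(300,110,100,120)}.items():
    im=manip.grab_frame(c);cv2.imwrite(f"pics/{c}4.png",im)
    cv2.imwrite(f"pics/s4_{c}.png",cv2.resize(im[y0:y0+h,x0:x0+w],None,fx=5,fy=5,interpolation=cv2.INTER_CUBIC))
E
```

```text
time: 6.82
position: [649.0, -169.4, 115.1]
eef_rot: [180.0, -0.2, 2.5]
contact_force: [-0.3, 0.2, -0.2]
gripper_width: 85.4
t 6.82 p [ 649.  -169.4  115.1] rpy [ 1.7996e+02 -1.6000e-01  2.5300e+00] F [-0.3  0.2 -0.2] w 85.4
rot rows [ 0.01 -0.04  0.01] | shift rows after rot (x,y,z) [-0.1  -0.1   0.26] | before rot [-0.1  -0.1   0.26]
```

View pics/s4_side.png

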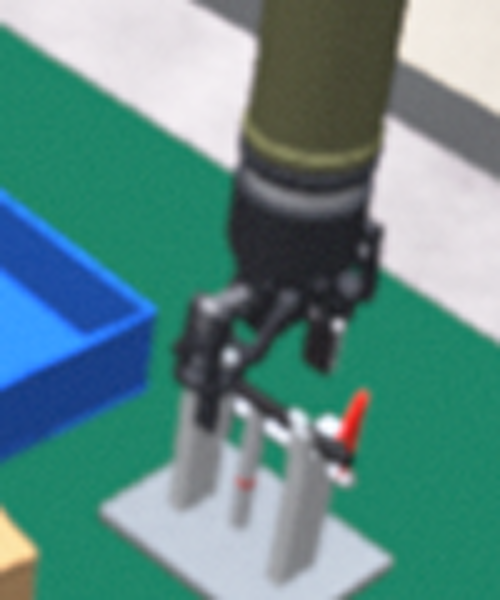

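```bash
python3 -m crank '[{"x":-0.1,"y":-0.1,"z":0.26,"rx":0,"ry":0,"rz":0},{"x":0,"y":0,"z":0,"rx":0,"ry":0,"rz":0},{"x":0,"y":0,"z":0,"rx":0,"ry":0,"rz":0},{"x":0,"y":0,"z":0,"rx":0,"ry":0,"rz":0}]' ; python3 -m crank '[{"x":0,"y":0,"z":0,"rx":0,"ry":0,"rz":0},{"x":0,"y":0,"z":0,"rx":0,"ry":0,"rz":0},{"x":0,"y":0,"z":0,"rx":0,"ry":0,"rz":0},{"x":0,"y":0,"z":0,"rx":0,"ry":0,"rz":0},{"x":0,"y":0,"z":0,"rx":0,"ry":0,"rz":0},{"x":0,"y":0,"z":0,"rx":0,"ry":0,"rz":0},{"x":0,"y":0,"z":0,"rx":0,"ry":0,"rz":0},{"x":0,"y":0,"z":0,"rx":0,"ry":0,"rz":0},{"x":0,"y":0,"z":0,"rx":0,"ry":0,"rz":0},{"x":0,"y":0,"z":0,"rx":0,"ry":0,"rz":0}]' 255;  python3 to.py 647 -167.5 110 2.5
python3 - <<'E'
from h import *
for c,(x0,y0,w,h) in {"side":(300,110,100,120)}.items():
    im=manip.grab_frame(c);cv2.imwrite(f"pics/{c}5.png",im)
    cv2.imwrite(f"pics/s5_{c}.png",cv2.resize(im[y0:y0+h,x0:x0+w],None,fx=5,fy=5,interpolation=cv2.INTER_CUBIC))
E
```

```text
time: 7.2
position: [645.9, -167.0, 108.3]
eef_rot: [-180.0, -0.0, 2.5]
contact_force: [-0.1, -0.3, 0.4]
gripper_width: 85.2
time: 8.03
position: [646.3, -167.1, 108.4]
eef_rot: [180.0, -0.1, 2.5]
contact_force: [2.6, -0.9, 0.3]
gripper_width: 10.1
t 8.03 p [ 646.3 -167.1  108.4] rpy [ 1.7999e+02 -7.0000e-02  2.5300e+00] F [ 2.6 -0.9  0.3] w 10.1
rot rows [ 0.   -0.02  0.01] | shift rows after rot (x,y,z) [ 0.03  0.02 -0.08] | before rot [ 0.03  0.02 -0.08]
```

View pics/s5_side.png

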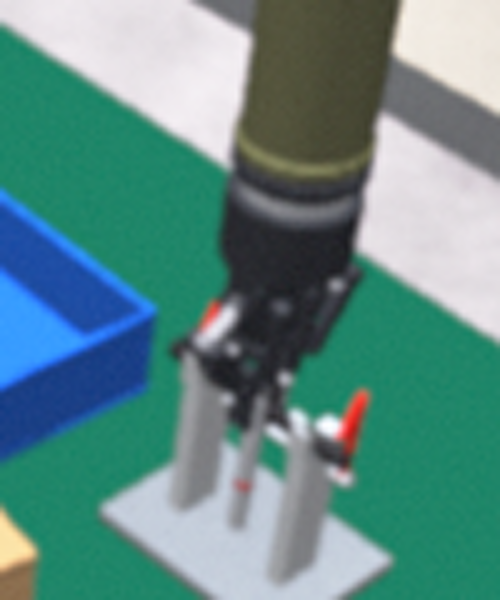

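```bash
python3 -m crank '[{"x":0,"y":0,"z":0,"rx":0,"ry":0,"rz":0},{"x":0,"y":0,"z":0,"rx":0,"ry":0,"rz":0},{"x":0,"y":0,"z":0,"rx":0,"ry":0,"rz":0},{"x":0,"y":0,"z":0,"rx":0,"ry":0,"rz":0}]';  python3 to.py 647 -167.5 110 2.5; python3 -m crank '[{"x":0,"y":0,"z":-0.25,"rx":0,"ry":0,"rz":0},{"x":0,"y":0,"z":-0.25,"rx":0,"ry":0,"rz":0},{"x":0,"y":0,"z":-0.25,"rx":0,"ry":0,"rz":0},{"x":0,"y":0,"z":-0.25,"rx":0,"ry":0,"rz":0},{"x":0,"y":0,"z":-0.25,"rx":0,"ry":0,"rz":0},{"x":0,"y":0,"z":-0.25,"rx":0,"ry":0,"rz":0},{"x":0,"y":0,"z":-0.25,"rx":0,"ry":0,"rz":0},{"x":0,"y":0,"z":-0.25,"rx":0,"ry":0,"rz":0},{"x":0,"y":0,"z":0,"rx":0,"ry":0,"rz":0}]';  python3 to.py 647 -167.5 110 2.5
python3 - <<'E'
from h import *
for c,(x0,y0,w,h) in {"side":(300,110,100,120)}.items():
    im=manip.grab_frame(c);cv2.imwrite(f"pics/{c}6.png",im)
    cv2.imwrite(f"pics/s6_{c}.png",cv2.resize(im[y0:y0+h,x0:x0+w],None,fx=5,fy=5,interpolation=cv2.INTER_CUBIC))
E
```

```text
time: 8.42
position: [646.3, -167.1, 108.4]
eef_rot: [180.0, -0.1, 2.5]
contact_force: [3.4, -0.6, 0.8]
gripper_width: 10.5
t 8.42 p [ 646.3 -167.1  108.4] rpy [ 1.7999e+02 -6.0000e-02  2.5300e+00] F [ 3.4 -0.6  0.8] w 10.5
rot rows [ 0.   -0.02  0.01] | shift rows after rot (x,y,z) [ 0.04  0.02 -0.08] | before rot [ 0.04  0.02 -0.08]
time: 9.17
position: [646.2, -167.5, 149.5]
eef_rot: [180.0, -0.1, 2.5]
contact_force: [0.4, -1.2, -1.7]
gripper_width: 10.4
t 9.17 p [ 646.2 -167.5  149.5] rpy [ 1.7999e+02 -9.0000e-02  2.5100e+00] F [ 0.4 -1.2 -1.7] w 10.4
rot rows [ 0.   -0.02  0.  ] | shift rows after rot (x,y,z) [0.04 0.   1.97] | before rot [0.04 0.   1.97]
```

View pics/s6_side.png

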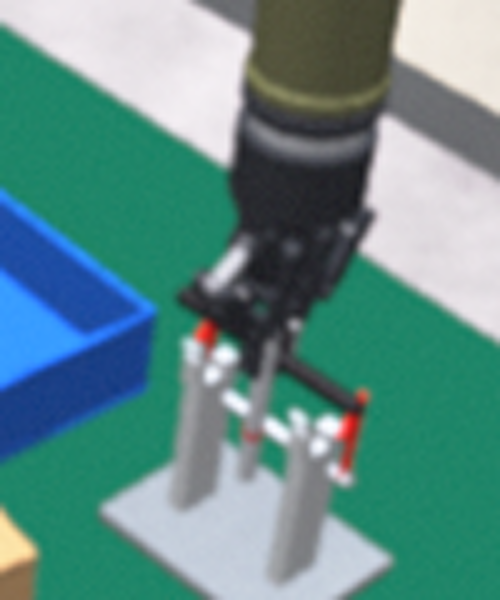

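```bash
python3 -m crank '[{"x":0,"y":0,"z":-1,"rx":0,"ry":0,"rz":0},{"x":0,"y":0,"z":-1,"rx":0,"ry":0,"rz":0},{"x":0,"y":0,"z":-1,"rx":0,"ry":0,"rz":0},{"x":0,"y":0,"z":-1,"rx":0,"ry":0,"rz":0},{"x":0,"y":0,"z":-1,"rx":0,"ry":0,"rz":0},{"x":0,"y":0,"z":-1,"rx":0,"ry":0,"rz":0},{"x":0,"y":0,"z":0,"rx":0,"ry":0,"rz":0},{"x":0,"y":0,"z":0,"rx":0,"ry":0,"rz":0},{"x":0,"y":0,"z":0,"rx":0,"ry":0,"rz":0}]';  python3 to.py 448 270.5 270 2.5
python3 - <<'E'
from h import *
for c,(x0,y0,w,h) in {"side":(300,70,100,120),"top":(200,80,150,110)}.items():
    im=manip.grab_frame(c);cv2.imwrite(f"pics/{c}7.png",im)
    cv2.imwrite(f"pics/s7_{c}.png",cv2.resize(im[y0:y0+h,x0:x0+w],None,fx=5,fy=5,interpolation=cv2.INTER_CUBIC))
o=manip.get_obs();p=np.array(o['position'])
print((proj("side",[p+[0,0,16.6],p+[0,0,-83.4],p+[0,0,-48.4]])-[300,70])*5)
E
```

```text
time: 9.97
position: [645.2, -166.8, 266.8]
eef_rot: [-180.0, 0.1, 2.5]
contact_force: [-0.8, -0.5, -2.8]
gripper_width: 10.0
t 9.97 p [ 645.2 -166.8  266.8] rpy [-1.7996e+02  1.0000e-01  2.5300e+00] F [-0.8 -0.5 -2.8] w 10.0
rot rows [-0.01  0.03  0.01] | shift rows after rot (x,y,z) [ -8.9  -22.27  -0.16] | before rot [ -8.89 -22.28  -0.13]
[[292.20379186 386.15518581]
 [266.95305659 529.13578279]
 [275.47931983 480.92815217]]
```

View pics/s7_side.png

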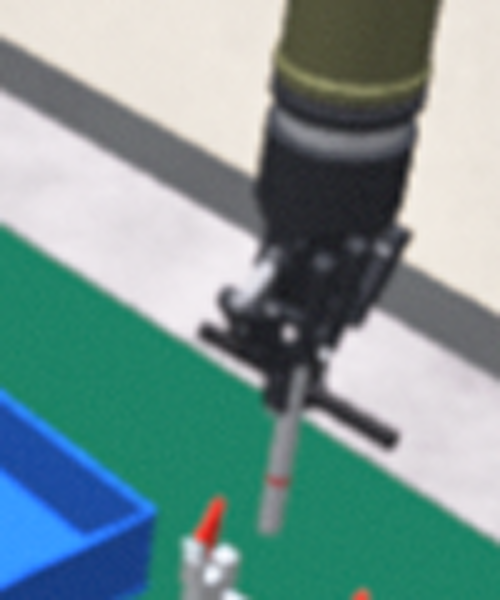

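View pics/s7_top.png

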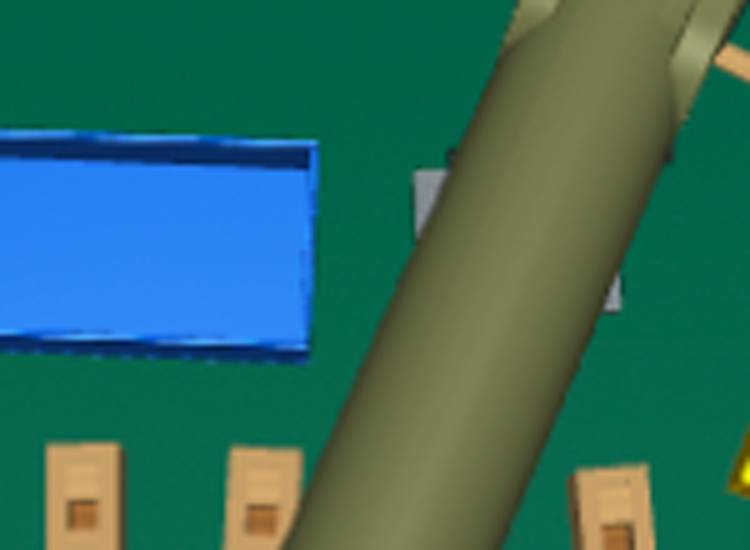

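```bash
python3 -m crank '[{"x":-0.4,"y":-1,"z":0,"rx":0,"ry":0,"rz":0},{"x":-0.4,"y":-1,"z":0,"rx":0,"ry":0,"rz":0},{"x":-0.4,"y":-1,"z":0,"rx":0,"ry":0,"rz":0},{"x":-0.4,"y":-1,"z":0,"rx":0,"ry":0,"rz":0},{"x":-0.4,"y":-1,"z":0,"rx":0,"ry":0,"rz":0},{"x":-0.4,"y":-1,"z":0,"rx":0,"ry":0,"rz":0},{"x":-0.4,"y":-1,"z":0,"rx":0,"ry":0,"rz":0},{"x":-0.4,"y":-1,"z":0,"rx":0,"ry":0,"rz":0},{"x":-0.4,"y":-1,"z":0,"rx":0,"ry":0,"rz":0},{"x":-0.4,"y":-1,"z":0,"rx":0,"ry":0,"rz":0},{"x":-0.4,"y":-1,"z":0,"rx":0,"ry":0,"rz":0},{"x":-0.4,"y":-1,"z":0,"rx":0,"ry":0,"rz":0},{"x":-0.4,"y":-1,"z":0,"rx":0,"ry":0,"rz":0},{"x":-0.4,"y":-1,"z":0,"rx":0,"ry":0,"rz":0},{"x":-0.4,"y":-1,"z":0,"rx":0,"ry":0,"rz":0},{"x":-0.4,"y":-1,"z":0,"rx":0,"ry":0,"rz":0},{"x":-0.4,"y":-1,"z":0,"rx":0,"ry":0,"rz":0},{"x":-0.4,"y":-1,"z":0,"rx":0,"ry":0,"rz":0},{"x":-0.4,"y":-1,"z":0,"rx":0,"ry":0,"rz":0},{"x":-0.4,"y":-1,"z":0,"rx":0,"ry":0,"rz":0}]';  
python3 - <<'E'
from h import *
im=manip.grab_frame("side");cv2.imwrite(f"pics/side8.png",im)
im=manip.grab_frame("top");cv2.imwrite(f"pics/top8.png",im)
t=np.array([(84,455),(257,464),(435,468),(610,449)])/5+[165,90]-.5
s=np.array([(117,127),(190,201),(279,284),(394,364),(508,477)])/4+[190,130]-.5
print(unproj("top",t,60).round(1)); print(unproj("side",s,60).round(1))
E
python3 to.py 448 270.5 200 2.5
```

```text
time: 11.73
position: [467.2, 226.1, 266.9]
eef_rot: [179.9, 0.1, 2.5]
contact_force: [0.0, -0.1, -1.4]
gripper_width: 10.5
[[ 446.8  266.1   60. ]
 [ 442.2  142.7   60. ]
 [ 441.3   17.2   60. ]
 [ 456.6 -105.5   60. ]]
[[ 450.2  271.1   60. ]
 [ 444.8  147.7   60. ]
 [ 443.8   20.5   60. ]
 [ 460.4 -102.4   60. ]
 [ 454.2 -236.1   60. ]]
t 11.83 p [465.6 229.7 266.7] rpy [-1.7997e+02  1.6000e-01  2.9300e+00] F [-0.2 -0.  -1.3] w 10.1
rot rows [-0.01  0.04  0.11] | shift rows after rot (x,y,z) [-0.79 -2.08  3.33] | before rot [-0.76 -2.08  3.34]
```

View pics/side8.png

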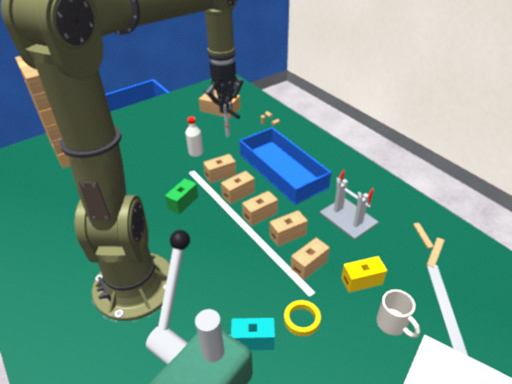

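View pics/top8.png

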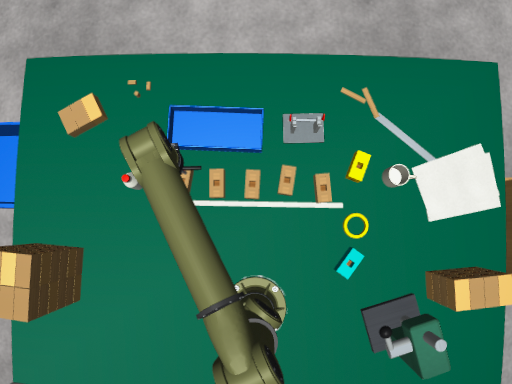

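```bash
python3 -m crank '[{"x":-0.4,"y":-1,"z":0,"rx":0,"ry":0,"rz":0},{"x":-0.33,"y":-1.0,"z":0,"rx":0,"ry":0,"rz":0},{"x":0,"y":0,"z":1,"rx":0,"ry":0,"rz":0},{"x":0,"y":0,"z":1,"rx":0,"ry":0,"rz":0},{"x":0,"y":0,"z":1,"rx":0,"ry":0,"rz":0},{"x":0,"y":0,"z":1,"rx":0,"ry":0,"rz":0},{"x":0,"y":0,"z":0.8,"rx":0,"ry":0,"rz":0},{"x":0,"y":0,"z":0,"rx":0,"ry":0,"rz":0},{"x":0,"y":0,"z":0,"rx":0,"ry":0,"rz":0},{"x":0,"y":0,"z":0,"rx":0,"ry":0,"rz":0}]'
cat > look.py <<'E'
from h import *
import sys
# look.py tag z : crop around tip in both cams, project tip and points
tag=sys.argv[1]
o=manip.get_obs();p=np.array(o['position']);
R=Rn.from_euler('xyz',o['eef_rot'],degrees=True)
tip=p+R.apply([0,0,83.4])
print('tip',tip.round(1))
for c,S in(("side",6),("top",6)):
    im=manip.grab_frame(c);cv2.imwrite(f"pics/{c}{tag}.png",im)
    q=proj(c,[tip])[0]; x0,y0=[int(v) for v in q-[50,45]]; x0=max(0,x0);y0=max(0,y0)
    cr=cv2.resize(im[y0:y0+90,x0:x0+100],None,fx=S,fy=S,interpolation=cv2.INTER_CUBIC)
    u=(q+.5-[x0,y0])*S; cv2.circle(cr,tuple(np.round(u).astype(int)),3,(255,0,255),-1)
    cv2.imwrite(f"pics/z{tag}_{c}.png",cr); print(c,'origin',x0,y0,'tip at',u.round())
E
python3 look.py 9;python3 to.py 449 269.5 150 2.5
```

```text
time: 12.67
position: [452.5, 264.7, 172.8]
eef_rot: [-180.0, -0.0, 2.5]
contact_force: [-0.2, 0.5, -1.5]
gripper_width: 10.0
tip [452.6 264.7  89.4]
side origin 169 110 tip at [307. 273.]
top origin 130 133 tip at [303. 273.]
t 12.77 p [452.8 265.1 173.4] rpy [-1.7992e+02 -1.1000e-01  2.5100e+00] F [ 0.5 -0.2 -1.6] w 9.9
rot rows [-0.02 -0.03  0.  ] | shift rows after rot (x,y,z) [-0.18 -0.23  1.17] | before rot [-0.18 -0.23  1.17]
```

View pics/z9_side.png

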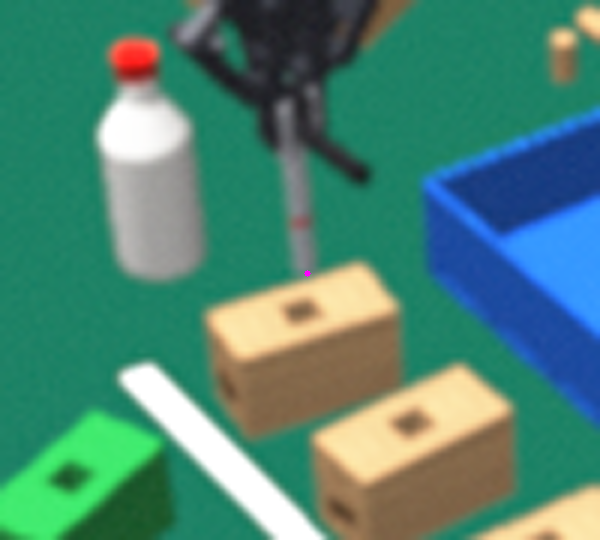

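View pics/z9_top.png

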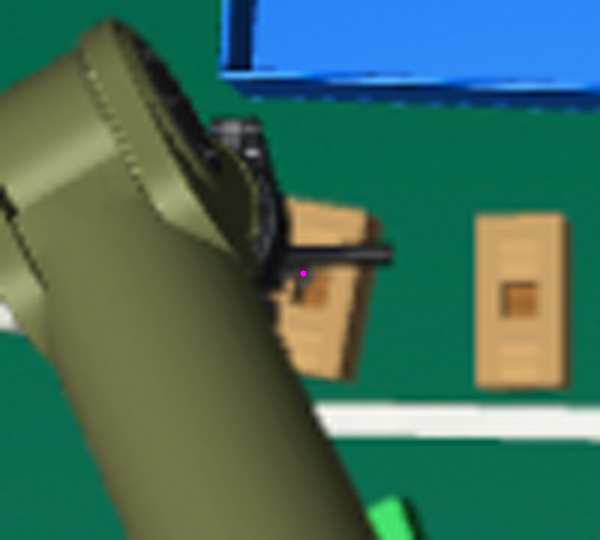

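```bash
python3 - <<'E'
from h import *
print(unproj("side",[np.array([306,312])/6+[169,110]-.5,np.array([302,312])/6+[169,110]-.5],60))
print(unproj("top",[np.array([312,290])/6+[130,133]-.5,np.array([520,300])/6+[130,133]-.5],60))
E
```

```text
[[451.52741195 268.30635978  60.        ]
 [449.65545022 269.72072649  60.        ]]
[[445.63374715 265.35239376  60.        ]
 [441.53355467 141.71636189  60.        ]]
```

```bash
python3 -m crank '[{"x":-0.18,"y":-0.15,"z":0,"rx":0,"ry":0,"rz":0},{"x":0,"y":0,"z":0.5,"rx":0,"ry":0,"rz":0},{"x":0,"y":0,"z":0.5,"rx":0,"ry":0,"rz":0},{"x":0,"y":0,"z":0,"rx":0,"ry":0,"rz":0},{"x":0,"y":0,"z":0,"rx":0,"ry":0,"rz":0},{"x":0,"y":0,"z":0,"rx":0,"ry":0,"rz":0}]'
python3 look.py 10;python3 to.py 449 268 130 2.5
```

```text
time: 13.27
position: [448.2, 267.5, 151.9]
eef_rot: [180.0, 0.0, 2.5]
contact_force: [-0.3, 0.4, -1.7]
gripper_width: 10.0
tip [448.2 267.5  68.5]
side origin 168 115 tip at [307. 273.]
top origin 130 134 tip at [306. 278.]
t 13.37 p [448.5 267.7 152.4] rpy [-1.7999e+02 -3.0000e-02  2.5200e+00] F [-0.  -0.  -1.3] w 10.1
rot rows [-0.   -0.01  0.  ] | shift rows after rot (x,y,z) [ 0.02 -0.01  1.12] | before rot [ 0.02 -0.01  1.12]
```

View pics/z10_side.png

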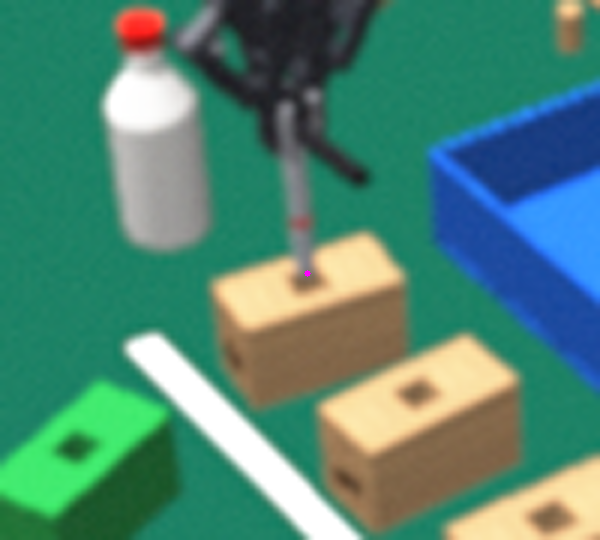

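View pics/z10_top.png

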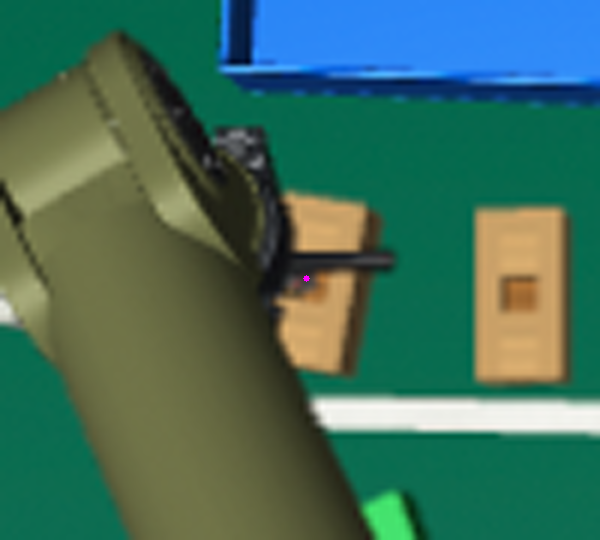

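```bash
python3 -m crank '[{"x":0.05,"y":0,"z":0.25,"rx":0,"ry":0,"rz":0},{"x":0,"y":0,"z":0.25,"rx":0,"ry":0,"rz":0},{"x":0,"y":0,"z":0.25,"rx":0,"ry":0,"rz":0},{"x":0,"y":0,"z":0,"rx":0,"ry":0,"rz":0},{"x":0,"y":0,"z":0,"rx":0,"ry":0,"rz":0}]'
python3 look.py 11;python3 to.py 449 268 123.4 2.5
```

```text
time: 13.78
position: [448.9, 267.4, 136.5]
eef_rot: [180.0, 0.1, 2.5]
contact_force: [0.3, -0.2, -0.8]
gripper_width: 9.9
tip [448.8 267.3  53.1]
side origin 169 118 tip at [304. 276.]
top origin 131 135 tip at [305. 274.]
t 13.88 p [449.3 267.7 137.2] rpy [-1.80e+02 -1.00e-02  2.52e+00] F [-0.6  0.  -1.2] w 10.0
rot rows [-0.   -0.    0.01] | shift rows after rot (x,y,z) [-0.02 -0.02  0.69] | before rot [-0.02 -0.02  0.69]
```

View pics/z11_side.png

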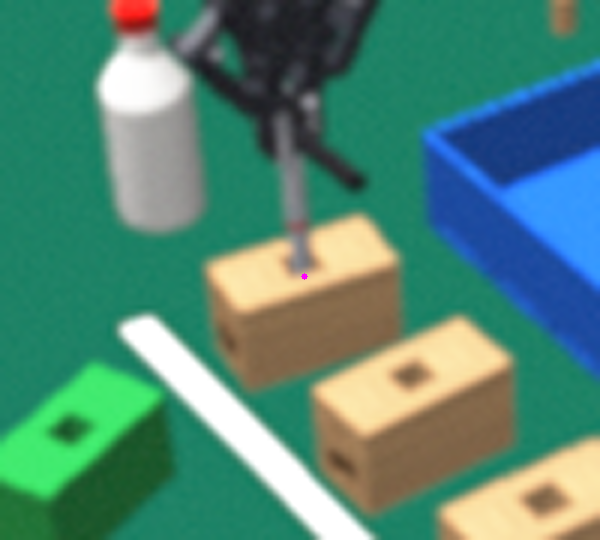

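```bash
N='{"x":0,"y":0,"z":0,"rx":0,"ry":0,"rz":0}'; python3 -m crank '[{"x":0,"y":0,"z":0.2,"rx":0,"ry":0,"rz":0},{"x":0,"y":0,"z":0.2,"rx":0,"ry":0,"rz":0},{"x":0,"y":0,"z":0.2,"rx":0,"ry":0,"rz":0},{"x":0,"y":0,"z":0.1,"rx":0,"ry":0,"rz":0},{"x":0,"y":0,"z":0,"rx":0,"ry":0,"rz":0},{"x":0,"y":0,"z":0,"rx":0,"ry":0,"rz":0}]'; python3 -m crank '[{"x":0,"y":0,"z":0.1,"rx":0,"ry":0,"rz":0},{"x":0,"y":0,"z":0.1,"rx":0,"ry":0,"rz":0},{"x":0,"y":0,"z":0,"rx":0,"ry":0,"rz":0}]';python3 to.py 449 268 123.4 2.5
```

```text
time: 14.38
position: [449.2, 267.6, 123.0]
eef_rot: [180.0, 0.0, 2.5]
contact_force: [-0.6, 0.1, -1.6]
gripper_width: 10.2
time: 14.63
position: [449.1, 267.6, 118.8]
eef_rot: [180.0, 0.0, 2.5]
contact_force: [0.6, -0.8, -1.4]
gripper_width: 10.2
t 14.63 p [449.1 267.6 118.8] rpy [1.7999e+02 2.0000e-02 2.5300e+00] F [ 0.6 -0.8 -1.4] w 10.2
rot rows [0.   0.   0.01] | shift rows after rot (x,y,z) [-0.   -0.02 -0.23] | before rot [-0.   -0.02 -0.23]
```

```bash
python3 -m crank '[{"x":0,"y":0,"z":0.1,"rx":0,"ry":0,"rz":0},{"x":0,"y":0,"z":0.1,"rx":0,"ry":0,"rz":0},{"x":0,"y":0,"z":0,"rx":0,"ry":0,"rz":0},{"x":0,"y":0,"z":0,"rx":0,"ry":0,"rz":0}]'
```

```text
time: 14.97
position: [449.1, 267.6, 115.0]
eef_rot: [180.0, 0.0, 2.5]
contact_force: [0.4, 0.5, -2.4]
gripper_width: 10.4
```

```bash
python3 -m crank '[{"x":0,"y":0,"z":0.1,"rx":0,"ry":0,"rz":0},{"x":0,"y":0,"z":0.1,"rx":0,"ry":0,"rz":0},{"x":0,"y":0,"z":0,"rx":0,"ry":0,"rz":0},{"x":0,"y":0,"z":0,"rx":0,"ry":0,"rz":0}]'
```

```text
time: 15.3
position: [449.1, 267.6, 110.9]
eef_rot: [180.0, 0.0, 2.5]
contact_force: [1.1, 0.6, -0.7]
gripper_width: 10.1
```

```bash
python3 -m crank '[{"x":0,"y":0,"z":0.1,"rx":0,"ry":0,"rz":0},{"x":0,"y":0,"z":0.05,"rx":0,"ry":0,"rz":0},{"x":0,"y":0,"z":0,"rx":0,"ry":0,"rz":0},{"x":0,"y":0,"z":0,"rx":0,"ry":0,"rz":0}]'
```

```text
time: 15.63
position: [449.3, 267.7, 108.1]
eef_rot: [-180.0, -0.0, 2.5]
contact_force: [0.3, -0.2, -2.0]
gripper_width: 10.2
```

```bash
python3 -m crank '[{"x":0,"y":0,"z":0.1,"rx":0,"ry":0,"rz":0},{"x":0,"y":0,"z":0.05,"rx":0,"ry":0,"rz":0},{"x":0,"y":0,"z":0,"rx":0,"ry":0,"rz":0},{"x":0,"y":0,"z":0,"rx":0,"ry":0,"rz":0}]'
```

```text
time: 15.97
position: [450.5, 268.5, 107.9]
eef_rot: [-179.9, -0.1, 2.5]
contact_force: [-3.5, -1.3, 13.7]
gripper_width: 10.1
```

```bash
python3 look.py 12;python3 to.py 449 268 150 2.5
```

```text
tip [450.6 268.7  24.5]
side origin 169 124 tip at [309. 276.]
top origin 132 135 tip at [306. 275.]
t 16.07 p [450.5 268.5 107.9] rpy [-1.7986e+02 -1.3000e-01  2.5200e+00] F [-2.3 -2.3 14.1] w 10.1
rot rows [-0.03 -0.03  0.01] | shift rows after rot (x,y,z) [-0.07  0.02 -2.1 ] | before rot [-0.07  0.02 -2.1 ]
```

View pics/z12_side.png

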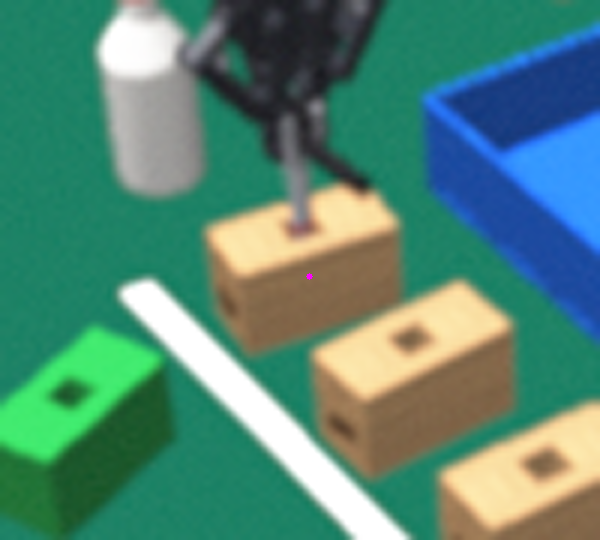

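```bash
python3 -m crank '[{"x":0,"y":0,"z":-0.5,"rx":0,"ry":0,"rz":0},{"x":0,"y":0,"z":-1,"rx":0,"ry":0,"rz":0},{"x":0,"y":0,"z":-1,"rx":0,"ry":0,"rz":0},{"x":0,"y":0,"z":-0.5,"rx":0,"ry":0,"rz":0},{"x":0,"y":0,"z":0,"rx":0,"ry":0,"rz":0},{"x":0,"y":0,"z":0,"rx":0,"ry":0,"rz":0}]';python3 to.py 443.5 145.2 153 2.5
```

```text
time: 16.57
position: [449.3, 267.8, 165.2]
eef_rot: [-180.0, -0.0, 2.5]
contact_force: [-0.2, 0.5, -2.3]
gripper_width: 10.3
t 16.57 p [449.3 267.8 165.2] rpy [-1.7997e+02 -3.0000e-02  2.5300e+00] F [-0.2  0.5 -2.3] w 10.3
rot rows [-0.01 -0.01  0.01] | shift rows after rot (x,y,z) [-0.56  6.11  0.61] | before rot [-0.56  6.11  0.6 ]
```

```bash
python3 -m crank '[{"x":-0.1,"y":1,"z":0,"rx":0,"ry":0,"rz":0},{"x":-0.1,"y":1,"z":0,"rx":0,"ry":0,"rz":0},{"x":-0.1,"y":1,"z":0,"rx":0,"ry":0,"rz":0},{"x":-0.1,"y":1,"z":0,"rx":0,"ry":0,"rz":0},{"x":-0.1,"y":1,"z":0,"rx":0,"ry":0,"rz":0},{"x":-0.06,"y":1,"z":0,"rx":0,"ry":0,"rz":0},{"x":0,"y":0.11,"z":0.6,"rx":0,"ry":0,"rz":0},{"x":0,"y":0,"z":0,"rx":0,"ry":0,"rz":0},{"x":0,"y":0,"z":0,"rx":0,"ry":0,"rz":0},{"x":0,"y":0,"z":0,"rx":0,"ry":0,"rz":0}]';python3 look.py 13;python3 to.py 443.5 145.2 137 2.5
```

```text
time: 17.4
position: [443.0, 145.7, 152.6]
eef_rot: [180.0, 0.1, 2.6]
contact_force: [0.5, -0.1, -1.8]
gripper_width: 10.2
tip [442.9 145.7  69.2]
side origin 186 133 tip at [307. 274.]
top origin 164 136 tip at [307. 278.]
t 17.5 p [443.4 145.9 153.2] rpy [179.99  -0.     2.61] F [ 0.8  0.  -0.8] w 10.3
rot rows [ 0.   -0.    0.03] | shift rows after rot (x,y,z) [0.   0.04 0.81] | before rot [0.   0.04 0.81]
```

View pics/z13_side.png

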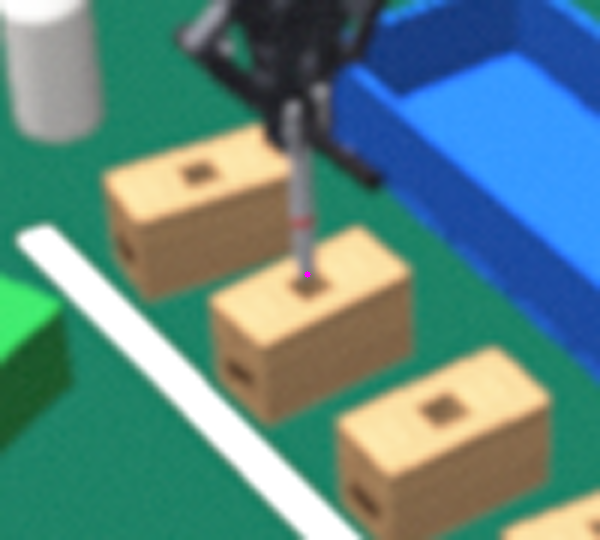

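View pics/z13_top.png

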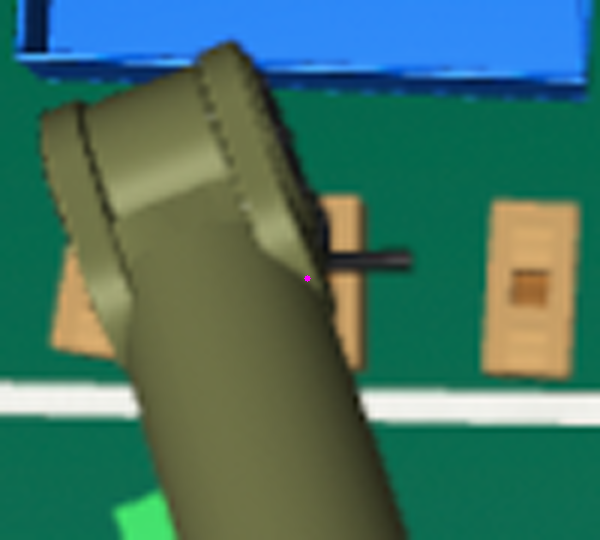

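```bash
python3 -m crank '[{"x":0.06,"y":0.04,"z":0.25,"rx":0,"ry":0,"rz":0},{"x":0,"y":0,"z":0.25,"rx":0,"ry":0,"rz":0},{"x":0,"y":0,"z":0.25,"rx":0,"ry":0,"rz":0},{"x":0,"y":0,"z":0,"rx":0,"ry":0,"rz":0},{"x":0,"y":0,"z":0,"rx":0,"ry":0,"rz":0}]';python3 to.py 443.5 145.2 123.4 2.5
```

```text
time: 17.92
position: [444.3, 144.3, 137.6]
eef_rot: [180.0, 0.1, 2.5]
contact_force: [1.1, 0.1, -1.6]
gripper_width: 10.2
t 17.92 p [444.3 144.3 137.6] rpy [1.7997e+02 6.0000e-02 2.5300e+00] F [ 1.1  0.1 -1.6] w 10.2
rot rows [0.01 0.01 0.01] | shift rows after rot (x,y,z) [-0.04 -0.05  0.71] | before rot [-0.04 -0.05  0.71]
```

In the pocket (tip at about 54 mm, no contact). I'll descend further.

```bash
python3 -m crank '[{"x":0,"y":0,"z":0.2,"rx":0,"ry":0,"rz":0},{"x":0,"y":0,"z":0.2,"rx":0,"ry":0,"rz":0},{"x":0,"y":0,"z":0.2,"rx":0,"ry":0,"rz":0},{"x":0,"y":0,"z":0.1,"rx":0,"ry":0,"rz":0},{"x":0,"y":0,"z":0,"rx":0,"ry":0,"rz":0},{"x":0,"y":0,"z":0,"rx":0,"ry":0,"rz":0}]'
```

```text
time: 18.42
position: [444.6, 144.3, 124.0]
eef_rot: [180.0, 0.0, 2.5]
contact_force: [-0.2, -0.4, -1.6]
gripper_width: 10.2
```

```bash
python3 -m crank '[{"x":0,"y":0,"z":0.1,"rx":0,"ry":0,"rz":0},{"x":0,"y":0,"z":0.1,"rx":0,"ry":0,"rz":0},{"x":0,"y":0,"z":0,"rx":0,"ry":0,"rz":0},{"x":0,"y":0,"z":0,"rx":0,"ry":0,"rz":0}]'
```

```text
time: 18.75
position: [444.6, 144.3, 120.0]
eef_rot: [180.0, 0.0, 2.5]
contact_force: [0.5, -0.0, -2.1]
gripper_width: 9.7
```

```bash
python3 look.py 14
```

```text
tip [444.6 144.3  36.6]
side origin 187 140 tip at [308. 277.]
top origin 166 137 tip at [304. 274.]
```

```bash
python3 -m crank '[{"x":0,"y":0,"z":0.1,"rx":0,"ry":0,"rz":0},{"x":0,"y":0,"z":0.1,"rx":0,"ry":0,"rz":0},{"x":0,"y":0,"z":0,"rx":0,"ry":0,"rz":0},{"x":0,"y":0,"z":0,"rx":0,"ry":0,"rz":0}]'
```

```text
time: 19.18
position: [445.6, 144.7, 117.5]
eef_rot: [-179.9, -0.1, 2.5]
contact_force: [-1.5, -0.4, 7.6]
gripper_width: 10.2
```

```bash
python3 -m crank '[{"x":0,"y":0,"z":0.1,"rx":0,"ry":0,"rz":0},{"x":0,"y":0,"z":0.05,"rx":0,"ry":0,"rz":0},{"x":0,"y":0,"z":0,"rx":0,"ry":0,"rz":0},{"x":0,"y":0,"z":0,"rx":0,"ry":0,"rz":0}]'
```

```text
time: 19.52
position: [447.1, 145.4, 117.3]
eef_rot: [-179.8, -0.2, 2.5]
contact_force: [-4.9, -2.4, 23.2]
gripper_width: 10.0
```

View pics/z14_side.png

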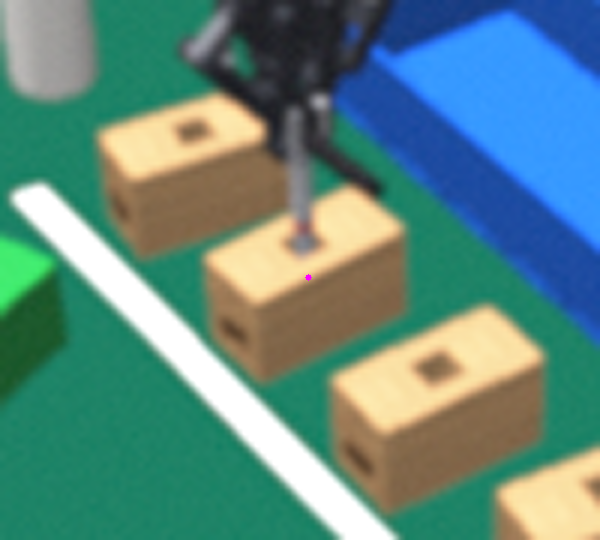

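```bash
python3 -m crank '[{"x":0,"y":0,"z":-0.5,"rx":0,"ry":0,"rz":0},{"x":0,"y":0,"z":-1,"rx":0,"ry":0,"rz":0},{"x":0,"y":0,"z":-1,"rx":0,"ry":0,"rz":0},{"x":0,"y":0,"z":-0.1,"rx":0,"ry":0,"rz":0},{"x":0,"y":0,"z":0,"rx":0,"ry":0,"rz":0},{"x":0,"y":0,"z":0,"rx":0,"ry":0,"rz":0},{"x":0,"y":0,"z":0,"rx":0,"ry":0,"rz":0}]';python3 to.py 443 17 153 2.5
```

```text
time: 20.1
position: [443.8, 144.0, 163.8]
eef_rot: [179.9, 0.1, 2.5]
contact_force: [-0.1, -0.4, -1.9]
gripper_width: 10.1
t 20.1 p [443.8 144.  163.8] rpy [1.7994e+02 1.1000e-01 2.5300e+00] F [-0.1 -0.4 -1.9] w 10.1
rot rows [0.01 0.03 0.01] | shift rows after rot (x,y,z) [-0.32  6.34  0.54] | before rot [-0.32  6.34  0.55]
```

```bash
python3 -m crank '[{"x":-0.06,"y":1,"z":0,"rx":0,"ry":0,"rz":0},{"x":-0.06,"y":1,"z":0,"rx":0,"ry":0,"rz":0},{"x":-0.06,"y":1,"z":0,"rx":0,"ry":0,"rz":0},{"x":-0.06,"y":1,"z":0,"rx":0,"ry":0,"rz":0},{"x":-0.06,"y":1,"z":0,"rx":0,"ry":0,"rz":0},{"x":-0.02,"y":1,"z":0,"rx":0,"ry":0,"rz":0},{"x":0,"y":0.34,"z":0.5,"rx":0,"ry":0,"rz":0},{"x":0,"y":0,"z":0,"rx":0,"ry":0,"rz":0},{"x":0,"y":0,"z":0,"rx":0,"ry":0,"rz":0},{"x":0,"y":0,"z":0,"rx":0,"ry":0,"rz":0}]';python3 look.py 15;python3 to.py 443 17 137 2.5
```

```text
time: 20.93
position: [443.5, 18.7, 154.5]
eef_rot: [180.0, 0.1, 2.6]
contact_force: [-0.2, -0.1, -1.0]
gripper_width: 10.3
tip [443.4  18.7  71.1]
side origin 209 153 tip at [306. 274.]
top origin 200 137 tip at [309. 274.]
t 21.03 p [443.9  18.6 155. ] rpy [1.7999e+02 1.0000e-02 2.6500e+00] F [-0.1  0.3 -1.5] w 10.0
rot rows [0.   0.   0.04] | shift rows after rot (x,y,z) [-0.05  0.08  0.9 ] | before rot [-0.05  0.08  0.9 ]
```

View pics/z15_side.png

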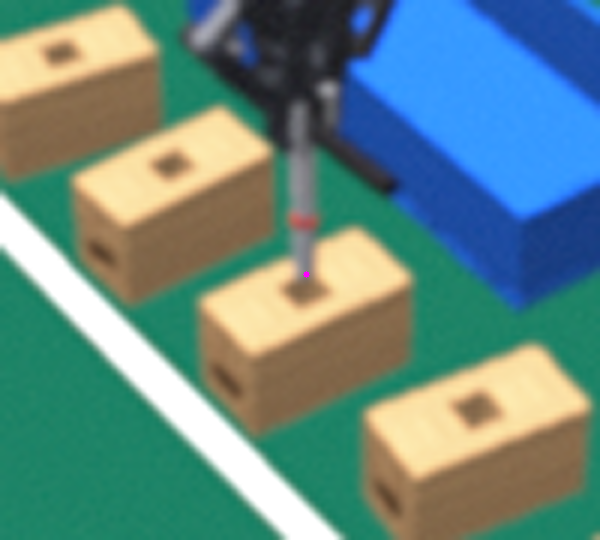

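```bash
python3 -m crank '[{"x":0,"y":0.03,"z":0.25,"rx":0,"ry":0,"rz":0},{"x":0,"y":0,"z":0.25,"rx":0,"ry":0,"rz":0},{"x":0,"y":0,"z":0.25,"rx":0,"ry":0,"rz":0},{"x":0,"y":0,"z":0.1,"rx":0,"ry":0,"rz":0},{"x":0,"y":0,"z":0,"rx":0,"ry":0,"rz":0},{"x":0,"y":0,"z":0,"rx":0,"ry":0,"rz":0}]'
```

```text
time: 21.53
position: [443.8, 16.8, 137.9]
eef_rot: [180.0, 0.0, 2.5]
contact_force: [-0.0, 0.2, -2.0]
gripper_width: 10.4
```

```bash
python3 -m crank '[{"x":0,"y":0,"z":0.2,"rx":0,"ry":0,"rz":0},{"x":0,"y":0,"z":0.2,"rx":0,"ry":0,"rz":0},{"x":0,"y":0,"z":0.2,"rx":0,"ry":0,"rz":0},{"x":0,"y":0,"z":0.1,"rx":0,"ry":0,"rz":0},{"x":0,"y":0,"z":0,"rx":0,"ry":0,"rz":0},{"x":0,"y":0,"z":0,"rx":0,"ry":0,"rz":0}]'
```

```text
time: 22.03
position: [443.8, 16.7, 124.0]
eef_rot: [180.0, 0.0, 2.5]
contact_force: [1.0, 1.4, -0.9]
gripper_width: 10.1
```

```bash
python3 -m crank '[{"x":0,"y":0,"z":0.1,"rx":0,"ry":0,"rz":0},{"x":0,"y":0,"z":0.1,"rx":0,"ry":0,"rz":0},{"x":0,"y":0,"z":0,"rx":0,"ry":0,"rz":0},{"x":0,"y":0,"z":0,"rx":0,"ry":0,"rz":0}]'
```

```text
time: 22.37
position: [443.8, 16.8, 120.0]
eef_rot: [180.0, 0.0, 2.5]
contact_force: [-0.5, -0.4, -1.4]
gripper_width: 10.2
```

```bash
python3 -m crank '[{"x":0,"y":0,"z":0.1,"rx":0,"ry":0,"rz":0},{"x":0,"y":0,"z":0.1,"rx":0,"ry":0,"rz":0},{"x":0,"y":0,"z":0,"rx":0,"ry":0,"rz":0},{"x":0,"y":0,"z":0,"rx":0,"ry":0,"rz":0}]'
```

```text
time: 22.7
position: [446.0, 17.1, 119.3]
eef_rot: [-179.9, -0.2, 2.5]
contact_force: [-4.4, -0.7, 18.8]
gripper_width: 10.0
```

```bash
python3 -m crank '[{"x":0,"y":0,"z":0.1,"rx":0,"ry":0,"rz":0},{"x":0,"y":0,"z":0.05,"rx":0,"ry":0,"rz":0},{"x":0,"y":0,"z":0,"rx":0,"ry":0,"rz":0},{"x":0,"y":0,"z":0,"rx":0,"ry":0,"rz":0}]'
```

```text
time: 23.03
position: [448.0, 17.4, 119.0]
eef_rot: [-179.8, -0.4, 2.5]
contact_force: [-6.1, -1.2, 33.3]
gripper_width: 9.9
```

```bash
python3 -m crank '[{"x":0,"y":0,"z":-0.5,"rx":0,"ry":0,"rz":0},{"x":0,"y":0,"z":-1,"rx":0,"ry":0,"rz":0},{"x":0,"y":0,"z":-1,"rx":0,"ry":0,"rz":0},{"x":0,"y":0,"z":-0.3,"rx":0,"ry":0,"rz":0},{"x":0,"y":0,"z":0,"rx":0,"ry":0,"rz":0},{"x":0,"y":0,"z":0,"rx":0,"ry":0,"rz":0},{"x":0,"y":0,"z":0,"rx":0,"ry":0,"rz":0}]';python3 to.py 457.8 -103.5 153 2.5
```

```text
time: 23.62
position: [443.0, 16.7, 167.9]
eef_rot: [180.0, 0.1, 2.5]
contact_force: [-0.7, 0.5, -1.5]
gripper_width: 10.4
t 23.62 p [443.   16.7 167.9] rpy [1.7998e+02 1.1000e-01 2.5300e+00] F [-0.7  0.5 -1.5] w 10.4
rot rows [0.01 0.03 0.01] | shift rows after rot (x,y,z) [0.48 6.04 0.74] | before rot [0.47 6.04 0.74]
```

```bash
python3 -m crank '[{"x":0.08,"y":1,"z":0,"rx":0,"ry":0,"rz":0},{"x":0.08,"y":1,"z":0,"rx":0,"ry":0,"rz":0},{"x":0.08,"y":1,"z":0,"rx":0,"ry":0,"rz":0},{"x":0.08,"y":1,"z":0,"rx":0,"ry":0,"rz":0},{"x":0.08,"y":1,"z":0,"rx":0,"ry":0,"rz":0},{"x":0.05,"y":1,"z":0,"rx":0,"ry":0,"rz":0},{"x":0,"y":0.05,"z":0.7,"rx":0,"ry":0,"rz":0},{"x":0,"y":0,"z":0,"rx":0,"ry":0,"rz":0},{"x":0,"y":0,"z":0,"rx":0,"ry":0,"rz":0},{"x":0,"y":0,"z":0,"rx":0,"ry":0,"rz":0}]';python3 look.py 16;python3 to.py 457.8 -103.5 137 2.5
```

```text
time: 24.45
position: [457.9, -102.9, 154.7]
eef_rot: [-180.0, 0.1, 2.6]
contact_force: [-0.2, -0.5, -1.1]
gripper_width: 10.4
tip [ 457.7 -102.9   71.3]
side origin 237 173 tip at [306. 275.]
top origin 235 133 tip at [309. 277.]
t 24.55 p [ 458.4 -102.9  155.2] rpy [-1.7999e+02 -1.0000e-02  2.6100e+00] F [ 0.9 -0.3 -1.5] w 10.1
rot rows [-0.   -0.    0.03] | shift rows after rot (x,y,z) [-0.03  0.03  0.91] | before rot [-0.03  0.03  0.91]
```

View pics/z16_side.png

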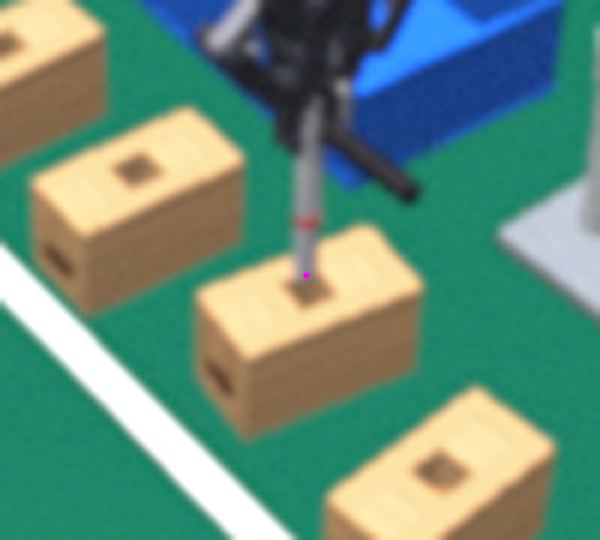

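View pics/z16_top.png

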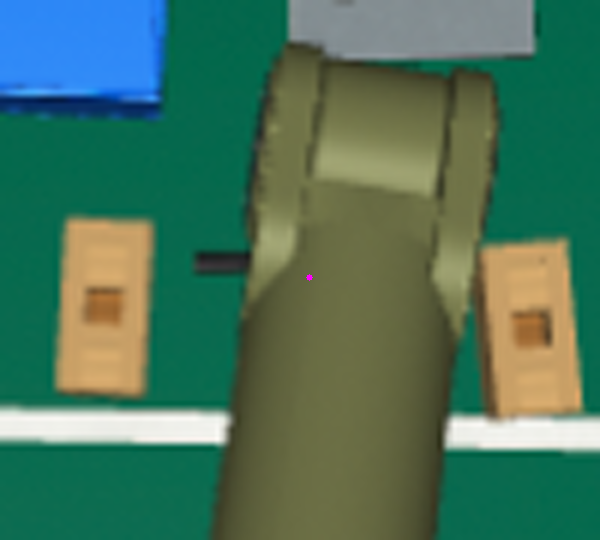

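```bash
python3 -m crank '[{"x":0.05,"y":0.05,"z":0.25,"rx":0,"ry":0,"rz":0},{"x":0,"y":0,"z":0.25,"rx":0,"ry":0,"rz":0},{"x":0,"y":0,"z":0.25,"rx":0,"ry":0,"rz":0},{"x":0,"y":0,"z":0.1,"rx":0,"ry":0,"rz":0},{"x":0,"y":0,"z":0,"rx":0,"ry":0,"rz":0},{"x":0,"y":0,"z":0,"rx":0,"ry":0,"rz":0}]'; python3 to.py 457.8 -103.5 137 2.5
```

```text
time: 25.05
position: [459.1, -104.7, 137.9]
eef_rot: [180.0, 0.0, 2.5]
contact_force: [-0.0, -0.3, -1.0]
gripper_width: 10.0
t 25.05 p [ 459.1 -104.7  137.9] rpy [1.80e+02 3.00e-02 2.52e+00] F [-0.  -0.3 -1. ] w 10.0
rot rows [0.   0.01 0.01] | shift rows after rot (x,y,z) [-0.06 -0.06  0.04] | before rot [-0.06 -0.06  0.04]
```

```bash
python3 -m crank '[{"x":0,"y":0,"z":0.2,"rx":0,"ry":0,"rz":0},{"x":0,"y":0,"z":0.2,"rx":0,"ry":0,"rz":0},{"x":0,"y":0,"z":0.2,"rx":0,"ry":0,"rz":0},{"x":0,"y":0,"z":0.1,"rx":0,"ry":0,"rz":0},{"x":0,"y":0,"z":0,"rx":0,"ry":0,"rz":0},{"x":0,"y":0,"z":0,"rx":0,"ry":0,"rz":0}]'
```

```text
time: 25.55
position: [459.2, -104.7, 123.9]
eef_rot: [180.0, 0.0, 2.5]
contact_force: [-0.1, 0.6, -0.9]
gripper_width: 10.2
```

```bash
python3 -m crank '[{"x":0,"y":0,"z":0.1,"rx":0,"ry":0,"rz":0},{"x":0,"y":0,"z":0.05,"rx":0,"ry":0,"rz":0},{"x":0,"y":0,"z":0,"rx":0,"ry":0,"rz":0},{"x":0,"y":0,"z":0,"rx":0,"ry":0,"rz":0}]'
```

```text
time: 25.88
position: [459.3, -104.6, 121.1]
eef_rot: [-180.0, -0.0, 2.5]
contact_force: [-0.0, -0.7, -1.9]
gripper_width: 10.2
```

```bash
python3 -m crank '[{"x":0,"y":0,"z":0.1,"rx":0,"ry":0,"rz":0},{"x":0,"y":0,"z":0.05,"rx":0,"ry":0,"rz":0},{"x":0,"y":0,"z":0,"rx":0,"ry":0,"rz":0},{"x":0,"y":0,"z":0,"rx":0,"ry":0,"rz":0}]'
```

```text
time: 26.22
position: [459.2, -104.6, 118.0]
eef_rot: [-180.0, 0.0, 2.5]
contact_force: [0.1, 0.5, -1.8]
gripper_width: 10.3
```

```bash
python3 -m crank '[{"x":0,"y":0,"z":0.1,"rx":0,"ry":0,"rz":0},{"x":0,"y":0,"z":0.05,"rx":0,"ry":0,"rz":0},{"x":0,"y":0,"z":0,"rx":0,"ry":0,"rz":0},{"x":0,"y":0,"z":0,"rx":0,"ry":0,"rz":0}]'
```

```text
time: 26.55
position: [459.2, -104.7, 115.0]
eef_rot: [-180.0, 0.0, 2.5]
contact_force: [-0.1, -0.3, -1.5]
gripper_width: 9.8
```

```bash
python3 -m crank '[{"x":0,"y":0,"z":0.1,"rx":0,"ry":0,"rz":0},{"x":0,"y":0,"z":0.05,"rx":0,"ry":0,"rz":0},{"x":0,"y":0,"z":0,"rx":0,"ry":0,"rz":0},{"x":0,"y":0,"z":0,"rx":0,"ry":0,"rz":0}]'
```

```text
time: 26.88
position: [459.2, -104.7, 112.0]
eef_rot: [180.0, 0.0, 2.5]
contact_force: [-0.2, -0.2, -1.4]
gripper_width: 10.0
```

```bash
python3 -m crank '[{"x":0,"y":0,"z":0.1,"rx":0,"ry":0,"rz":0},{"x":0,"y":0,"z":0.05,"rx":0,"ry":0,"rz":0},{"x":0,"y":0,"z":0,"rx":0,"ry":0,"rz":0},{"x":0,"y":0,"z":0,"rx":0,"ry":0,"rz":0}]'
```

```text
time: 27.22
position: [459.2, -104.7, 109.0]
eef_rot: [-180.0, 0.0, 2.5]
contact_force: [-0.5, -0.7, -1.6]
gripper_width: 10.3
```

```bash
python3 -m crank '[{"x":0,"y":0,"z":0.1,"rx":0,"ry":0,"rz":0},{"x":0,"y":0,"z":0.05,"rx":0,"ry":0,"rz":0},{"x":0,"y":0,"z":0,"rx":0,"ry":0,"rz":0},{"x":0,"y":0,"z":0,"rx":0,"ry":0,"rz":0}]'
```

```text
time: 27.55
position: [459.2, -104.6, 106.0]
eef_rot: [-180.0, 0.0, 2.5]
contact_force: [0.8, 0.8, -1.4]
gripper_width: 10.4
```

```bash
python3 -m crank '[{"x":0,"y":0,"z":0.1,"rx":0,"ry":0,"rz":0},{"x":0,"y":0,"z":0.05,"rx":0,"ry":0,"rz":0},{"x":0,"y":0,"z":0,"rx":0,"ry":0,"rz":0},{"x":0,"y":0,"z":0,"rx":0,"ry":0,"rz":0}]'
```

```text
time: 27.88
position: [459.2, -104.7, 103.0]
eef_rot: [180.0, 0.0, 2.5]
contact_force: [-0.5, 0.5, -1.0]
gripper_width: 10.0
```

```bash
python3 -m crank '[{"x":0,"y":0,"z":0.1,"rx":0,"ry":0,"rz":0},{"x":0,"y":0,"z":0.05,"rx":0,"ry":0,"rz":0},{"x":0,"y":0,"z":0,"rx":0,"ry":0,"rz":0},{"x":0,"y":0,"z":0,"rx":0,"ry":0,"rz":0}]'; python3 look.py 17
```

```text
time: 28.22
position: [460.6, -104.9, 101.8]
eef_rot: [-180.0, -0.1, 2.5]
contact_force: [-1.9, -0.0, 10.1]
gripper_width: 10.1
tip [ 460.7 -104.9   18.4]
side origin 238 185 tip at [304. 276.]
top origin 235 134 tip at [307. 275.]
```

View pics/z17_side.png

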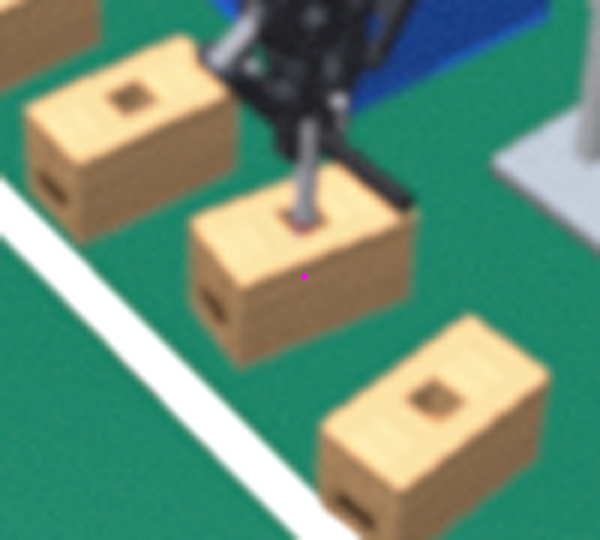

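```bash
python3 -m crank '[{"x":0,"y":0,"z":-0.5,"rx":0,"ry":0,"rz":0},{"x":0,"y":0,"z":-1,"rx":0,"ry":0,"rz":0},{"x":0,"y":0,"z":-1,"rx":0,"ry":0,"rz":0},{"x":0,"y":0,"z":-0.8,"rx":0,"ry":0,"rz":0},{"x":0,"y":0,"z":0,"rx":0,"ry":0,"rz":0},{"x":0,"y":0,"z":0,"rx":0,"ry":0,"rz":0},{"x":0,"y":0,"z":0,"rx":0,"ry":0,"rz":0}]'
python3 - <<'E'
from h import *
a=unproj("side",[np.array([437,399])/6+[238,185]-.5],60)[0];b=unproj("top",[np.array([532,328])/6+[235,133]-.5],60)[0]
print(a,b,(a+b)/2)
from fit import fit
fit("17",{5:tuple((a+b)[:2]/2)}.items())
E
```

```text
time: 28.9
position: [458.7, -104.5, 165.4]
eef_rot: [-180.0, 0.1, 2.5]
contact_force: [-0.9, 1.6, -2.5]
gripper_width: 9.9
[ 435.03090801 -232.06185886   60.        ] [ 430.94881955 -234.6141255    60.        ] [ 432.98986378 -233.33799218   60.        ]
5 ('top',) [ 432.9 -233.6    2.1] 87
5 ('side',) [ 429.5 -234.3    5.5] 260
5 ('top', 'side') [ 431.8 -234.4    4.7] 359
```

```bash
python3 to.py 433.5 -234 155 2.5; python3 -m crank '[{"x":-0.16,"y":1,"z":0,"rx":0,"ry":0,"rz":0},{"x":-0.16,"y":1,"z":0,"rx":0,"ry":0,"rz":0},{"x":-0.16,"y":1,"z":0,"rx":0,"ry":0,"rz":0},{"x":-0.16,"y":1,"z":0,"rx":0,"ry":0,"rz":0},{"x":-0.16,"y":1,"z":0,"rx":0,"ry":0,"rz":0},{"x":-0.16,"y":1,"z":0,"rx":0,"ry":0,"rz":0},{"x":-0.05,"y":0.41,"z":0.5,"rx":0,"ry":0,"rz":0},{"x":0,"y":0,"z":0,"rx":0,"ry":0,"rz":0},{"x":0,"y":0,"z":0,"rx":0,"ry":0,"rz":0},{"x":0,"y":0,"z":0,"rx":0,"ry":0,"rz":0}]';python3 look.py 18;python3 to.py 433.5 -234 137 2.5
```

```text
t 28.9 p [ 458.7 -104.5  165.4] rpy [-1.7998e+02  6.0000e-02  2.5300e+00] F [-0.9  1.6 -2.5] w 9.9
rot rows [-0.    0.01  0.01] | shift rows after rot (x,y,z) [-1.54  6.42  0.52] | before rot [-1.54  6.42  0.52]
time: 29.73
position: [444.5, -232.5, 155.5]
eef_rot: [-180.0, 0.1, 2.6]
contact_force: [-0.5, 0.3, -1.4]
gripper_width: 10.1
tip [ 444.4 -232.5   72.1]
side origin 263 201 tip at [305. 277.]
top origin 273 138 tip at [303. 273.]
t 29.83 p [ 445.  -232.5  156. ] rpy [-1.7997e+02  1.0000e-02  2.6300e+00] F [-0.4 -0.2 -1.7] w 10.6
rot rows [-0.01  0.    0.03] | shift rows after rot (x,y,z) [-0.58  0.05  0.95] | before rot [-0.58  0.05  0.95]
```

View pics/z18_side.png

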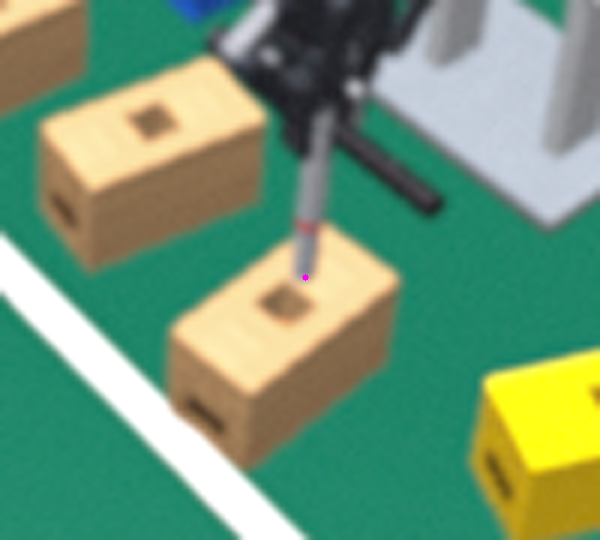

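View pics/z18_top.png

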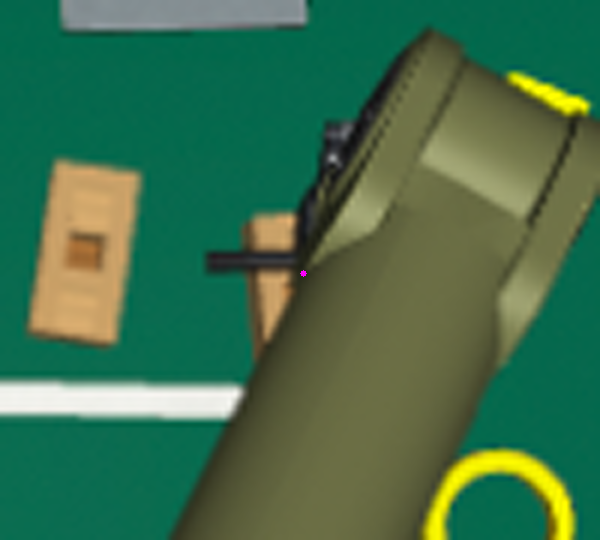

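```bash
python3 -m crank '[{"x":-0.53,"y":0.03,"z":0,"rx":0,"ry":0,"rz":0},{"x":0,"y":0,"z":0,"rx":0,"ry":0,"rz":0},{"x":0,"y":0,"z":0,"rx":0,"ry":0,"rz":0},{"x":0,"y":0,"z":0,"rx":0,"ry":0,"rz":0}]';python3 look.py 19;python3 to.py 433.5 -234 137 2.5
```

```text
time: 30.17
position: [434.8, -234.1, 156.4]
eef_rot: [-180.0, -0.1, 2.6]
contact_force: [-0.8, -0.3, -2.3]
gripper_width: 10.2
tip [ 434.9 -234.1   73. ]
side origin 261 203 tip at [304. 275.]
top origin 273 140 tip at [306. 277.]
t 30.27 p [ 434.8 -234.4  156.3] rpy [ 1.80e+02 -4.00e-02  2.57e+00] F [-0.7 -0.1 -1.3] w 10.1
rot rows [ 0.   -0.01  0.02] | shift rows after rot (x,y,z) [-0.06 -0.02  0.96] | before rot [-0.06 -0.02  0.96]
```

View pics/z19_side.png

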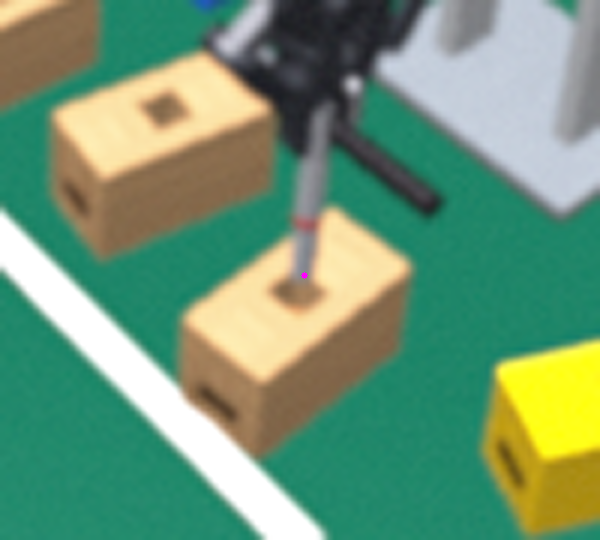

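Tip lines up with the pocket. Now I'll go down.

```bash
python3 -m crank '[{"x":0,"y":0,"z":0.25,"rx":0,"ry":0,"rz":0},{"x":0,"y":0,"z":0.25,"rx":0,"ry":0,"rz":0},{"x":0,"y":0,"z":0.25,"rx":0,"ry":0,"rz":0},{"x":0,"y":0,"z":0.15,"rx":0,"ry":0,"rz":0},{"x":0,"y":0,"z":0,"rx":0,"ry":0,"rz":0},{"x":0,"y":0,"z":0,"rx":0,"ry":0,"rz":0}]'; python3 to.py 457.8 -103.5 137 2.5
```

```text
time: 30.77
position: [433.9, -234.7, 137.7]
eef_rot: [180.0, 0.0, 2.5]
contact_force: [0.9, 0.1, -1.7]
gripper_width: 10.2
t 30.77 p [ 433.9 -234.7  137.7] rpy [1.7999e+02 5.0000e-02 2.5100e+00] F [ 0.9  0.1 -1.7] w 10.2
rot rows [0.   0.01 0.  ] | shift rows after rot (x,y,z) [ 1.48 -6.5   0.04] | before rot [ 1.48 -6.5   0.04]
```

```bash
python3 -m crank '[{"x":0,"y":0,"z":0.2,"rx":0,"ry":0,"rz":0},{"x":0,"y":0,"z":0.2,"rx":0,"ry":0,"rz":0},{"x":0,"y":0,"z":0.2,"rx":0,"ry":0,"rz":0},{"x":0,"y":0,"z":0.1,"rx":0,"ry":0,"rz":0},{"x":0,"y":0,"z":0,"rx":0,"ry":0,"rz":0},{"x":0,"y":0,"z":0,"rx":0,"ry":0,"rz":0}]'
```

```text
time: 31.27
position: [434.1, -234.7, 123.9]
eef_rot: [180.0, 0.0, 2.5]
contact_force: [0.1, -0.3, -2.9]
gripper_width: 9.9
```

```bash
python3 -m crank '[{"x":0,"y":0,"z":0.1,"rx":0,"ry":0,"rz":0},{"x":0,"y":0,"z":0.05,"rx":0,"ry":0,"rz":0},{"x":0,"y":0,"z":0,"rx":0,"ry":0,"rz":0},{"x":0,"y":0,"z":0,"rx":0,"ry":0,"rz":0}]'
```

```text
time: 31.6
position: [434.2, -234.7, 121.1]
eef_rot: [-180.0, -0.0, 2.5]
contact_force: [0.1, -0.2, -1.6]
gripper_width: 10.0
```

```bash
python3 -m crank '[{"x":0,"y":0,"z":0.1,"rx":0,"ry":0,"rz":0},{"x":0,"y":0,"z":0.05,"rx":0,"ry":0,"rz":0},{"x":0,"y":0,"z":0,"rx":0,"ry":0,"rz":0},{"x":0,"y":0,"z":0,"rx":0,"ry":0,"rz":0}]'
```

```text
time: 31.93
position: [434.1, -234.7, 118.0]
eef_rot: [-180.0, 0.0, 2.5]
contact_force: [-0.8, 0.6, -0.5]
gripper_width: 10.1
```

```bash
python3 -m crank '[{"x":0,"y":0,"z":0.1,"rx":0,"ry":0,"rz":0},{"x":0,"y":0,"z":0.05,"rx":0,"ry":0,"rz":0},{"x":0,"y":0,"z":0,"rx":0,"ry":0,"rz":0},{"x":0,"y":0,"z":0,"rx":0,"ry":0,"rz":0}]'
```

```text
time: 32.27
position: [435.6, -235.6, 117.4]
eef_rot: [180.0, -0.1, 2.5]
contact_force: [-2.5, 1.0, 14.1]
gripper_width: 10.1
```

```bash
python3 -m crank '[{"x":0,"y":0,"z":-0.5,"rx":0,"ry":0,"rz":0},{"x":0,"y":0,"z":-1,"rx":0,"ry":0,"rz":0},{"x":0,"y":0,"z":-1,"rx":0,"ry":0,"rz":0},{"x":0,"y":0,"z":-1,"rx":0,"ry":0,"rz":0},{"x":0,"y":0,"z":-1,"rx":0,"ry":0,"rz":0},{"x":0,"y":0,"z":-1,"rx":0,"ry":0,"rz":0},{"x":0,"y":0,"z":-1,"rx":0,"ry":0,"rz":0},{"x":0,"y":0,"z":-1,"rx":0,"ry":0,"rz":0},{"x":0,"y":0,"z":0,"rx":0,"ry":0,"rz":0},{"x":0,"y":0,"z":0,"rx":0,"ry":0,"rz":0}]'; python3 to.py 646.2 -167.3 265 2.52
```

```text
time: 33.1
position: [434.6, -234.9, 265.8]
eef_rot: [-180.0, -0.1, 2.5]
contact_force: [-0.6, 0.5, -2.4]
gripper_width: 10.1
t 33.1 p [ 434.6 -234.9  265.8] rpy [-1.80e+02 -1.30e-01  2.52e+00] F [-0.6  0.5 -2.4] w 10.1
rot rows [-0.   -0.03  0.  ] | shift rows after rot (x,y,z) [10.72 -2.91  0.04] | before rot [10.72 -2.91  0.06]
```

```bash
python3 -m crank '[{"x":1,"y":-0.27,"z":0,"rx":0,"ry":0,"rz":0},{"x":1,"y":-0.27,"z":0,"rx":0,"ry":0,"rz":0},{"x":1,"y":-0.27,"z":0,"rx":0,"ry":0,"rz":0},{"x":1,"y":-0.27,"z":0,"rx":0,"ry":0,"rz":0},{"x":1,"y":-0.27,"z":0,"rx":0,"ry":0,"rz":0},{"x":1,"y":-0.27,"z":0,"rx":0,"ry":0,"rz":0},{"x":1,"y":-0.27,"z":0,"rx":0,"ry":0,"rz":0},{"x":1,"y":-0.27,"z":0,"rx":0,"ry":0,"rz":0},{"x":1,"y":-0.27,"z":0,"rx":0,"ry":0,"rz":0},{"x":1,"y":-0.27,"z":0,"rx":0,"ry":0,"rz":0},{"x":0.7,"y":-0.2,"z":0,"rx":0,"ry":0,"rz":0},{"x":0,"y":0,"z":0,"rx":0,"ry":0,"rz":0},{"x":0,"y":0,"z":0,"rx":0,"ry":0,"rz":0},{"x":0,"y":0,"z":0,"rx":0,"ry":0,"rz":0},{"x":0,"y":0,"z":0,"rx":0,"ry":0,"rz":0}]'; python3 look.py 20; python3 to.py 646.2 -167.3 265 2.52
```

```text
time: 34.35
position: [644.2, -168.4, 264.8]
eef_rot: [-180.0, 0.0, 2.4]
contact_force: [0.0, 0.0, -1.4]
gripper_width: 10.2
tip [ 644.1 -168.4  181.5]
side origin 303 131 tip at [306. 277.]
top origin 258 73 tip at [305. 277.]
t 34.45 p [ 644.6 -168.1  265.4] rpy [-1.7997e+02 -2.0000e-02  2.4500e+00] F [-0.3 -1.4 -1.7] w 10.1
rot rows [-0.01 -0.   -0.02] | shift rows after rot (x,y,z) [ 0.08 -0.04  0.02] | before rot [ 0.08 -0.04  0.02]
```

View pics/z20_side.png

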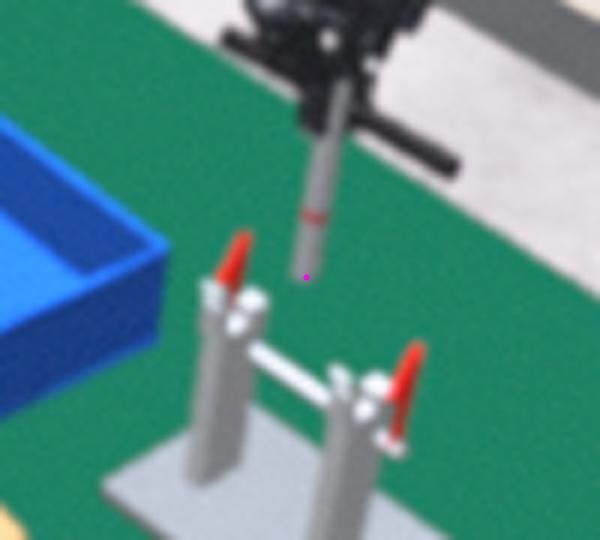

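```bash
python3 -m crank '[{"x":0.06,"y":-0.04,"z":1,"rx":0,"ry":0,"rz":0},{"x":0,"y":0,"z":1,"rx":0,"ry":0,"rz":0},{"x":0,"y":0,"z":1,"rx":0,"ry":0,"rz":0},{"x":0,"y":0,"z":1,"rx":0,"ry":0,"rz":0},{"x":0,"y":0,"z":1,"rx":0,"ry":0,"rz":0},{"x":0,"y":0,"z":0,"rx":0,"ry":0,"rz":0},{"x":0,"y":0,"z":0,"rx":0,"ry":0,"rz":0},{"x":0,"y":0,"z":0,"rx":0,"ry":0,"rz":0},{"x":0,"y":0,"z":0,"rx":0,"ry":0,"rz":0}]'; python3 to.py 646.2 -167.3 150 2.52
```

```text
time: 35.2
position: [647.5, -167.0, 167.2]
eef_rot: [180.0, -0.2, 2.5]
contact_force: [-0.1, -0.2, -1.3]
gripper_width: 10.2
t 35.2 p [ 647.5 -167.   167.2] rpy [ 1.7997e+02 -1.7000e-01  2.5200e+00] F [-0.1 -0.2 -1.3] w 10.2
rot rows [ 0.01 -0.04 -0.  ] | shift rows after rot (x,y,z) [-0.06  0.01  0.86] | before rot [-0.07  0.01  0.86]
```

```bash
python3 -m crank '[{"x":-0.02,"y":0,"z":0.3,"rx":0,"ry":0,"rz":0},{"x":0,"y":0,"z":0.3,"rx":0,"ry":0,"rz":0},{"x":0,"y":0,"z":0.2,"rx":0,"ry":0,"rz":0},{"x":0,"y":0,"z":0,"rx":0,"ry":0,"rz":0},{"x":0,"y":0,"z":0,"rx":0,"ry":0,"rz":0},{"x":0,"y":0,"z":0,"rx":0,"ry":0,"rz":0},{"x":0,"y":0,"z":0,"rx":0,"ry":0,"rz":0}]'; python3 look.py 21; python3 to.py 646.2 -167.3 135 2.52
```

```text
time: 35.78
position: [646.3, -166.6, 149.3]
eef_rot: [180.0, -0.0, 2.5]
contact_force: [0.3, 0.1, -1.7]
gripper_width: 10.1
tip [ 646.4 -166.6   65.9]
side origin 298 160 tip at [306. 275.]
top origin 254 81 tip at [305. 274.]
t 35.88 p [ 646.3 -166.5  149.4] rpy [ 1.80e+02 -3.00e-02  2.53e+00] F [-0.4 -0.1 -1.8] w 10.3
rot rows [ 0.   -0.01  0.  ] | shift rows after rot (x,y,z) [-0.01  0.04  0.72] | before rot [-0.01  0.04  0.72]
```

View pics/z21_side.png

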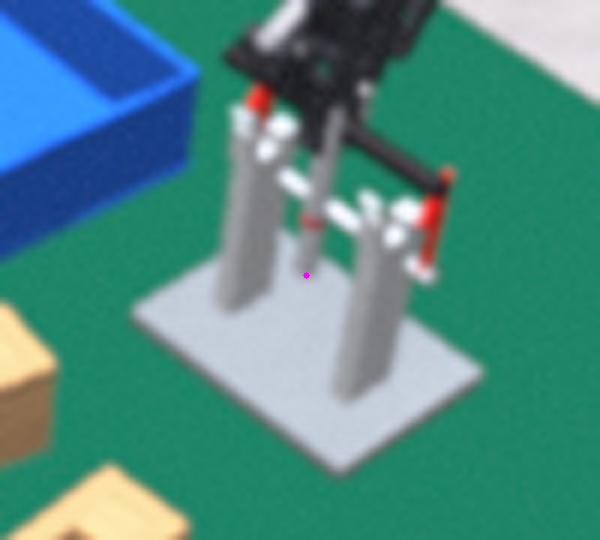

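```bash
python3 -m crank '[{"x":0,"y":0.03,"z":0.25,"rx":0,"ry":0,"rz":0},{"x":0,"y":0,"z":0.25,"rx":0,"ry":0,"rz":0},{"x":0,"y":0,"z":0.25,"rx":0,"ry":0,"rz":0},{"x":0,"y":0,"z":0.25,"rx":0,"ry":0,"rz":0},{"x":0,"y":0,"z":0,"rx":0,"ry":0,"rz":0},{"x":0,"y":0,"z":0,"rx":0,"ry":0,"rz":0}]'; python3 to.py 646.2 -167.3 108.4 2.52
```

```text
time: 36.38
position: [645.9, -166.9, 128.4]
eef_rot: [-180.0, 0.1, 2.5]
contact_force: [0.3, -0.1, -1.9]
gripper_width: 10.7
t 36.38 p [ 645.9 -166.9  128.4] rpy [-1.7999e+02  6.0000e-02  2.5200e+00] F [ 0.3 -0.1 -1.9] w 10.7
rot rows [-0.    0.02  0.  ] | shift rows after rot (x,y,z) [0.02 0.02 1.  ] | before rot [0.02 0.02 1.  ]
```

```bash
python3 -m crank '[{"x":0,"y":0,"z":0.2,"rx":0,"ry":0,"rz":0},{"x":0,"y":0,"z":0.2,"rx":0,"ry":0,"rz":0},{"x":0,"y":0,"z":0.1,"rx":0,"ry":0,"rz":0},{"x":0,"y":0,"z":0,"rx":0,"ry":0,"rz":0},{"x":0,"y":0,"z":0,"rx":0,"ry":0,"rz":0}]'; python3 to.py 646.2 -167.3 108.4 2.52
```

```text
time: 36.8
position: [646.3, -167.3, 119.0]
eef_rot: [180.0, -0.0, 2.5]
contact_force: [1.1, 1.1, -0.6]
gripper_width: 10.0
t 36.8 p [ 646.3 -167.3  119. ] rpy [ 1.7999e+02 -2.0000e-02  2.5100e+00] F [ 1.1  1.1 -0.6] w 10.0
rot rows [ 0. -0. -0.] | shift rows after rot (x,y,z) [-0.    0.    0.53] | before rot [-0.    0.    0.53]
```

```bash
python3 -m crank '[{"x":0,"y":0,"z":0.2,"rx":0,"ry":0,"rz":0},{"x":0,"y":0,"z":0.2,"rx":0,"ry":0,"rz":0},{"x":0,"y":0,"z":0.1,"rx":0,"ry":0,"rz":0},{"x":0,"y":0,"z":0,"rx":0,"ry":0,"rz":0},{"x":0,"y":0,"z":0,"rx":0,"ry":0,"rz":0}]'; python3 to.py 646.2 -167.3 108.4 2.52; python3 look.py 22
```

```text
time: 37.22
position: [646.3, -166.7, 108.7]
eef_rot: [-180.0, 0.0, 2.5]
contact_force: [0.2, -0.9, -2.7]
gripper_width: 9.9
t 37.22 p [ 646.3 -166.7  108.7] rpy [-179.99    0.      2.54] F [ 0.2 -0.9 -2.7] w 9.9
rot rows [-0.    0.    0.01] | shift rows after rot (x,y,z) [-0.01  0.03  0.01] | before rot [-0.01  0.03  0.01]
tip [ 646.3 -166.7   25.3]
side origin 296 169 tip at [307. 278.]
top origin 253 83 tip at [304. 277.]
```

View pics/z22_side.png

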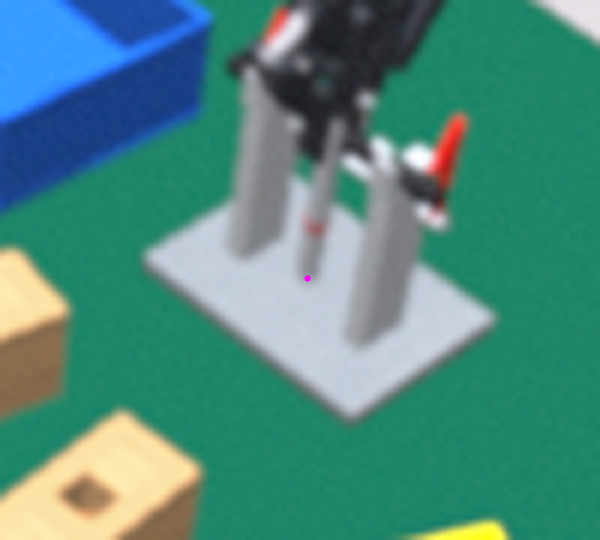

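```bash
python3 -m crank '[{"x":0,"y":0,"z":0.08,"rx":0,"ry":0,"rz":0},{"x":0,"y":0,"z":0,"rx":0,"ry":0,"rz":0},{"x":0,"y":0,"z":0,"rx":0,"ry":0,"rz":0},{"x":0,"y":0,"z":0,"rx":0,"ry":0,"rz":0}]'
```

```text
time: 37.65
position: [646.4, -166.9, 108.2]
eef_rot: [-180.0, -0.0, 2.5]
contact_force: [-0.8, 2.1, 4.4]
gripper_width: 10.1
```

Bottomed at the original seat height (108.2 mm against 108.4 mm). Next I'll release, rise and check.

```bash
python3 -m crank '[{"x":0,"y":0,"z":-0.05,"rx":0,"ry":0,"rz":0},{"x":0,"y":0,"z":0,"rx":0,"ry":0,"rz":0},{"x":0,"y":0,"z":0,"rx":0,"ry":0,"rz":0},{"x":0,"y":0,"z":0,"rx":0,"ry":0,"rz":0},{"x":0,"y":0,"z":0,"rx":0,"ry":0,"rz":0},{"x":0,"y":0,"z":0,"rx":0,"ry":0,"rz":0},{"x":0,"y":0,"z":0,"rx":0,"ry":0,"rz":0},{"x":0,"y":0,"z":0,"rx":0,"ry":0,"rz":0},{"x":0,"y":0,"z":0,"rx":0,"ry":0,"rz":0},{"x":0,"y":0,"z":0,"rx":0,"ry":0,"rz":0}]' 0; python3 -m crank '[{"x":0,"y":0,"z":-0.5,"rx":0,"ry":0,"rz":0},{"x":0,"y":0,"z":-1,"rx":0,"ry":0,"rz":0},{"x":0,"y":0,"z":-1,"rx":0,"ry":0,"rz":0},{"x":0,"y":0,"z":-1,"rx":0,"ry":0,"rz":0},{"x":0,"y":0,"z":-1,"rx":0,"ry":0,"rz":0},{"x":0,"y":0,"z":-1,"rx":0,"ry":0,"rz":0},{"x":0,"y":0,"z":0,"rx":0,"ry":0,"rz":0},{"x":0,"y":0,"z":0,"rx":0,"ry":0,"rz":0}]'
python3 - <<'E'
from h import *
for c,(x0,y0,w,h) in {"side":(180,110,200,180),"top":(165,85,180,130)}.items():
    im=manip.grab_frame(c);cv2.imwrite(f"pics/{c}23.png",im)
    cv2.imwrite(f"pics/s23_{c}.png",cv2.resize(im[y0:y0+h,x0:x0+w],None,fx=3.3,fy=3.3,interpolation=cv2.INTER_CUBIC))
print(proj("side",[[646.3,-167,125],[646.3,-167,25]]))
E
```

```text
time: 38.48
position: [646.2, -167.1, 108.5]
eef_rot: [-180.0, -0.0, 2.5]
contact_force: [0.2, -0.5, -0.0]
gripper_width: 85.0
time: 39.15
position: [646.9, -167.6, 220.5]
eef_rot: [180.0, -0.2, 2.5]
contact_force: [0.6, -0.2, -0.7]
gripper_width: 85.4
[[351.09555772 190.85230529]
 [346.80085565 214.90839985]]
```

View pics/s23_side.png

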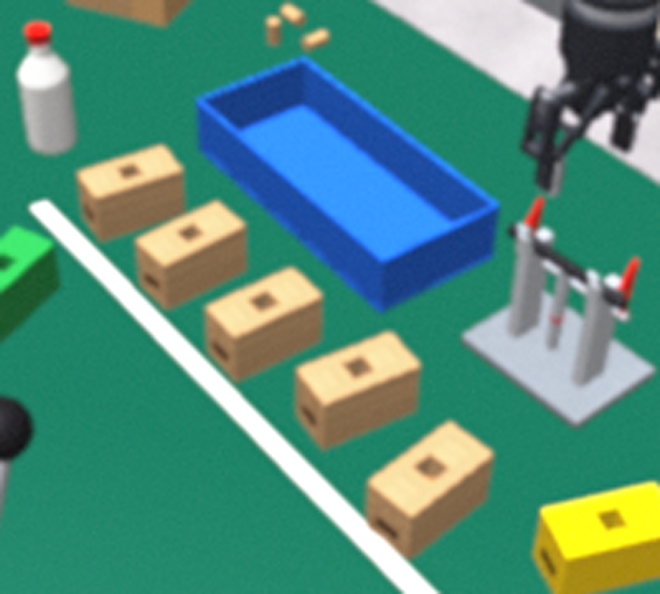

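View pics/s23_top.png

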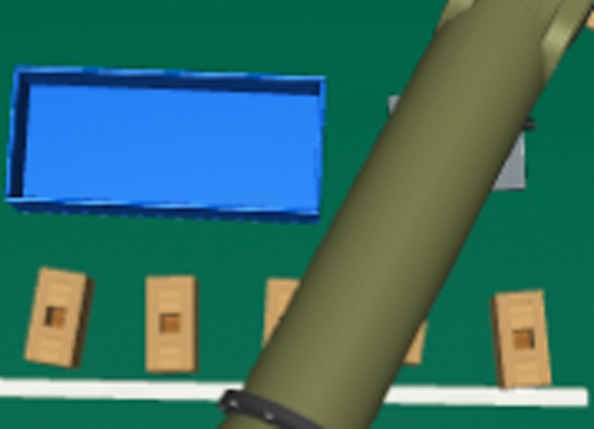

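```bash
python3 - <<'E'
from h import *
print(np.round(manip.get_obs()['joint_pos'],1))
from fit import fit
fit("23",{5:(434,-234),2:(444,144.5),3:(443,17)}.items(),("side",))
# yaw from pocket/edges top
E
python3 to.py 434 -234.5 220 -85.5
python3 to.py 434 -234.5 220 94.5
```

```text
[-23.2  26.7  49.2  83.  -20.2  79.6  29.1]
5 ('side',) [ 442.1 -212.7  -24.9] 248
2 ('side',) [449.4 159.4 -23. ] 170
3 ('side',) [440.9  20.5  -7.8] 193
t 39.25 p [ 645.9 -166.8  218. ] rpy [-1.7997e+02  4.0000e-02  2.5300e+00] F [-0.5 -0.1 -0.6] w 85.4
rot rows [0.000e+00 1.000e-02 2.201e+01] | shift rows after rot (x,y,z) [ 2.54 10.83 -0.1 ] | before rot [-10.73   2.91  -0.09]
t 39.25 p [ 645.9 -166.8  218. ] rpy [-1.7997e+02  4.0000e-02  2.5300e+00] F [-0.5 -0.1 -0.6] w 85.4
rot rows [-1.000e-02  0.000e+00 -2.299e+01] | shift rows after rot (x,y,z) [ -2.54 -10.83  -0.1 ] | before rot [-10.73   2.91  -0.09]
```

```bash
python3 -m crank '[{"x":0,"y":0,"z":0,"rx":0,"ry":0,"rz":1},{"x":0,"y":0,"z":0,"rx":0,"ry":0,"rz":1},{"x":0,"y":0,"z":0,"rx":0,"ry":0,"rz":1},{"x":0,"y":0,"z":0,"rx":0,"ry":0,"rz":1},{"x":0,"y":0,"z":0,"rx":0,"ry":0,"rz":1},{"x":0,"y":0,"z":0,"rx":0,"ry":0,"rz":1},{"x":0,"y":0,"z":0,"rx":0,"ry":0,"rz":1},{"x":0,"y":0,"z":0,"rx":0,"ry":0,"rz":1},{"x":0,"y":0,"z":0,"rx":0,"ry":0,"rz":1},{"x":0,"y":0,"z":0,"rx":0,"ry":0,"rz":1},{"x":0,"y":0,"z":0,"rx":0,"ry":0,"rz":1},{"x":0,"y":0,"z":0,"rx":0,"ry":0,"rz":1},{"x":0,"y":0,"z":0,"rx":0,"ry":0,"rz":1},{"x":0,"y":0,"z":0,"rx":0,"ry":0,"rz":1},{"x":0,"y":0,"z":0,"rx":0,"ry":0,"rz":1},{"x":0,"y":0,"z":0,"rx":0,"ry":0,"rz":1},{"x":0,"y":0,"z":0,"rx":0,"ry":0,"rz":1},{"x":0,"y":0,"z":0,"rx":0,"ry":0,"rz":1},{"x":0,"y":0,"z":0,"rx":0,"ry":0,"rz":1},{"x":0,"y":0,"z":0,"rx":0,"ry":0,"rz":1}]'; python3 -m crank '[{"x":0,"y":0,"z":0,"rx":0,"ry":0,"rz":1},{"x":0,"y":0,"z":0,"rx":0,"ry":0,"rz":1},{"x":0,"y":0,"z":0,"rx":0,"ry":0,"rz":0},{"x":0,"y":0,"z":0,"rx":0,"ry":0,"rz":0}]'; python3 to.py 434 -234.5 220 -85.5; python3 -c "
from h import *
print(np.round(manip.get_obs()['joint_pos'],1))"
```

```text
time: 40.92
position: [645.6, -166.7, 217.0]
eef_rot: [179.9, 0.1, -77.7]
contact_force: [-0.7, -0.9, -0.1]
gripper_width: 85.5
time: 41.25
position: [645.7, -166.8, 217.4]
eef_rot: [179.9, 0.0, -85.4]
contact_force: [-0.1, -0.6, -0.6]
gripper_width: 85.5
t 41.25 p [ 645.7 -166.8  217.4] rpy [ 1.799e+02  2.000e-02 -8.537e+01] F [-0.1 -0.6 -0.6] w 85.5
rot rows [0.03 0.   0.03] | shift rows after rot (x,y,z) [ 2.55 10.82 -0.13] | before rot [ 2.52 10.83 -0.11]
[-32.3  34.1  66.3  83.3 -31.1  82.8 -51.2]
```

```bash
python3 -m crank '[{"x":0.23,"y":1,"z":0,"rx":0,"ry":0,"rz":0},{"x":0.23,"y":1,"z":0,"rx":0,"ry":0,"rz":0},{"x":0.23,"y":1,"z":0,"rx":0,"ry":0,"rz":0},{"x":0.23,"y":1,"z":0,"rx":0,"ry":0,"rz":0},{"x":0.23,"y":1,"z":0,"rx":0,"ry":0,"rz":0}]'; python3 -c "
from h import *
print(np.round(manip.get_obs()['joint_pos'],1))"
```

```text
time: 41.67
position: [547.1, -198.1, 217.8]
eef_rot: [179.9, 0.0, -85.4]
contact_force: [0.1, -0.2, 1.2]
gripper_width: 85.6
[-38.4  20.2  68.9  96.1 -19.2  77.2 -51.7]
```

```bash
python3 -m crank '[{"x":0.23,"y":1,"z":0,"rx":0,"ry":0,"rz":0},{"x":0.23,"y":1,"z":0,"rx":0,"ry":0,"rz":0},{"x":0.23,"y":1,"z":0,"rx":0,"ry":0,"rz":0},{"x":0.23,"y":1,"z":0,"rx":0,"ry":0,"rz":0},{"x":0.23,"y":1,"z":0,"rx":0,"ry":0,"rz":0},{"x":0.2,"y":0.7,"z":0,"rx":0,"ry":0,"rz":0},{"x":0,"y":0,"z":0,"rx":0,"ry":0,"rz":0},{"x":0,"y":0,"z":0,"rx":0,"ry":0,"rz":0},{"x":0,"y":0,"z":0,"rx":0,"ry":0,"rz":0}]'; python3 to.py 434 -234.5 150 -85.5; python3 -c "
from h import *
print(np.round(manip.get_obs()['joint_pos'],1))
for c,(x0,y0,w,h) in {'side':(220,170,150,130),'top':(265,130,110,80)}.items():
    im=manip.grab_frame(c);cv2.imwrite(f'pics/{c}24.png',im)
    cv2.imwrite(f'pics/s24_{c}.png',cv2.resize(im[y0:y0+h,x0:x0+w],None,fx=4,fy=4,interpolation=cv2.INTER_CUBIC))
"
```

```text
time: 42.42
position: [437.5, -233.1, 218.6]
eef_rot: [-179.9, 0.0, -85.4]
contact_force: [-0.5, 0.6, -0.4]
gripper_width: 85.3
t 42.42 p [ 437.5 -233.1  218.6] rpy [-1.7994e+02  3.0000e-02 -8.5380e+01] F [-0.5  0.6 -0.4] w 85.3
rot rows [-0.01  0.01  0.03] | shift rows after rot (x,y,z) [0.05 0.18 3.43] | before rot [0.06 0.18 3.43]
[-45.3  -5.1  68.3 107.3   4.9  74.6 -63.7]
```

View pics/s24_side.png

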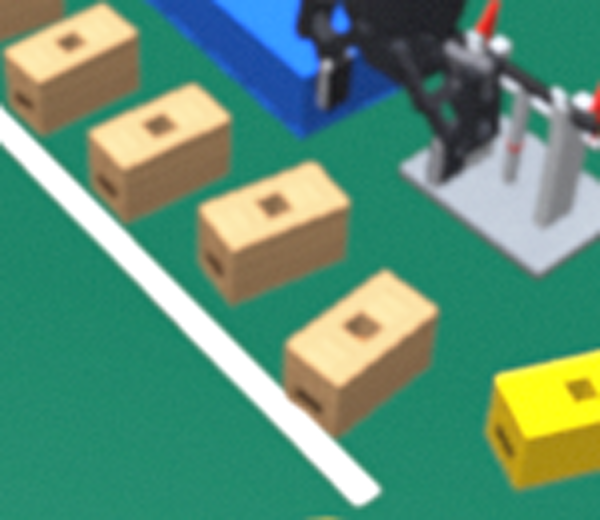

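View pics/s24_top.png

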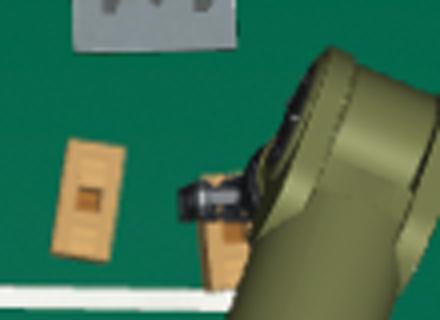

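```bash
python3 -c "
from h import *
p=unproj('side',np.array([[285,347],[388,270],[335,390],[438,312]])/4+[220,170]-.5,60)
for a,b in((0,1),(2,3)):
    d=p[b]-p[a]; print(np.degrees(np.arctan2(d[1],d[0])),np.hypot(*d[:2]))
print(p.mean(0))
t=unproj('top',np.array([[494,293],[543,290],[550,384],[502,388]])/3.3+[165,85]-.5,60)
print(t.round(1),t.mean(0)); d=t[0]-t[3]; print(np.degrees(np.arctan2(d[1],d[0]))); d=t[1]-t[2]; print(np.degrees(np.arctan2(d[1],d[0])))
"
python3 -m crank '[{"x":0.05,"y":0.15,"z":0,"rx":0,"ry":0,"rz":0},{"x":0,"y":0,"z":1,"rx":0,"ry":0,"rz":0},{"x":0,"y":0,"z":1,"rx":0,"ry":0,"rz":0},{"x":0,"y":0,"z":1,"rx":0,"ry":0,"rz":0},{"x":0,"y":0,"z":1,"rx":0,"ry":0,"rz":0},{"x":0,"y":0,"z":1,"rx":0,"ry":0,"rz":0},{"x":0,"y":0,"z":0,"rx":0,"ry":0,"rz":0},{"x":0,"y":0,"z":0,"rx":0,"ry":0,"rz":0},{"x":0,"y":0,"z":0,"rx":0,"ry":0,"rz":0}]'; python3 to.py 434 -234.5 22 -85.5; python3 -c "
from h import *
print(np.round(manip.get_obs()['joint_pos'],1))
for c,(x0,y0,w,h) in {'side':(220,170,150,130),'top':(265,130,110,80)}.items():
    im=manip.grab_frame(c);cv2.imwrite(f'pics/{c}25.png',im)
    cv2.imwrite(f'pics/s25_{c}.png',cv2.resize(im[y0:y0+h,x0:x0+w],None,fx=4,fy=4,interpolation=cv2.INTER_CUBIC))
"
```

```text
6.241524701428471 104.72667918613644
5.384230579260616 102.69712277777128
[ 432.88626678 -233.45985494   60.        ]
[[ 479.4 -202.8   60. ]
 [ 483.5 -255.2   60. ]
 [ 383.3 -263.    60. ]
 [ 378.3 -211.9   60. ]] [ 431.11684008 -233.22699852   60.        ]
5.152081333732257
4.43994294091902
time: 43.27
position: [434.4, -235.6, 119.4]
eef_rot: [-180.0, -0.1, -85.5]
contact_force: [0.7, -0.2, 0.5]
gripper_width: 85.2
t 43.27 p [ 434.4 -235.6  119.4] rpy [-1.7999e+02 -8.0000e-02 -8.5480e+01] F [ 0.7 -0.2  0.5] w 85.2
rot rows [-0.   -0.02  0.  ] | shift rows after rot (x,y,z) [-0.06  0.02  4.87] | before rot [-0.07  0.02  4.87]
[-38.3   8.   68.5 114.5  -8.3  62.7 -51.7]
```

View pics/s25_side.png

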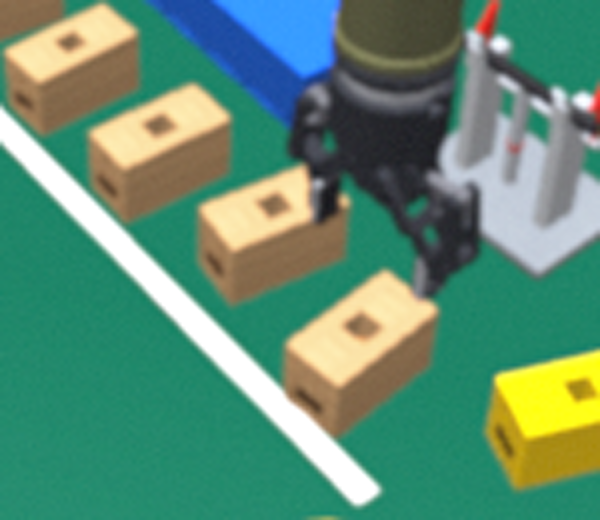

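```bash
python3 -m crank '[{"x":-0.05,"y":0.02,"z":1,"rx":0,"ry":0,"rz":0},{"x":0,"y":0,"z":1,"rx":0,"ry":0,"rz":0},{"x":0,"y":0,"z":1,"rx":0,"ry":0,"rz":0},{"x":0,"y":0,"z":1,"rx":0,"ry":0,"rz":0},{"x":0,"y":0,"z":0.7,"rx":0,"ry":0,"rz":-0.1},{"x":0,"y":0,"z":0,"rx":0,"ry":0,"rz":0},{"x":0,"y":0,"z":0,"rx":0,"ry":0,"rz":0},{"x":0,"y":0,"z":0,"rx":0,"ry":0,"rz":0}]'; python3 to.py 434 -234.5 22 -85; python3 -c "
from h import *
print(np.round(manip.get_obs()['joint_pos'],1))
for c,(x0,y0,w,h) in {'side':(220,170,150,130)}.items():
    im=manip.grab_frame(c);cv2.imwrite(f'pics/{c}26.png',im)
    cv2.imwrite(f'pics/s26_{c}.png',cv2.resize(im[y0:y0+h,x0:x0+w],None,fx=4,fy=4,interpolation=cv2.INTER_CUBIC))
"
```

```text
time: 44.03
position: [434.7, -234.5, 26.0]
eef_rot: [-179.9, -0.0, -85.1]
contact_force: [0.2, -0.4, -0.0]
gripper_width: 85.6
t 44.03 p [ 434.7 -234.5   26. ] rpy [-1.7986e+02 -3.0000e-02 -8.5070e+01] F [ 0.2 -0.4 -0. ] w 85.6
rot rows [-0.04 -0.01 -0.02] | shift rows after rot (x,y,z) [-0.    0.03  0.2 ] | before rot [-0.    0.03  0.2 ]
[-28.4  19.5  60.9 119.  -21.4  53.  -40.9]
```

View pics/s26_side.png

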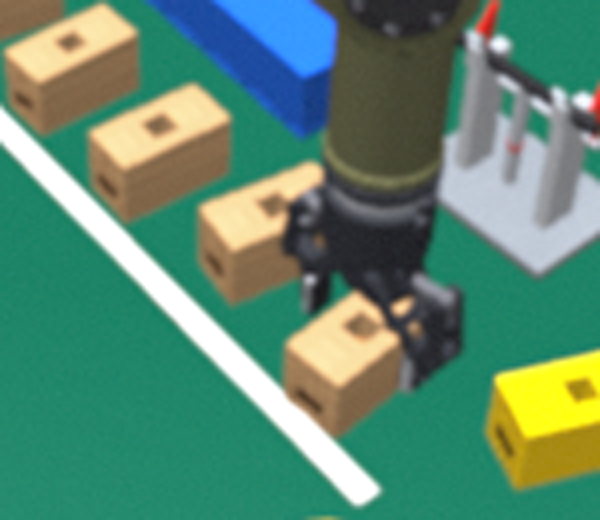

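```bash
python3 -m crank '[{"x":0,"y":0,"z":0.1,"rx":0,"ry":0,"rz":0},{"x":0,"y":0,"z":0,"rx":0,"ry":0,"rz":0},{"x":0,"y":0,"z":0,"rx":0,"ry":0,"rz":0},{"x":0,"y":0,"z":0,"rx":0,"ry":0,"rz":0},{"x":0,"y":0,"z":0,"rx":0,"ry":0,"rz":0},{"x":0,"y":0,"z":0,"rx":0,"ry":0,"rz":0},{"x":0,"y":0,"z":0,"rx":0,"ry":0,"rz":0},{"x":0,"y":0,"z":0,"rx":0,"ry":0,"rz":0},{"x":0,"y":0,"z":0,"rx":0,"ry":0,"rz":0}]' 255; python3 -m crank '[{"x":0,"y":0,"z":-0.5,"rx":0,"ry":0,"rz":0},{"x":0,"y":0,"z":-1,"rx":0,"ry":0,"rz":0},{"x":0,"y":0,"z":-1,"rx":0,"ry":0,"rz":0},{"x":0,"y":0,"z":-1,"rx":0,"ry":0,"rz":0},{"x":0,"y":0,"z":-1,"rx":0,"ry":0,"rz":0},{"x":0,"y":0,"z":-1,"rx":0,"ry":0,"rz":0},{"x":0,"y":0,"z":-1,"rx":0,"ry":0,"rz":0},{"x":0,"y":0,"z":-1,"rx":0,"ry":0,"rz":0},{"x":0,"y":0,"z":-1,"rx":0,"ry":0,"rz":0},{"x":0,"y":0,"z":0,"rx":0,"ry":0,"rz":0},{"x":0,"y":0,"z":0,"rx":0,"ry":0,"rz":0}]'; python3 to.py 638 52 190 -92; python3 -c "
from h import *
print(np.round(manip.get_obs()['joint_pos'],1))
for c,(x0,y0,w,h) in {'side':(220,130,150,130)}.items():
    im=manip.grab_frame(c);cv2.imwrite(f'pics/{c}27.png',im)
    cv2.imwrite(f'pics/s27_{c}.png',cv2.resize(im[y0:y0+h,x0:x0+w],None,fx=4,fy=4,interpolation=cv2.INTER_CUBIC))
"
```

```text
time: 44.83
position: [434.1, -234.1, 23.2]
eef_rot: [-179.9, 0.0, -85.1]
contact_force: [-1.4, 1.6, 6.0]
gripper_width: 49.6
time: 45.75
position: [433.8, -234.1, 193.1]
eef_rot: [-179.9, 0.1, -85.1]
contact_force: [-0.0, -0.2, -1.3]
gripper_width: 49.4
t 45.75 p [ 433.8 -234.1  193.1] rpy [-1.7986e+02  7.0000e-02 -8.5070e+01] F [-0.  -0.2 -1.3] w 49.4
rot rows [-0.03  0.02  1.73] | shift rows after rot (x,y,z) [-14.65  -9.71   0.15] | before rot [-13.38 -11.4    0.2 ]
[-41.7  -2.8  66.5 109.7   2.6  71.4 -61.1]
```

View pics/s27_side.png

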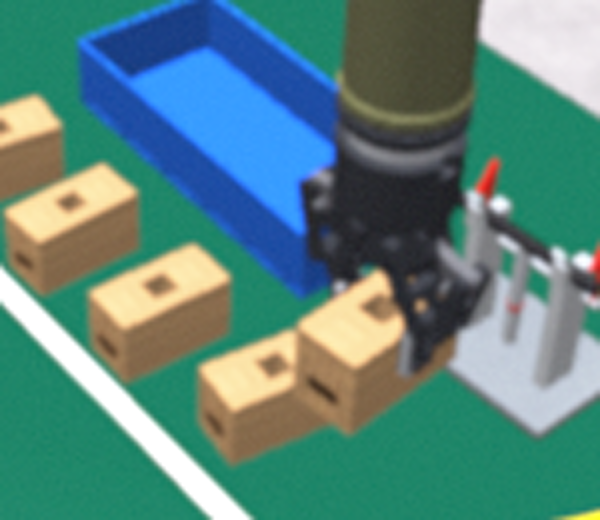

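```bash
python3 -m crank '[{"x":0,"y":0,"z":0,"rx":0,"ry":0,"rz":0.87},{"x":0,"y":0,"z":0,"rx":0,"ry":0,"rz":0.87},{"x":-0.98,"y":-0.65,"z":0,"rx":0,"ry":0,"rz":0},{"x":-0.98,"y":-0.65,"z":0,"rx":0,"ry":0,"rz":0},{"x":-0.98,"y":-0.65,"z":0,"rx":0,"ry":0,"rz":0},{"x":-0.98,"y":-0.65,"z":0,"rx":0,"ry":0,"rz":0},{"x":-0.98,"y":-0.65,"z":0,"rx":0,"ry":0,"rz":0},{"x":-0.98,"y":-0.65,"z":0,"rx":0,"ry":0,"rz":0},{"x":-0.98,"y":-0.65,"z":0,"rx":0,"ry":0,"rz":0},{"x":-0.98,"y":-0.65,"z":0,"rx":0,"ry":0,"rz":0},{"x":-0.98,"y":-0.65,"z":0,"rx":0,"ry":0,"rz":0},{"x":-0.98,"y":-0.65,"z":0,"rx":0,"ry":0,"rz":0},{"x":-0.98,"y":-0.65,"z":0,"rx":0,"ry":0,"rz":0},{"x":-0.98,"y":-0.65,"z":0,"rx":0,"ry":0,"rz":0},{"x":-0.98,"y":-0.65,"z":0,"rx":0,"ry":0,"rz":0},{"x":-0.98,"y":-0.65,"z":0,"rx":0,"ry":0,"rz":0}]'; python3 -m crank '[{"x":-0.95,"y":-0.6,"z":0,"rx":0,"ry":0,"rz":0},{"x":0,"y":0,"z":0,"rx":0,"ry":0,"rz":0},{"x":0,"y":0,"z":0,"rx":0,"ry":0,"rz":0},{"x":0,"y":0,"z":0,"rx":0,"ry":0,"rz":0}]';  python3 to.py 638 52 100 -92; python3 -c "
from h import *
print(np.round(manip.get_obs()['joint_pos'],1))"
```

```text
time: 47.13
position: [624.5, 34.3, 189.9]
eef_rot: [179.8, -0.1, -92.1]
contact_force: [-0.7, -0.3, -0.7]
gripper_width: 49.4
time: 47.47
position: [636.7, 51.0, 190.7]
eef_rot: [179.8, -0.1, -92.1]
contact_force: [-0.3, -0.4, -1.8]
gripper_width: 49.6
t 47.47 p [636.7  51.  190.7] rpy [ 1.7983e+02 -1.3000e-01 -9.2100e+01] F [-0.3 -0.4 -1.8] w 49.6
rot rows [ 0.04 -0.03 -0.02] | shift rows after rot (x,y,z) [-0.05 -0.06  4.54] | before rot [-0.06 -0.08  4.54]
[-47.   25.   52.9  89.4 -20.2  75.9 -83.8]
```

```bash
python3 -m crank '[{"x":-0.04,"y":-0.05,"z":1,"rx":0,"ry":0,"rz":0},{"x":0,"y":0,"z":1,"rx":0,"ry":0,"rz":0},{"x":0,"y":0,"z":1,"rx":0,"ry":0,"rz":0},{"x":0,"y":0,"z":1,"rx":0,"ry":0,"rz":0},{"x":0,"y":0,"z":0.5,"rx":0,"ry":0,"rz":0},{"x":0,"y":0,"z":0,"rx":0,"ry":0,"rz":0},{"x":0,"y":0,"z":0,"rx":0,"ry":0,"rz":0},{"x":0,"y":0,"z":0,"rx":0,"ry":0,"rz":0}]'; python3 to.py 638 52 29 -92; python3 -c "
from h import *
print(np.round(manip.get_obs()['joint_pos'],1))
for c,(x0,y0,w,h) in {'side':(220,90,150,130),'top':(155,80,150,110)}.items():
    im=manip.grab_frame(c);cv2.imwrite(f'pics/{c}28.png',im)
    cv2.imwrite(f'pics/s28_{c}.png',cv2.resize(im[y0:y0+h,x0:x0+w],None,fx=4,fy=4,interpolation=cv2.INTER_CUBIC))
"
```

```text
time: 48.13
position: [639.5, 52.4, 103.9]
eef_rot: [-179.9, 0.0, -92.1]
contact_force: [-0.6, 0.6, -1.9]
gripper_width: 49.2
t 48.13 p [639.5  52.4 103.9] rpy [-1.7989e+02  1.0000e-02 -9.2080e+01] F [-0.6  0.6 -1.9] w 49.2
rot rows [-0.03  0.   -0.02] | shift rows after rot (x,y,z) [0.02 0.07 3.74] | before rot [0.02 0.08 3.74]
[-45.1  29.5  50.2  94.5 -24.2  67.3 -81.2]
```

View pics/s28_side.png

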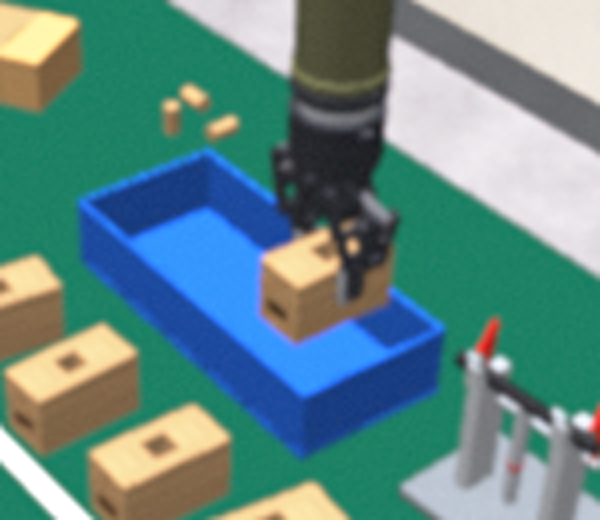

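View pics/s28_top.png

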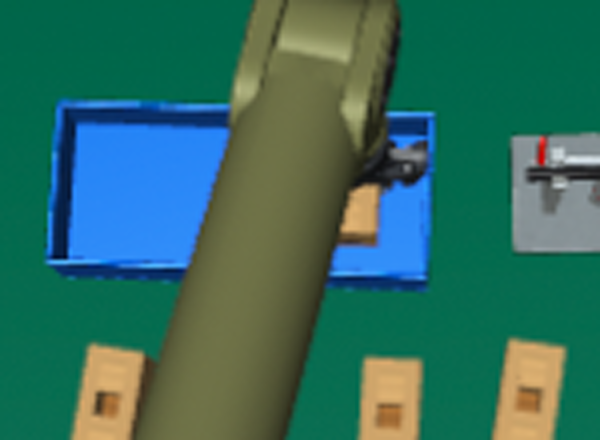

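Well placed over the bin. I'll lower and release.

```bash
python3 -m crank '[{"x":0,"y":0,"z":1,"rx":0,"ry":0,"rz":0},{"x":0,"y":0,"z":1,"rx":0,"ry":0,"rz":0},{"x":0,"y":0,"z":1,"rx":0,"ry":0,"rz":0},{"x":0,"y":0,"z":0.5,"rx":0,"ry":0,"rz":0},{"x":0,"y":0,"z":0,"rx":0,"ry":0,"rz":0},{"x":0,"y":0,"z":0,"rx":0,"ry":0,"rz":0},{"x":0,"y":0,"z":0,"rx":0,"ry":0,"rz":0}]'; python3 to.py 638 52 29 -92
```

```text
time: 48.82
position: [640.0, 52.9, 34.1]
eef_rot: [-179.9, 0.0, -92.0]
contact_force: [-0.7, -0.3, -1.6]
gripper_width: 49.6
t 48.82 p [640.   52.9  34.1] rpy [-1.7986e+02  2.0000e-02 -9.2040e+01] F [-0.7 -0.3 -1.6] w 49.6
rot rows [-0.03  0.   -0.01] | shift rows after rot (x,y,z) [0.05 0.1  0.26] | before rot [0.05 0.1  0.25]
```

```bash
python3 -m crank '[{"x":0,"y":0,"z":0.22,"rx":0,"ry":0,"rz":0},{"x":0,"y":0,"z":0,"rx":0,"ry":0,"rz":0},{"x":0,"y":0,"z":0,"rx":0,"ry":0,"rz":0},{"x":0,"y":0,"z":0,"rx":0,"ry":0,"rz":0}]'; python3 -m crank '[{"x":0,"y":0,"z":0,"rx":0,"ry":0,"rz":0},{"x":0,"y":0,"z":0,"rx":0,"ry":0,"rz":0},{"x":0,"y":0,"z":0,"rx":0,"ry":0,"rz":0},{"x":0,"y":0,"z":0,"rx":0,"ry":0,"rz":0},{"x":0,"y":0,"z":0,"rx":0,"ry":0,"rz":0}]' 50; python3 -m crank '[{"x":0,"y":0,"z":-0.5,"rx":0,"ry":0,"rz":0},{"x":0,"y":0,"z":-1,"rx":0,"ry":0,"rz":0},{"x":0,"y":0,"z":-1,"rx":0,"ry":0,"rz":0},{"x":0,"y":0,"z":-1,"rx":0,"ry":0,"rz":0},{"x":0,"y":0,"z":-1,"rx":0,"ry":0,"rz":0},{"x":0,"y":0,"z":-1,"rx":0,"ry":0,"rz":0},{"x":0,"y":0,"z":-1,"rx":0,"ry":0,"rz":0},{"x":0,"y":0,"z":0,"rx":0,"ry":0,"rz":0},{"x":0,"y":0,"z":0,"rx":0,"ry":0,"rz":0}]'; python3 to.py 443.8 16.8 140 -89.5;python3 -c "
from h import *
print(np.round(manip.get_obs()['joint_pos'],1))
for c,(x0,y0,w,h) in {'side':(190,110,200,180),'top':(155,80,150,110)}.items():
    im=manip.grab_frame(c);cv2.imwrite(f'pics/{c}29.png',im)
    cv2.imwrite(f'pics/s29_{c}.png',cv2.resize(im[y0:y0+h,x0:x0+w],None,fx=3.5,fy=3.3,interpolation=cv2.INTER_CUBIC))
"
```

```text
time: 49.15
position: [639.0, 53.1, 28.5]
eef_rot: [-180.0, 0.0, -92.0]
contact_force: [0.1, -0.6, -1.5]
gripper_width: 49.1
time: 49.57
position: [638.9, 53.1, 28.3]
eef_rot: [-180.0, 0.0, -92.0]
contact_force: [0.3, 0.5, 0.2]
gripper_width: 68.7
time: 50.32
position: [639.7, 52.9, 160.1]
eef_rot: [-179.8, 0.1, -92.0]
contact_force: [-0.5, -1.2, -1.0]
gripper_width: 68.4
t 50.32 p [639.7  52.9 160.1] rpy [-1.7982e+02  6.0000e-02 -9.2040e+01] F [-0.5 -1.2 -1. ] w 68.4
rot rows [-0.04  0.01 -0.63] | shift rows after rot (x,y,z) [1.72 9.81 1.  ] | before rot [2.15 9.73 0.97]
[-46.5  26.5  52.   91.4 -21.7  72.6 -82.9]
```

View pics/s29_side.png

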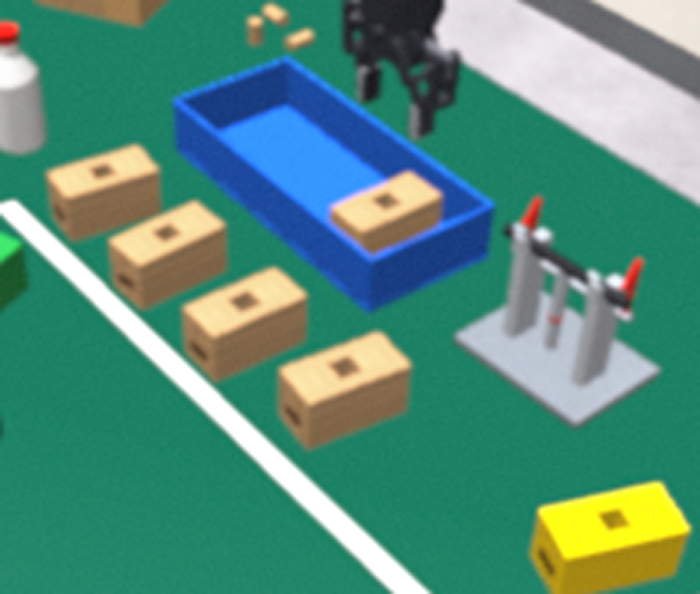

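```bash
python3 -m crank '[{"x":0,"y":0,"z":0,"rx":0,"ry":0,"rz":-0.63},{"x":0.17,"y":1,"z":0,"rx":0,"ry":0,"rz":0},{"x":0.17,"y":1,"z":0,"rx":0,"ry":0,"rz":0},{"x":0.17,"y":1,"z":0,"rx":0,"ry":0,"rz":0},{"x":0.17,"y":1,"z":0,"rx":0,"ry":0,"rz":0},{"x":0.17,"y":1,"z":0,"rx":0,"ry":0,"rz":0},{"x":0.17,"y":1,"z":0,"rx":0,"ry":0,"rz":0},{"x":0.17,"y":1,"z":0,"rx":0,"ry":0,"rz":0},{"x":0.17,"y":1,"z":0,"rx":0,"ry":0,"rz":0},{"x":0.17,"y":1,"z":0,"rx":0,"ry":0,"rz":0},{"x":0.17,"y":0.75,"z":0,"rx":0,"ry":0,"rz":0},{"x":0,"y":0,"z":0,"rx":0,"ry":0,"rz":0},{"x":0,"y":0,"z":0,"rx":0,"ry":0,"rz":0},{"x":0,"y":0,"z":0,"rx":0,"ry":0,"rz":0}]' 0;python3 to.py 443.8 16.8 100 -89.5; python3 -c "
from h import *
print(np.round(manip.get_obs()['joint_pos'],1))"
```

```text
time: 51.58
position: [444.5, 17.6, 158.0]
eef_rot: [-180.0, -0.0, -89.5]
contact_force: [-0.4, 0.1, -0.5]
gripper_width: 85.5
t 51.58 p [444.5  17.6 158. ] rpy [-179.97   -0.    -89.5 ] F [-0.4  0.1 -0.5] w 85.5
rot rows [-0.01 -0.   -0.  ] | shift rows after rot (x,y,z) [0.04 0.04 2.9 ] | before rot [0.04 0.04 2.9 ]
[ -63.1   -9.7   53.8  117.9    8.4   68.1 -102.3]
```

```bash
python3 -m crank '[{"x":0.03,"y":0.03,"z":1,"rx":0,"ry":0,"rz":0},{"x":0,"y":0,"z":1,"rx":0,"ry":0,"rz":0},{"x":0,"y":0,"z":1,"rx":0,"ry":0,"rz":0},{"x":0,"y":0,"z":0,"rx":0,"ry":0,"rz":0},{"x":0,"y":0,"z":0,"rx":0,"ry":0,"rz":0},{"x":0,"y":0,"z":0,"rx":0,"ry":0,"rz":0}]';python3 to.py 443.8 16.8 24 -89.5; python3 -c "
from h import *
print(np.round(manip.get_obs()['joint_pos'],1))
for c,(x0,y0,w,h) in {'side':(190,130,130,120)}.items():
    im=manip.grab_frame(c);cv2.imwrite(f'pics/{c}30.png',im)
    cv2.imwrite(f'pics/s30_{c}.png',cv2.resize(im[y0:y0+h,x0:x0+w],None,fx=4.5,fy=4.5,interpolation=cv2.INTER_CUBIC))
"
```

```text
time: 52.08
position: [444.5, 16.5, 98.9]
eef_rot: [-179.9, -0.1, -89.5]
contact_force: [0.7, 0.9, -0.0]
gripper_width: 85.1
t 52.08 p [444.5  16.5  98.9] rpy [-1.7994e+02 -9.0000e-02 -8.9530e+01] F [ 0.7  0.9 -0. ] w 85.1
rot rows [-0.01 -0.02 -0.01] | shift rows after rot (x,y,z) [-0.01  0.04  3.74] | before rot [-0.02  0.04  3.74]
[-63.9  -3.1  58.  121.8   3.2  59.9 -97. ]
```

View pics/s30_side.png

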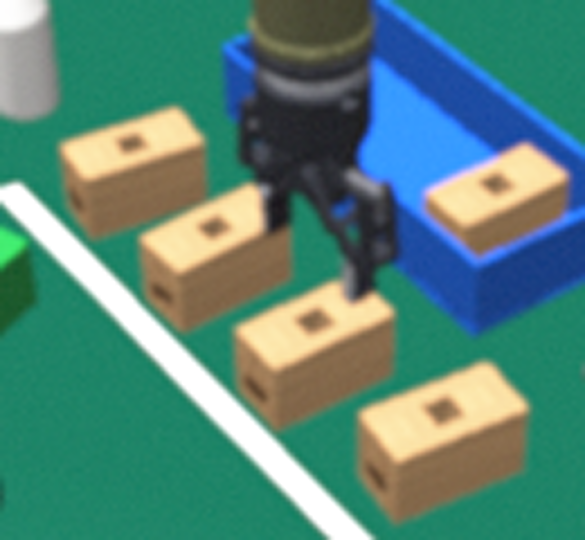

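```bash
python3 -m crank '[{"x":0,"y":0.03,"z":1,"rx":0,"ry":0,"rz":0},{"x":0,"y":0,"z":1,"rx":0,"ry":0,"rz":0},{"x":0,"y":0,"z":1,"rx":0,"ry":0,"rz":0},{"x":0,"y":0,"z":0.72,"rx":0,"ry":0,"rz":0},{"x":0,"y":0,"z":0,"rx":0,"ry":0,"rz":0},{"x":0,"y":0,"z":0,"rx":0,"ry":0,"rz":0},{"x":0,"y":0,"z":0,"rx":0,"ry":0,"rz":0}]';python3 to.py 443.8 16.8 24 -89.5; python3 -c "
from h import *
print(np.round(manip.get_obs()['joint_pos'],1))
for c,(x0,y0,w,h) in {'side':(190,130,130,120)}.items():
    im=manip.grab_frame(c);cv2.imwrite(f'pics/{c}31.png',im)
    cv2.imwrite(f'pics/s31_{c}.png',cv2.resize(im[y0:y0+h,x0:x0+w],None,fx=4.5,fy=4.5,interpolation=cv2.INTER_CUBIC))
"
```

```text
time: 52.72
position: [444.1, 17.0, 25.0]
eef_rot: [-179.9, 0.0, -89.5]
contact_force: [-0.0, 0.5, 0.5]
gripper_width: 85.2
t 52.72 p [444.1  17.   25. ] rpy [-1.7988e+02  4.0000e-02 -8.9510e+01] F [-0.   0.5  0.5] w 85.2
rot rows [-0.03  0.01 -0.  ] | shift rows after rot (x,y,z) [0.01 0.02 0.05] | before rot [0.01 0.02 0.05]
[-61.    9.1  59.1 125.5 -10.2  50.2 -85.2]
```

View pics/s31_side.png

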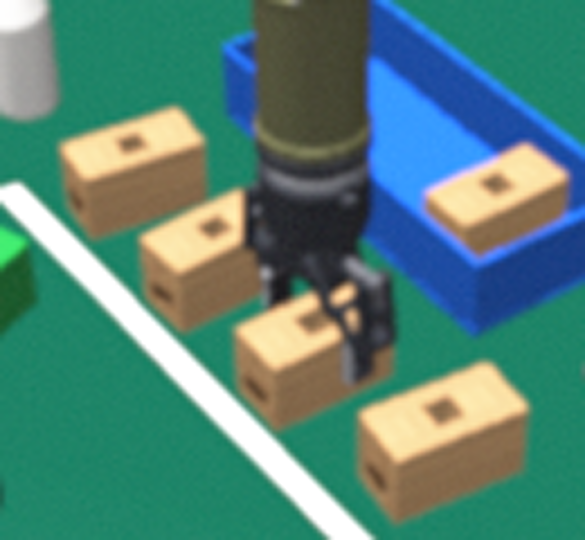

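```bash
python3 -m crank '[{"x":0,"y":0,"z":0,"rx":0,"ry":0,"rz":0},{"x":0,"y":0,"z":0,"rx":0,"ry":0,"rz":0},{"x":0,"y":0,"z":0,"rx":0,"ry":0,"rz":0},{"x":0,"y":0,"z":0,"rx":0,"ry":0,"rz":0},{"x":0,"y":0,"z":0,"rx":0,"ry":0,"rz":0},{"x":0,"y":0,"z":0,"rx":0,"ry":0,"rz":0},{"x":0,"y":0,"z":0,"rx":0,"ry":0,"rz":0},{"x":0,"y":0,"z":0,"rx":0,"ry":0,"rz":0},{"x":0,"y":0,"z":0,"rx":0,"ry":0,"rz":0}]' 255; python3 -m crank '[{"x":0,"y":0,"z":-0.5,"rx":0,"ry":0,"rz":0},{"x":0,"y":0,"z":-1,"rx":0,"ry":0,"rz":0},{"x":0,"y":0,"z":-1,"rx":0,"ry":0,"rz":0},{"x":0,"y":0,"z":-1,"rx":0,"ry":0,"rz":0},{"x":0,"y":0,"z":-1,"rx":0,"ry":0,"rz":0},{"x":0,"y":0,"z":-1,"rx":0,"ry":0,"rz":0},{"x":0,"y":0,"z":-0.5,"rx":0,"ry":0,"rz":0},{"x":0,"y":0,"z":0,"rx":0,"ry":0,"rz":0},{"x":0,"y":0,"z":0,"rx":0,"ry":0,"rz":0}]'; python3 to.py 641.5 152 145 -92; python3 -c "
from h import *
print(np.round(manip.get_obs()['joint_pos'],1))"
```

```text
time: 53.52
position: [443.5, 17.0, 24.6]
eef_rot: [-180.0, 0.1, -89.5]
contact_force: [-2.6, 0.3, 8.5]
gripper_width: 49.0
time: 54.27
position: [442.7, 17.0, 143.4]
eef_rot: [-180.0, 0.1, -89.5]
contact_force: [-0.7, 0.1, -3.1]
gripper_width: 49.5
t 54.27 p [442.7  17.  143.4] rpy [-1.80e+02  6.00e-02 -8.95e+01] F [-0.7  0.1 -3.1] w 49.5
rot rows [-0.    0.02  0.62] | shift rows after rot (x,y,z) [-7.1  -9.7  -0.08] | before rot [ -6.67 -10.    -0.07]
[ -65.8   -9.5   56.9  119.1    8.6   66.3 -102.3]
```

```bash
python3 -m crank '[{"x":0,"y":0,"z":0,"rx":0,"ry":0,"rz":0.62},{"x":-0.71,"y":-0.97,"z":0,"rx":0,"ry":0,"rz":0},{"x":-0.71,"y":-0.97,"z":0,"rx":0,"ry":0,"rz":0},{"x":-0.71,"y":-0.97,"z":0,"rx":0,"ry":0,"rz":0},{"x":-0.71,"y":-0.97,"z":0,"rx":0,"ry":0,"rz":0},{"x":-0.71,"y":-0.97,"z":0,"rx":0,"ry":0,"rz":0},{"x":-0.71,"y":-0.97,"z":0,"rx":0,"ry":0,"rz":0},{"x":-0.71,"y":-0.97,"z":0,"rx":0,"ry":0,"rz":0},{"x":-0.71,"y":-0.97,"z":0,"rx":0,"ry":0,"rz":0},{"x":-0.71,"y":-0.97,"z":0,"rx":0,"ry":0,"rz":0},{"x":-0.71,"y":-0.97,"z":0,"rx":0,"ry":0,"rz":0},{"x":0,"y":0,"z":0,"rx":0,"ry":0,"rz":0},{"x":0,"y":0,"z":0,"rx":0,"ry":0,"rz":0},{"x":0,"y":0,"z":0,"rx":0,"ry":0,"rz":0}]'; python3 to.py 641.5 152 36 -92; python3 -c "
from h import *
print(np.round(manip.get_obs()['joint_pos'],1))"
```

```text
time: 55.43
position: [640.5, 150.5, 141.6]
eef_rot: [179.8, -0.2, -92.1]
contact_force: [-0.6, -0.8, -1.7]
gripper_width: 49.6
t 55.43 p [640.5 150.5 141.6] rpy [ 1.7983e+02 -1.6000e-01 -9.2050e+01] F [-0.6 -0.8 -1.7] w 49.6
rot rows [ 0.04 -0.04 -0.01] | shift rows after rot (x,y,z) [-0.08 -0.05  5.28] | before rot [-0.09 -0.06  5.28]
[-54.3  30.7  53.1  89.7 -25.2  72.6 -89.4]
```

```bash
python3 -m crank '[{"x":-0.05,"y":-0.05,"z":1,"rx":0,"ry":0,"rz":0},{"x":0,"y":0,"z":1,"rx":0,"ry":0,"rz":0},{"x":0,"y":0,"z":1,"rx":0,"ry":0,"rz":0},{"x":0,"y":0,"z":1,"rx":0,"ry":0,"rz":0},{"x":0,"y":0,"z":1,"rx":0,"ry":0,"rz":0},{"x":0,"y":0,"z":0.2,"rx":0,"ry":0,"rz":0},{"x":0,"y":0,"z":0,"rx":0,"ry":0,"rz":0},{"x":0,"y":0,"z":0,"rx":0,"ry":0,"rz":0},{"x":0,"y":0,"z":0,"rx":0,"ry":0,"rz":0}]'; python3 to.py 641.5 152 30 -92
```

```text
time: 56.18
position: [643.6, 152.6, 41.4]
eef_rot: [-179.9, 0.0, -92.0]
contact_force: [0.2, -0.0, -0.9]
gripper_width: 49.1
t 56.18 p [643.6 152.6  41.4] rpy [-1.7987e+02  4.0000e-02 -9.2020e+01] F [ 0.2 -0.  -0.9] w 49.1
rot rows [-0.03  0.01 -0.01] | shift rows after rot (x,y,z) [0.04 0.1  0.57] | before rot [0.04 0.1  0.57]
```

```bash
python3 -m crank '[{"x":0,"y":0,"z":0.25,"rx":0,"ry":0,"rz":0},{"x":0,"y":0,"z":0.25,"rx":0,"ry":0,"rz":0},{"x":0,"y":0,"z":0,"rx":0,"ry":0,"rz":0},{"x":0,"y":0,"z":0,"rx":0,"ry":0,"rz":0},{"x":0,"y":0,"z":0,"rx":0,"ry":0,"rz":0}]'; python3 -m crank '[{"x":0,"y":0,"z":0,"rx":0,"ry":0,"rz":0},{"x":0,"y":0,"z":0,"rx":0,"ry":0,"rz":0},{"x":0,"y":0,"z":0,"rx":0,"ry":0,"rz":0},{"x":0,"y":0,"z":0,"rx":0,"ry":0,"rz":0},{"x":0,"y":0,"z":0,"rx":0,"ry":0,"rz":0}]' 50; python3 -m crank '[{"x":0,"y":0,"z":-0.5,"rx":0,"ry":0,"rz":0},{"x":0,"y":0,"z":-1,"rx":0,"ry":0,"rz":0},{"x":0,"y":0,"z":-1,"rx":0,"ry":0,"rz":0},{"x":0,"y":0,"z":-1,"rx":0,"ry":0,"rz":0},{"x":0,"y":0,"z":-1,"rx":0,"ry":0,"rz":0},{"x":0,"y":0,"z":-1,"rx":0,"ry":0,"rz":0},{"x":0,"y":0,"z":-0.5,"rx":0,"ry":0,"rz":0},{"x":0,"y":0,"z":0,"rx":0,"ry":0,"rz":0},{"x":0,"y":0,"z":0,"rx":0,"ry":0,"rz":0}]'; python3 to.py 444.5 144.5 140 -89;python3 -c "
from h import *
print(np.round(manip.get_obs()['joint_pos'],1))
for c,(x0,y0,w,h) in {'side':(190,110,200,180),'top':(155,80,150,110)}.items():
    im=manip.grab_frame(c);cv2.imwrite(f'pics/{c}32.png',im)
    cv2.imwrite(f'pics/s32_{c}.png',cv2.resize(im[y0:y0+h,x0:x0+w],None,fx=3.3,fy=3.3,interpolation=cv2.INTER_CUBIC))
"
```

```text
time: 56.6
position: [642.8, 153.0, 29.8]
eef_rot: [-180.0, 0.0, -92.0]
contact_force: [-0.4, -0.7, -1.7]
gripper_width: 49.4
time: 57.02
position: [642.8, 152.9, 29.9]
eef_rot: [-180.0, 0.0, -92.0]
contact_force: [-0.0, 0.4, 0.5]
gripper_width: 68.6
time: 57.77
position: [642.8, 153.0, 150.0]
eef_rot: [-180.0, 0.0, -92.0]
contact_force: [-0.4, -0.6, -0.5]
gripper_width: 68.5
t 57.77 p [642.8 153.  150. ] rpy [-1.7996e+02  4.0000e-02 -9.1990e+01] F [-0.4 -0.6 -0.5] w 68.5
rot rows [-0.01  0.01 -0.75] | shift rows after rot (x,y,z) [0.25 9.92 0.5 ] | before rot [0.77 9.9  0.49]
[-54.4  30.4  53.3  89.  -25.1  73.3 -89.6]
```

View pics/s32_side.png

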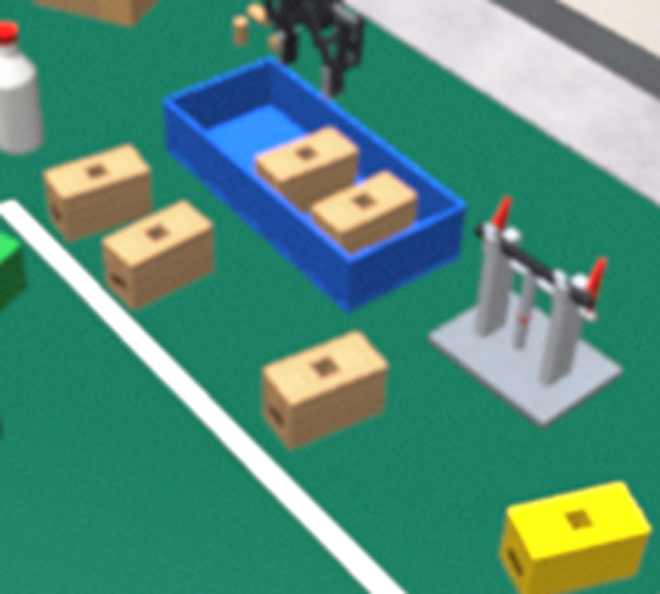

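Now block 2. It hasn't moved: its pocket is where I probed it.

```bash
python3 -m crank '[{"x":0,"y":0,"z":0,"rx":0,"ry":0,"rz":-0.75},{"x":0.02,"y":1,"z":0,"rx":0,"ry":0,"rz":0},{"x":0.02,"y":1,"z":0,"rx":0,"ry":0,"rz":0},{"x":0.02,"y":1,"z":0,"rx":0,"ry":0,"rz":0},{"x":0.02,"y":1,"z":0,"rx":0,"ry":0,"rz":0},{"x":0.02,"y":1,"z":0,"rx":0,"ry":0,"rz":0},{"x":0.02,"y":1,"z":0,"rx":0,"ry":0,"rz":0},{"x":0.02,"y":1,"z":0,"rx":0,"ry":0,"rz":0},{"x":0.02,"y":1,"z":0,"rx":0,"ry":0,"rz":0},{"x":0.02,"y":1,"z":0,"rx":0,"ry":0,"rz":0},{"x":0.02,"y":0.85,"z":0,"rx":0,"ry":0,"rz":0},{"x":0,"y":0,"z":1,"rx":0,"ry":0,"rz":0},{"x":0,"y":0,"z":1,"rx":0,"ry":0,"rz":0},{"x":0,"y":0,"z":0.5,"rx":0,"ry":0,"rz":0},{"x":0,"y":0,"z":0,"rx":0,"ry":0,"rz":0},{"x":0,"y":0,"z":0,"rx":0,"ry":0,"rz":0},{"x":0,"y":0,"z":0,"rx":0,"ry":0,"rz":0}]' 0;python3 to.py 444.5 144.5 24 -89; python3 -c "
from h import *
print(np.round(manip.get_obs()['joint_pos'],1))
for c,(x0,y0,w,h) in {'side':(190,130,130,120)}.items():
    im=manip.grab_frame(c);cv2.imwrite(f'pics/{c}33.png',im)
    cv2.imwrite(f'pics/s33_{c}.png',cv2.resize(im[y0:y0+h,x0:x0+w],None,fx=4.5,fy=4.5,interpolation=cv2.INTER_CUBIC))
"
```

```text
time: 59.28
position: [446.0, 145.3, 99.9]
eef_rot: [-180.0, -0.0, -89.0]
contact_force: [-0.0, 0.8, -0.1]
gripper_width: 85.6
t 59.28 p [446.  145.3  99.9] rpy [-1.7998e+02 -4.0000e-02 -8.9000e+01] F [-0.   0.8 -0.1] w 85.6
rot rows [-0.   -0.01 -0.  ] | shift rows after rot (x,y,z) [0.04 0.08 3.8 ] | before rot [0.04 0.08 3.8 ]
[ -80.3    2.9   61.1  118.7   -2.9   59.9 -106.7]
```

View pics/s33_side.png

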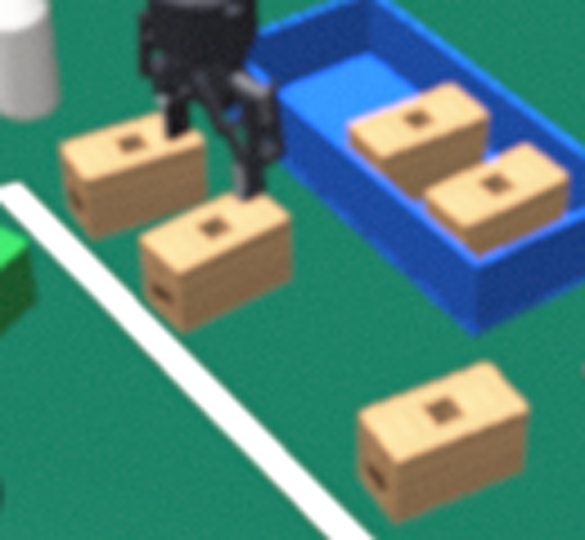

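```bash
python3 -m crank '[{"x":0.03,"y":0.06,"z":1,"rx":0,"ry":0,"rz":0},{"x":0,"y":0,"z":1,"rx":0,"ry":0,"rz":0},{"x":0,"y":0,"z":1,"rx":0,"ry":0,"rz":0},{"x":0,"y":0,"z":0.75,"rx":0,"ry":0,"rz":0},{"x":0,"y":0,"z":0,"rx":0,"ry":0,"rz":0},{"x":0,"y":0,"z":0,"rx":0,"ry":0,"rz":0},{"x":0,"y":0,"z":0,"rx":0,"ry":0,"rz":0}]';python3 to.py 444.5 144.5 24 -89; python3 -c "
from h import *
for c,(x0,y0,w,h) in {'side':(190,130,130,120)}.items():
    im=manip.grab_frame(c);cv2.imwrite(f'pics/{c}34.png',im)
    cv2.imwrite(f'pics/s34_{c}.png',cv2.resize(im[y0:y0+h,x0:x0+w],None,fx=4.5,fy=4.5,interpolation=cv2.INTER_CUBIC))
"
```

```text
time: 59.92
position: [445.7, 145.1, 25.8]
eef_rot: [-179.9, 0.0, -89.0]
contact_force: [0.1, -0.6, 0.5]
gripper_width: 85.0
t 59.92 p [445.7 145.1  25.8] rpy [-1.7991e+02  4.0000e-02 -8.9000e+01] F [ 0.1 -0.6  0.5] w 85.0
rot rows [-0.02  0.01 -0.  ] | shift rows after rot (x,y,z) [0.03 0.06 0.09] | before rot [0.03 0.06 0.09]
```

View pics/s34_side.png

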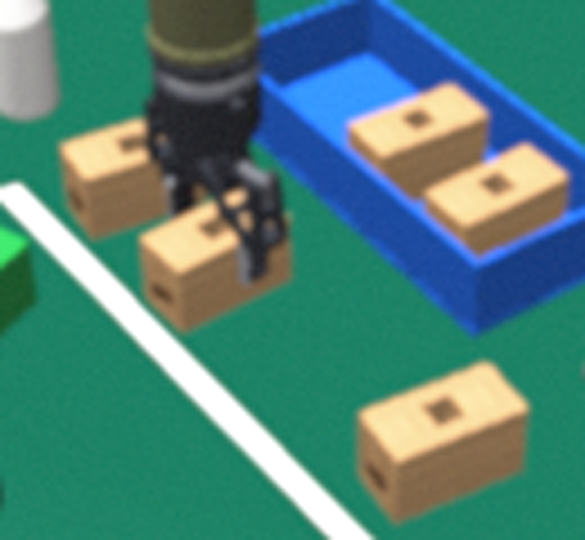

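```bash
python3 -m crank '[{"x":0,"y":0,"z":0,"rx":0,"ry":0,"rz":0},{"x":0,"y":0,"z":0,"rx":0,"ry":0,"rz":0},{"x":0,"y":0,"z":0,"rx":0,"ry":0,"rz":0},{"x":0,"y":0,"z":0,"rx":0,"ry":0,"rz":0},{"x":0,"y":0,"z":0,"rx":0,"ry":0,"rz":0},{"x":0,"y":0,"z":0,"rx":0,"ry":0,"rz":0},{"x":0,"y":0,"z":0,"rx":0,"ry":0,"rz":0},{"x":0,"y":0,"z":0,"rx":0,"ry":0,"rz":0},{"x":0,"y":0,"z":0,"rx":0,"ry":0,"rz":0}]' 255; python3 -m crank '[{"x":0,"y":0,"z":-0.5,"rx":0,"ry":0,"rz":0},{"x":0,"y":0,"z":-1,"rx":0,"ry":0,"rz":0},{"x":0,"y":0,"z":-1,"rx":0,"ry":0,"rz":0},{"x":0,"y":0,"z":-1,"rx":0,"ry":0,"rz":0},{"x":0,"y":0,"z":-1,"rx":0,"ry":0,"rz":0},{"x":0,"y":0,"z":-1,"rx":0,"ry":0,"rz":0},{"x":0,"y":0,"z":-0.5,"rx":0,"ry":0,"rz":0},{"x":0,"y":0,"z":0,"rx":0,"ry":0,"rz":0},{"x":0,"y":0,"z":0,"rx":0,"ry":0,"rz":0}]'; python3 to.py 645 252 145 -92; python3 -c "
from h import *
print(np.round(manip.get_obs()['joint_pos'],1))"
```

```text
time: 60.72
position: [445.2, 145.2, 25.5]
eef_rot: [-180.0, 0.1, -89.0]
contact_force: [-0.5, -0.4, 6.0]
gripper_width: 49.3
time: 61.47
position: [444.3, 145.2, 144.4]
eef_rot: [180.0, 0.1, -89.0]
contact_force: [0.8, -0.3, -1.9]
gripper_width: 49.3
t 61.47 p [444.3 145.2 144.4] rpy [ 1.7999e+02  7.0000e-02 -8.8960e+01] F [ 0.8 -0.3 -1.9] w 49.3
rot rows [0.   0.02 0.76] | shift rows after rot (x,y,z) [-5.69 -9.84 -0.03] | before rot [ -5.16 -10.13  -0.02]
[ -83.5   -3.8   61.5  116.2    3.6   65.7 -112.6]
```

```bash
python3 -m crank '[{"x":0,"y":0,"z":0,"rx":0,"ry":0,"rz":0.76},{"x":-0.57,"y":-0.98,"z":0,"rx":0,"ry":0,"rz":0},{"x":-0.57,"y":-0.98,"z":0,"rx":0,"ry":0,"rz":0},{"x":-0.57,"y":-0.98,"z":0,"rx":0,"ry":0,"rz":0},{"x":-0.57,"y":-0.98,"z":0,"rx":0,"ry":0,"rz":0},{"x":-0.57,"y":-0.98,"z":0,"rx":0,"ry":0,"rz":0},{"x":-0.57,"y":-0.98,"z":0,"rx":0,"ry":0,"rz":0},{"x":-0.57,"y":-0.98,"z":0,"rx":0,"ry":0,"rz":0},{"x":-0.57,"y":-0.98,"z":0,"rx":0,"ry":0,"rz":0},{"x":-0.57,"y":-0.98,"z":0,"rx":0,"ry":0,"rz":0},{"x":-0.57,"y":-0.98,"z":0,"rx":0,"ry":0,"rz":0},{"x":0,"y":0,"z":0,"rx":0,"ry":0,"rz":0},{"x":0,"y":0,"z":0,"rx":0,"ry":0,"rz":0},{"x":0,"y":0,"z":0,"rx":0,"ry":0,"rz":0}]'; python3 to.py 645 252 42 -92; python3 -c "
from h import *
print(np.round(manip.get_obs()['joint_pos'],1))
for c,(x0,y0,w,h) in {'side':(190,90,150,130)}.items():
    im=manip.grab_frame(c);cv2.imwrite(f'pics/{c}35.png',im)
    cv2.imwrite(f'pics/s35_{c}.png',cv2.resize(im[y0:y0+h,x0:x0+w],None,fx=4.,fy=4.,interpolation=cv2.INTER_CUBIC))
"
```

```text
time: 62.63
position: [643.5, 250.5, 142.5]
eef_rot: [179.8, -0.1, -92.1]
contact_force: [0.8, 0.9, -2.1]
gripper_width: 49.0
t 62.63 p [643.5 250.5 142.5] rpy [ 1.7984e+02 -1.5000e-01 -9.2090e+01] F [ 0.8  0.9 -2.1] w 49.0
rot rows [ 0.04 -0.04 -0.02] | shift rows after rot (x,y,z) [-0.08 -0.07  5.03] | before rot [-0.09 -0.08  5.03]
[-60.2  35.4  53.8  84.3 -28.8  75.1 -96. ]
```

View pics/s35_side.png

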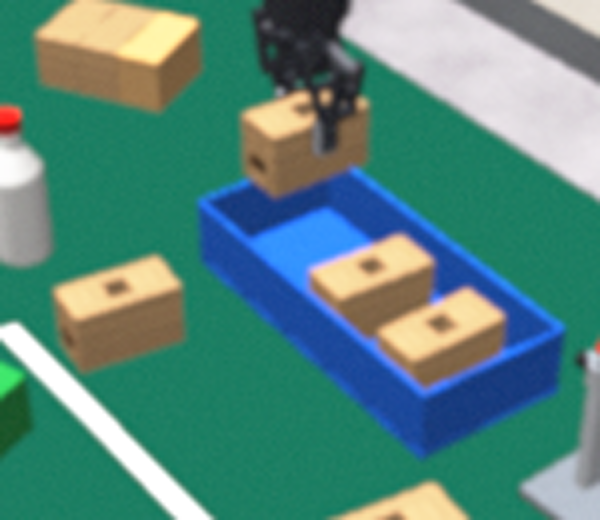

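```bash
python3 -m crank '[{"x":-0.05,"y":-0.03,"z":1,"rx":0,"ry":0,"rz":0},{"x":0,"y":0,"z":1,"rx":0,"ry":0,"rz":0},{"x":0,"y":0,"z":1,"rx":0,"ry":0,"rz":0},{"x":0,"y":0,"z":1,"rx":0,"ry":0,"rz":0},{"x":0,"y":0,"z":1,"rx":0,"ry":0,"rz":0},{"x":0,"y":0,"z":0.2,"rx":0,"ry":0,"rz":0},{"x":0,"y":0,"z":0,"rx":0,"ry":0,"rz":0},{"x":0,"y":0,"z":0,"rx":0,"ry":0,"rz":0},{"x":0,"y":0,"z":0,"rx":0,"ry":0,"rz":0},{"x":0,"y":0,"z":0,"rx":0,"ry":0,"rz":0}]'; python3 to.py 645 252 31 -92
```

```text
time: 63.52
position: [646.1, 252.9, 42.5]
eef_rot: [-179.9, 0.1, -92.0]
contact_force: [-0.3, 0.5, -2.1]
gripper_width: 49.3
t 63.52 p [646.1 252.9  42.5] rpy [-1.7987e+02  7.0000e-02 -9.2030e+01] F [-0.3  0.5 -2.1] w 49.3
rot rows [-0.03  0.02 -0.01] | shift rows after rot (x,y,z) [0.05 0.06 0.58] | before rot [0.05 0.06 0.58]
```

```bash
python3 -m crank '[{"x":0.03,"y":0,"z":0.25,"rx":0,"ry":0,"rz":0},{"x":0,"y":0,"z":0.27,"rx":0,"ry":0,"rz":0},{"x":0,"y":0,"z":0,"rx":0,"ry":0,"rz":0},{"x":0,"y":0,"z":0,"rx":0,"ry":0,"rz":0},{"x":0,"y":0,"z":0,"rx":0,"ry":0,"rz":0}]'; python3 -m crank '[{"x":0,"y":0,"z":0,"rx":0,"ry":0,"rz":0},{"x":0,"y":0,"z":0,"rx":0,"ry":0,"rz":0},{"x":0,"y":0,"z":0,"rx":0,"ry":0,"rz":0},{"x":0,"y":0,"z":0,"rx":0,"ry":0,"rz":0},{"x":0,"y":0,"z":0,"rx":0,"ry":0,"rz":0}]' 50; python3 -m crank '[{"x":0,"y":0,"z":-0.5,"rx":0,"ry":0,"rz":0},{"x":0,"y":0,"z":-1,"rx":0,"ry":0,"rz":0},{"x":0,"y":0,"z":-1,"rx":0,"ry":0,"rz":0},{"x":0,"y":0,"z":-1,"rx":0,"ry":0,"rz":0},{"x":0,"y":0,"z":-1,"rx":0,"ry":0,"rz":0},{"x":0,"y":0,"z":-1,"rx":0,"ry":0,"rz":0},{"x":0,"y":0,"z":-1,"rx":0,"ry":0,"rz":0},{"x":0,"y":0,"z":-1,"rx":0,"ry":0,"rz":0},{"x":0,"y":0,"z":-1,"rx":0,"ry":0,"rz":0},{"x":0,"y":0,"z":0,"rx":0,"ry":0,"rz":0},{"x":0,"y":0,"z":0,"rx":0,"ry":0,"rz":0}]'; python3 -c "
from h import *
print(np.round(manip.get_obs()['joint_pos'],1))
for c in ('side','top'):
    im=manip.grab_frame(c);cv2.imwrite(f'pics/{c}36.png',im)
"
```

```text
time: 63.93
position: [645.7, 252.3, 30.7]
eef_rot: [-179.9, 0.0, -92.0]
contact_force: [0.1, 0.8, 1.9]
gripper_width: 49.0
time: 64.35
position: [645.0, 252.1, 30.2]
eef_rot: [180.0, -0.0, -92.0]
contact_force: [-0.3, 0.8, 0.3]
gripper_width: 68.7
time: 65.27
position: [646.0, 252.0, 202.3]
eef_rot: [-179.8, 0.1, -92.0]
contact_force: [0.3, -0.7, -1.5]
gripper_width: 68.8
[-60.5  33.1  55.3  80.2 -27.1  80.4 -97.3]
```

View pics/side36.png

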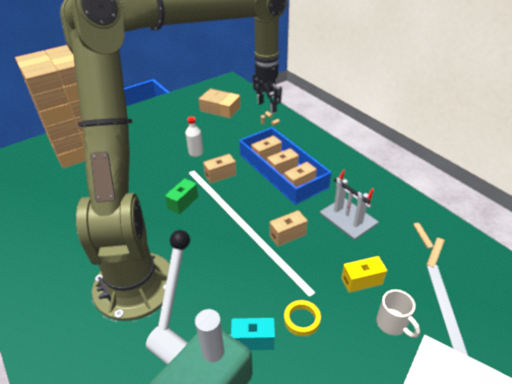

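View pics/top36.png

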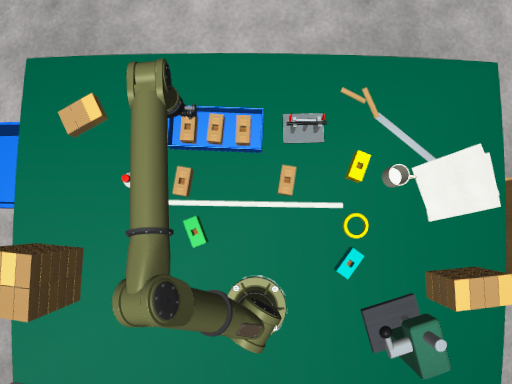

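```bash
python3 -c "
import cv2,numpy as np
r=[]
for c,(x0,y0,w,h) in {'side':(315,160,70,80),'top':(275,105,60,45)}.items():
    p=[cv2.resize(cv2.imread(f'pics/{c}{t}.png')[y0:y0+h,x0:x0+w],(390,290),interpolation=cv2.INTER_CUBIC) for t in('1','36')]
    r.append(np.hstack(p))
cv2.imwrite('pics/cmp.png',np.vstack(r))"
```

```text
(no output)
```

View pics/cmp.png

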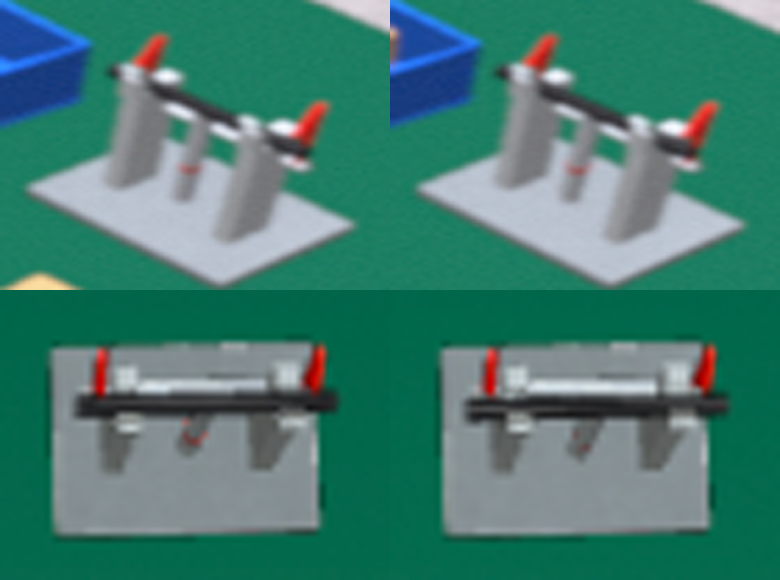

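```bash
python3 -c "
from station import manip
print(manip.sign_off(), manip.get_obs()['time'])"
```

```text
the job is handed in; nothing more can be done
the job is handed in; nothing more can be done
```

I gauged all five blanks from left to right, put the gauge back in its stand, and moved blanks 2, 3 and 5 to the blue rework bin. The job is handed in, at about 65 s of the 210 s allowed.

| Blank | Measured depth (mm) | Result |
|---|---|---|
| 1 | about 35.5 | left in place |
| 2 | about 26 | rework bin |
| 3 | about 24 | rework bin |
| 4 | about 41.6 | left in place |
| 5 | about 26 | rework bin |

- **Blank 1:** it is within 2 mm of the limit, so either outcome was allowed. The red band sat right at the pocket rim.
- **Blank 5:** it was knocked about 18 mm before I reached it. I located it again and then gauged it normally.
- **Gauge:** it bottomed at 108.2 mm against 108.4 mm when I first gripped it. The last pictures match the starting ones: bar in both forks and jaw over it. The shank may lean very slightly differently.
- **Final check:** the last pictures show the three blanks side by side in the bin and blanks 1 and 4 where they stood. The bottle, mug, tape and look-alikes look undisturbed.
- **Forces:** the highest I read was about 33 N through the rod, on blank 3's pocket floor, more than I intended.
- **Camera disagreement:** the two cameras differed by 3 to 5 mm on blank positions. I aimed at the average, corrected by eye, and the rod entered every pocket without touching the rim.

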